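# Load the parts press and lock its carriage with the linchpin

## Robot

A 6-joint arm with a two-finger parallel gripper is mounted at the origin on the work surface. World frame = base frame: x ahead of the robot, y to its left, z up, the work surface at z = 0. Lengths are in m, angles in degrees, forces in N, time in s.
With the tool pointing down it reaches from about 0.35 to 0.875 m from the base axis. Payload 15.5 kg.
Tool frame: the origin (TCP) lies between the finger pads; the fingertips stand 11 mm ahead of it and the grasp point (between the pads) lies 8 mm behind it (manip.tips_ahead is the distance from the TCP to the fingertips, in m); z points along the fingers, y is the direction in which the jaws open and shut (so a half turn about z gives the same grasp; the last joint's range is limited). The gripper opens to 85 mm and grips with 20 to 120 N. Pads are 22 mm wide; open, the fingers measure 114 mm over their backs; the gripper's body (76 mm by 85 mm) begins 54 mm behind the grasp point. The pads swing forward as they close: fully open they stand 13 mm farther back than shut.
Start: joints at [-80.644, 28.281, 77.091, -0, 74.628, -5.472], TCP at [0.16, -0.604, 0.242] pointing down, gripper open.
Joint ranges: [-166.48, 166.48], [-47.26, 123.95], [12.59, 153.08], [-70.14, 250.14], [6.76, 159.57], [-176.63, 176.63]. Speed limits (degrees/s): [108.29, 108.29, 147.25, 172.46, 172.46, 172.46].

## Interface

Orientations are given as a 3x3 rotation matrix whose columns are the frame's x, y, z axes.
In Python, from cell import sensors, imaging, job_done, manip gives the robot as it stands.
- The arm moves only by the tool carry_out, never from a script. Its argument "increments" is a list of rows, each an object of numbers: "x", "y", "z": the shift along the tool's x, y, z in mm; "rx", "ry", "rz": the turn, a rotation vector about the tool's x, y, z in degrees; "fingers": the gripper's target within -1 to 1 (shut at 1, half-way at 0, fully open at -1). A call has 1 to 5 rows; each row shifts and turns the pose as measured when the row begins, along the tool's axes as they then stand; what a row does not reach is not made up. A row lasts 1/8 s, in which the tool goes at most 62.5 mm and 10.7 degrees, less where a joint would pass 70% of its speed; a pose out of reach is approached as far as the arm can. A call is refused whole if a number of a shift passes 62.5 or a number of a turn 10.7, either way. A call with a gripper value outside its range is refused whole. The fingers move at their own pace and stop on an object; "squeeze" is the grip in N (left out, the last holds). Time passes only in rows, so rows that do not move let the fingers close. It gives the time, the measured TCP pose, the force and the opening at its end, in the units of the state.
- sensors.sense(): the state, without advancing time (a new reading comes with each control period).
- imaging.snapshot(name): name is "scene" or "top"; returns (picture, depth): 384x512x3 uint8, red, green, blue; 384x512 float32, m along the optical axis (not along the pixel's ray), 0 where there is no reading.
- imaging.get_calibration(name): a dict with "fovy" (degrees; the focal length in pixels is half the picture's height over the tangent of half this angle, whatever the lens; pixels are square), "cx", "cy" (the principal point, pixels), "R" (3x3) and "t" (3): a world point X has camera coordinates R X + t. Camera axes: x right, y down, z forward; pixel columns grow to the right and rows downward; lengths in m; the calibration is good to about 2 mm. A picture is of the moment at which its call begins. get_calibration takes no time and is no camera call.
- job_done(): hands the job in, once; it reports no verdict.
The state is a dict: "t": time; "joint_positions": joint angles; "qd": joint speeds; "tau": joint torques, N m; "eef_pos": TCP position; "eef_rot": TCP orientation; "contact_force": force on the tool from outside, world axes, zero at the start; "wrist_torque": the same for the moment, N m; "gripper_width": opening from 0.0 (shut) to 1.0 (fully open).
Only numpy, scipy, OpenCV 4.12 (cv2) and the standard library are available. Lean on these libraries where they do the work, as an engineer would, in place of code of your own. Each camera call takes 0.05 s, during which the arm holds its last target.

## Task

Stand all the grey nylon rollers that are out on the counter upright in the tray of the press carriage, then push the carriage fully home along its slide (push squarely on the black boss on its centre line, or it binds). Lock it: take the linchpin from its stand, push it right down through the hole in the carriage shaft, its ring lying back over the machine, and swing the ring over so that it hangs round the end of the shaft. Only when it is locked, press the big red button all the way down and let go; leave the other parts on the counter where they are.

Things in the scene. Friction and masses are not known exactly. Their poses are not given: they have to be found in the camera images.
- press: Grey bench press, fixed; origin on the counter under its ram, y along the slide towards home, x away from the robot. Base 110 mm wide, 20 mm high, column at x 63 to 118 mm. Its head (x -47 to 118, y -35 to 35 mm) spans the slide, underside 175 mm up, ram plate 122 mm up (95 when pressed). The slide runs along y at x = 0; the tray is loaded before it goes under the head.
- tray (a point): Centre of the tray floor on the carriage; axes as the press; moves with the carriage. Inside 40 mm wide (x), y from -75 to +76 mm; side and front walls 12 mm high, 4 mm thick. Takes one row of up to four rollers about 37 mm apart. Floor 51 mm above the counter. Rollers can hardly be reached once the carriage is home, under the head.
- push_boss (a point): Tip of the black push boss, a dome 6 mm proud and 14 mm across, in the middle of the rear (-y) face of the upright plate at the tray's rear end; the carriage is pushed here, towards +y. Plate 76 mm wide (x), 45 to 100 mm above the counter; free space behind it above guide rails 42 mm high. Pushed beside the boss the tray cocks and binds; on it, it runs with 3 to 5 N.
- carriage (a joint): How far the carriage is along its slide, m: 0 at the outer end, 0.190 at the end stop (fully home). It stays where it is left.
- shaft_hole (a point): Mouth (top) of the vertical through-hole in the flat end of the steel shaft at the carriage's front; axes as the press, the shaft's free end points to +y. Hole 11 mm across, 1.5 mm chamfer, 20 mm deep; flat end 24 mm wide, 16 mm either way along y; its top is 80 mm above the counter. At home it lies just past a fixed open saddle 78 mm high; free below to 20 mm.
- pin_collar (a point): The steel linchpin: centre of the underside of its collar, z up the pin. Stem 8 mm thick, tapered tip 37 mm below this point; collar 18 mm across, 4 mm thick. The ring's hinge runs along x, 9 mm above this point. The open ring points to -y and comes down on the +y side, so in the shaft the pin's +y must point as the shaft's (within 20 degrees).
- pin_head (a point): Middle of the part of the linchpin's head to grip: a block 14 mm (x) by 12 mm (y), free from 13 mm below this point to 13 mm above it; this point is 30 mm above pin_collar; same axes. Best gripped by its x faces. The ring lies clear below and behind it.
- stand: Fixed black stand block 60 x 60 mm, 45 mm high, origin under its centre. At the start the linchpin stands in its 11 mm hole, collar on the block's top.
- ring_bar (a point): Middle of the far cross bar of the linchpin's wire ring (D-shaped, wire 5 mm thick, 39 mm wide between wire centres, bar straight for 18 mm); 50 mm from the ring's hinge.
- ring (a joint): Angle of the ring about its hinge, rad: 0 open, lying back to the pin's -y and 25 degrees above level, against its stop; 1.13 straight up; 2.71 level to the pin's +y; 4.28 straight down round the shaft (closed). The hinge is nearly free, so the ring falls to whichever side it leans.
- button_top (a point): Centre of the top of the big red push button (56 mm across) on a low grey console on the robot's side of the press.
- button (a joint): Travel of the button, m: 0 up, 0.008 fully down; takes about 8 to 10 N. It springs back. The ram follows it.
- roller1_center (a point): Grey nylon roller, a cylinder 32 mm across and 32 mm high standing on its flat end on the counter, 32 g; the point is its centre, 16 mm above its underside, z its axis. Two to four rollers are present.
- roller2_center (a point): Grey nylon roller, a cylinder 32 mm across and 32 mm high standing on its flat end on the counter, 32 g; the point is its centre, 16 mm above its underside, z its axis. Two to four rollers are present.
- roller3_center (a point): Grey nylon roller, a cylinder 32 mm across and 32 mm high standing on its flat end on the counter, 32 g; the point is its centre, 16 mm above its underside, z its axis. Two to four rollers are present.
- roller4_center (a point): Grey nylon roller, a cylinder 32 mm across and 32 mm high standing on its flat end on the counter, 32 g; the point is its centre, 16 mm above its underside, z its axis. Two to four rollers are present.
- knee_link: Titanium knee link lying on the counter beyond the slide, 34 x 130 x 24 mm; origin under its centre. Leave alone.
- ankle_bracket: Black carbon ankle bracket, an L 60 x 80 x 60 mm, on the counter beyond the slide; origin under its centre. Leave alone.
- offset_adapter: Chrome offset adapter, 48 mm disc with an offset boss, 36 mm high, on the counter to the left; origin under its disc. Leave alone.
Mind the look-alikes: they are no part of the job. Leave any green look-alike of the part that bears roller2_center alone.

How it is judged:
By the outcome, as a careful person would: the job done as asked, in the order asked, and still so for the second after the job is handed in, with the robot touching nothing.
Of roller1, roller2, roller3, roller4 only 2 to 4 are there at a start; the rules pass over those that are not, and their reading is None.
At some moment in a run one of roller1, roller2, roller3, roller4 may be knocked a few centimetres aside while the robot is not near it.
It also fails if it takes over 210 s, if anything falls off the work surface, if the arm or the gripper's body presses on something with over 40 N, if the wrist force passes 120 N, or if a joint passes its speed limit or range.

## Working session

There is one attempt and no reset: what is moved stays moved. The work goes in short steps, Python scripts to look and compute and a tool call to move; the robot and the scene stay as the last step left them, time stands still between calls to the robot, and variables do not carry over. Pictures are saved under pics/ and viewed, and the job is handed in when it is done.

Besides the shell and the picture viewer there is one more tool, called after ">>>" by a JSON object that holds its "op" and its "data". carry_out: Moves the arm, as the interface text tells. Its arguments: {"type":"object","properties":{"increments":{"type":"array"},"squeeze":{"type":"number"}},"required":["increments"]}

```bash
ls -la; mkdir -p pics
cat > h.py <<'E'
import numpy as np, cv2
from cell import sensors, imaging, job_done, manip
def snap(name,fn):
    p,d=imaging.snapshot(name); cv2.imwrite('pics/'+fn+'.png',p[:,:,::-1]); np.savez('/tmp/'+fn+'.npz',p=p,d=d); return p,d
def K(name):
    c=imaging.get_calibration(name); f=192/np.tan(np.radians(c['fovy'])/2); return f,c['cx'],c['cy'],np.array(c['R']),np.array(c['t'])
def unproj(name,u,v,d):
    f,cx,cy,R,t=K(name); X=np.stack([(u-cx)/f*d,(v-cy)/f*d,d],-1); return (X-t)@R
def proj(name,X):
    f,cx,cy,R,t=K(name); c=np.asarray(X)@R.T+t; return np.stack([c[...,0]/c[...,2]*f+cx,c[...,1]/c[...,2]*f+cy],-1)
def cloud(name,d):
    v,u=np.mgrid[0:384,0:512].astype(float); return unproj(name,u,v,d)
E
python3 - <<'E'
from h import *
for n in('scene','top'):
    snap(n,n+'0'); print(imaging.get_calibration(n))
print(sensors.sense()); print(manip.tips_ahead)
E
```

```text
total 12
drwxr-xr-x  3 agent agent 4096 Dec  7 00:33 .
drwxr-xr-x 23 root  root  4096 Dec  7 00:33 ..
drwxr-xr-x  2 agent agent 4096 Dec  7 00:33 pics
{'fovy': 56.531879942467356, 'cx': 257.0071442715526, 'cy': 195.9758930216371, 'R': array([[ 0.75933094,  0.65061584, -0.01074916],
       [ 0.51902633, -0.61555147, -0.59304979],
       [-0.39246426,  0.44474196, -0.80509403]]), 't': array([-0.46119223, -0.22023527,  1.14297529])}
{'fovy': 45.00791630342833, 'cx': 246.8953023036399, 'cy': 193.86784584422065, 'R': array([[-0.02483106, -0.99966208,  0.00769029],
       [-0.98984317,  0.02350857, -0.14020644],
       [ 0.13997827, -0.01109366, -0.99009243]]), 't': array([0.04064033, 0.54875001, 1.2878776 ])}
{'t': 0.1, 'joint_positions': array([-8.06445571e+01,  2.83135615e+01,  7.71234728e+01,  1.68791638e-03,
        7.46288440e+01, -5.47261911e+00]), 'qd': array([-0.01532133, -0.14426386, -0.13121699, -0.00177205, -0.01310858,
       -0.04308793]), 'tau': array([-1.59206065e-04, -8.83594036e+01, -3.84561503e+01, -1.71233851e-04,
        5.30437523e-03, -1.47894603e-07]), 'eef_pos': array([ 0.15990135, -0.60387589,  0.24173623]), 'eef_rot': array([[ 9.66700175e-01,  2.55911597e-01, -1.58880825e-04],
       [ 2.55911609e-01, -9.66699514e-01,  1.13911739e-03],
       [ 1.37923333e-04, -1.14184442e-03, -9.99999339e-01]]), 'contact_force': array([-0.06592389, -1.01094608,  0.51812115]), 'wrist_torque': array([-0.07158942,  0.03525218,  0.06889556]), 'gripper_width': 0.9996854878237895}
0.011
```

View pics/scene0.png

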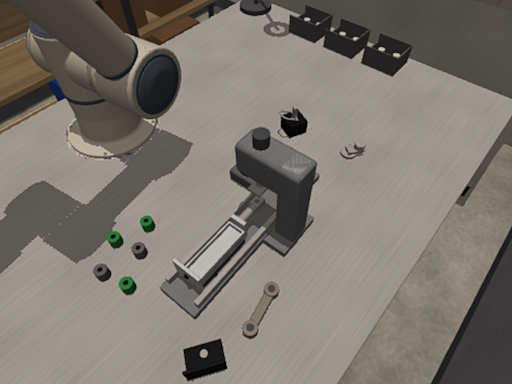

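View pics/top0.png

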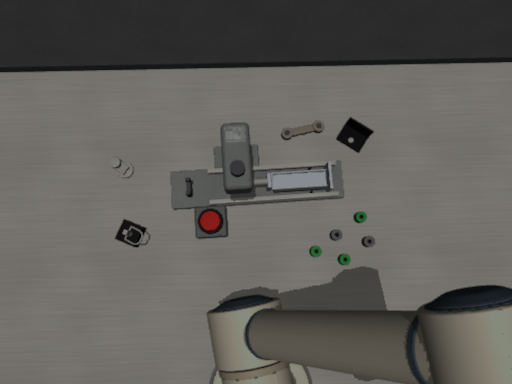

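Run:
```python
from h import *
a=np.load('/tmp/top0.npz'); p=a['p'];d=a['d']
C=cloud('top',d)
s=np.load('/tmp/scene0.npz'); CS=cloud('scene',s['d'])
# heights around
for (u,v) in [(336,235),(369,241),(361,217),(345,259),(316,251),(210,221),(130,234),(299,181),(331,176),(237,168),(189,187),(262,181)]:
    print(u,v,C[v,u].round(4))
im=cv2.resize(p[100:290,100:400],None,fx=2.6,fy=2.6,interpolation=cv2.INTER_CUBIC); cv2.imwrite('pics/topc.png',im[:,:,::-1])
im=cv2.resize(s['p'][90:320,80:340],None,fx=2.6,fy=2.6,interpolation=cv2.INTER_CUBIC); cv2.imwrite('pics/scenec.png',im[:,:,::-1])
# rollers: components in heights 25..40mm
for nm,P,CC in (('top',p,C),('scene',s['p'],CS)):
    m=((CC[...,2]>0.024)&(CC[...,2]<0.038)).astype(np.uint8)
    n,l,st,ce=cv2.connectedComponentsWithStats(m)
    for i in range(1,n):
        if 15<st[i,4]<400:
            q=CC[l==i]; print(nm,ce[i].round(1),st[i,4],np.median(q,0).round(4),q.min(0).round(3),q.max(0).round(3),P[l==i].mean(0).round())
```

```text
336 235 [ 0.4263 -0.2229  0.0337]
369 241 [ 0.4071 -0.3165  0.031 ]
361 217 [ 0.4761 -0.2982  0.0296]
345 259 [ 0.3582 -0.244   0.0377]
316 251 [ 0.3826 -0.164   0.0336]
210 221 [0.4719 0.1318 0.0676]
130 234 [0.4422 0.3564 0.0529]
299 181 [ 0.5815 -0.122   0.0496]
331 176 [ 0.5851 -0.2044  0.0991]
237 168 [0.5753 0.0517 0.2909]
189 187 [0.5699 0.1901 0.0605]
262 181 [ 0.5789 -0.0152  0.0798]
top [317.8 125.3] 64 [ 0.7505 -0.1877  0.0259] [ 0.736 -0.203  0.024] [ 0.768 -0.17   0.033] [84. 80. 74.]
top [357.  127.3] 44 [ 0.7403 -0.3018  0.0312] [ 0.718 -0.337  0.025] [ 0.76  -0.273  0.038] [5. 5. 4.]
top [286.1 132.2] 56 [ 0.7325 -0.0922  0.0262] [ 0.718 -0.108  0.024] [ 0.745 -0.077  0.032] [85. 81. 74.]
top [114.6 163.6] 56 [0.6464 0.4076 0.0343] [0.63  0.393 0.024] [0.667 0.425 0.038] [102. 100.  95.]
top [297.1 167.7] 24 [ 0.6246 -0.1177  0.0273] [ 0.619 -0.147  0.024] [ 0.627 -0.097  0.038] [69. 68. 66.]
top [256.8 170.2] 18 [ 0.6201 -0.0038  0.0265] [ 0.612 -0.019  0.024] [0.624 0.011 0.038] [71. 70. 68.]
top [199.8 179.9] 17 [0.5979 0.1622 0.0255] [0.581 0.156 0.024] [0.607 0.1
[... 3021 characters left out ...]
[ 0.445 -0.21   0.037] [75. 72. 70.]
scene [100.8 269.8] 168 [ 0.4112 -0.3172  0.0339] [ 0.391 -0.332  0.025] [ 0.424 -0.302  0.037] [76. 72. 71.]
scene [173.6 277.9] 49 [ 0.551  -0.2225  0.0301] [ 0.539 -0.235  0.024] [ 0.562 -0.204  0.037] [66. 63. 60.]
scene [126.4 282.9] 180 [ 0.4815 -0.2989  0.034 ] [ 0.462 -0.314  0.024] [ 0.494 -0.283  0.037] [42. 95. 49.]
scene [271.6 288.1] 165 [ 0.7329 -0.097   0.0265] [ 0.717 -0.113  0.024] [ 0.749 -0.081  0.03 ] [113. 104.  96.]
scene [250.3 326.7] 195 [ 0.752  -0.19    0.0262] [ 0.736 -0.207  0.024] [ 0.769 -0.174  0.03 ] [115. 105.  97.]
scene [205.5 371.2] 68 [ 0.7423 -0.3112  0.0314] [ 0.722 -0.342  0.024] [ 0.765 -0.275  0.038] [10.  9.  9.]
```

View pics/topc.png

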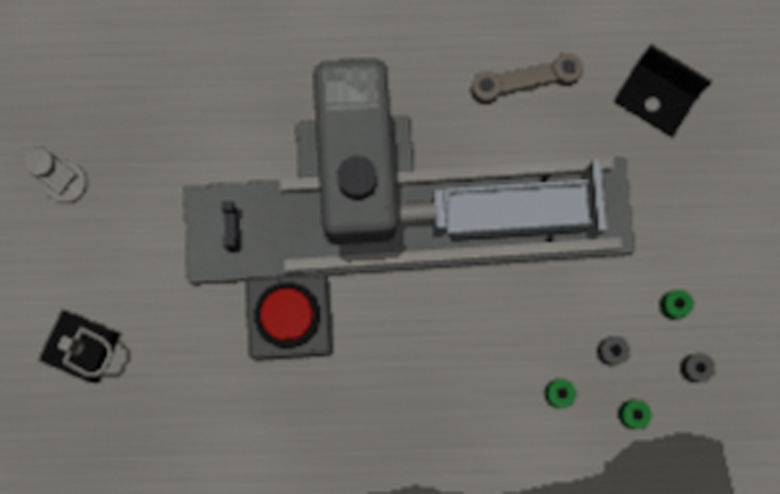

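View pics/scenec.png

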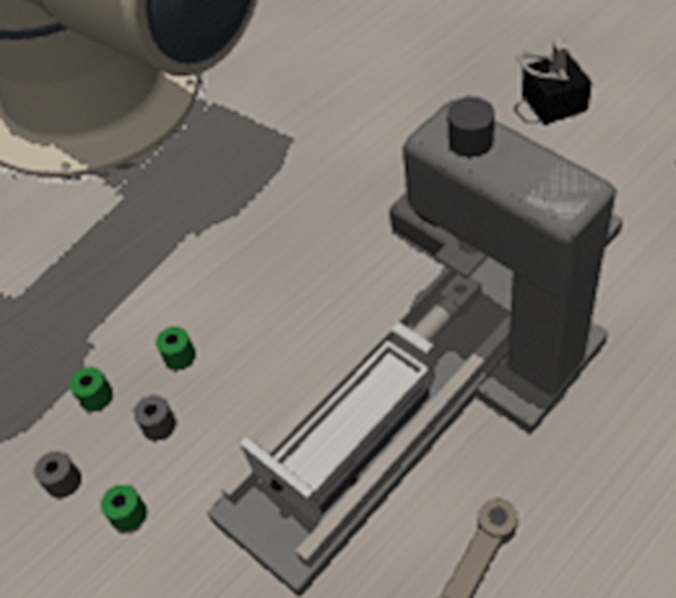

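Run:
```python
from h import *
a=np.load('/tmp/top0.npz'); p=a['p'];d=a['d']
C=cloud('top',d)
s=np.load('/tmp/scene0.npz'); CS=cloud('scene',s['d'])
g=lambda x:np.clip(255*(x/255.)**0.6,0,255).astype(np.uint8)
im1=cv2.resize(g(p[205:265,100:180]),None,fx=6,fy=6,interpolation=cv2.INTER_CUBIC)
im2=cv2.resize(g(s['p'][95:155,260:320]),None,fx=6,fy=6,interpolation=cv2.INTER_CUBIC)
cv2.imwrite('pics/pin0.png',np.vstack([np.hstack([im1[:300,:400],im2[:300]])])[:,:,::-1])
for nm,CC in (('top',C),('scene',CS)):
    m=(abs(CC[...,0]-.445)<.08)&(abs(CC[...,1]-.35)<.08)&(CC[...,2]>.05)
    v,u=np.nonzero(m); q=CC[m]; o=np.argsort(q[:,2])
    print(nm)
    for i in o: print(u[i],v[i],q[i].round(4))
    m=(abs(CC[...,0]-.445)<.06)&(abs(CC[...,1]-.35)<.06)&(CC[...,2]>.038)&(CC[...,2]<.05)
    print(cv2.minAreaRect(CC[m][:,:2].astype(np.float32)*1000))
```

```text
top
124 236 [0.4372 0.3738 0.05  ]
135 233 [0.4448 0.3432 0.05  ]
120 240 [0.4263 0.3848 0.0501]
123 239 [0.4289 0.3765 0.0501]
125 240 [0.426  0.3709 0.0502]
121 234 [0.443  0.3822 0.0502]
119 231 [0.4515 0.3879 0.0502]
127 238 [0.4314 0.3653 0.0502]
128 227 [0.4621 0.3629 0.0502]
126 226 [0.465  0.3685 0.0503]
137 232 [0.4475 0.3376 0.0503]
133 239 [0.4282 0.3485 0.0504]
123 236 [0.4372 0.3765 0.0504]
123 226 [0.4652 0.3768 0.0504]
127 243 [0.4175 0.3651 0.0505]
128 225 [0.4677 0.3629 0.0506]
118 238 [0.432  0.3903 0.0506]
141 228 [0.4584 0.3264 0.0507]
132 228 [0.459  0.3515 0.0509]
122 226 [0.4652 0.3795 0.0509]
129 223 [0.4732 0.36   0.051 ]
128 239 [0.4285 0.3623 0.0511]
133 246 [0.4087 0.3482 0.0511]
134 225 [0.4672 0.3459 0.0512]
121 236 [0.4373 0.3819 0.0512]
138 234 [0.4417 0.3345 0.0513]
132 224 [0.4701 0.3515 0.0515]
128 242 [0.4202 0.3621 0.0515]
139 226 [0.464  0.3319 0.0515]
133 233 [0.4449 0.3484 0.0515]
124 221 [0.4791 0.3739 0.0515]
130 230 [0.4534 0.3568 0.0517]
129 234 [0.4423 0.3595 0.0518]
139 228 [0.4584 0.3317 0.0519]
121 235 [0.4401 0.3817 0.052 ]
126 242 [0.
[... 8602 characters left out ...]
3581 0.0868]
293 107 [0.4418 0.3586 0.0877]
294 108 [0.4469 0.3568 0.0879]
298 108 [0.4563 0.3638 0.0885]
297 108 [0.4546 0.3611 0.0892]
295 109 [0.453  0.3533 0.0897]
296 106 [0.448  0.3647 0.0909]
295 107 [0.4486 0.359  0.0911]
296 108 [0.4536 0.3573 0.0911]
295 108 [0.4514 0.3554 0.0912]
297 107 [0.4532 0.3626 0.0913]
293 106 [0.4415 0.3586 0.0914]
294 107 [0.4468 0.3565 0.0917]
296 105 [0.446  0.3672 0.092 ]
294 106 [0.4442 0.3598 0.092 ]
297 106 [0.451  0.3655 0.092 ]
296 107 [0.4515 0.3599 0.0921]
298 107 [0.4563 0.3633 0.0924]
295 106 [0.4476 0.36   0.0937]
295 105 [0.445  0.3635 0.0938]
((447.1148376464844, 361.2921447753906), (60.92524719238281, 64.9068832397461), 65.54117584228516)
```

View pics/pin0.png

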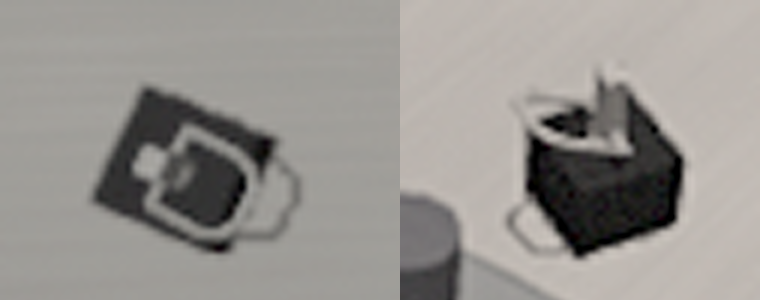

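Run:
```python
from h import *
a=np.load('/tmp/top0.npz'); C=cloud('top',a['d'])
s=np.load('/tmp/scene0.npz'); CS=cloud('scene',s['d'])
for nm,CC in (('top',C),('scene',CS)):
    x,y,z=CC[...,0],CC[...,1],CC[...,2]
    t=(abs(x-.75)<.05)&(abs(y-.1)<.05); print(nm,'table z',np.median(z[t]))
    t=(abs(x-.35)<.02)&(abs(y-.1)<.1); print(nm,'table z',np.median(z[t]))
    m=(abs(x-.58)<.06)&(y<.0)&(y>-.25)&(z>.046)&(z<.057)
    q=CC[m]; print('floor',m.sum(),np.median(q[:,2]),cv2.minAreaRect(q[:,:2].astype(np.float32)*1000))
    m=(abs(x-.58)<.06)&(y<-.17)&(y>-.25)&(z>.07)&(z<.105)
    q=CC[m]; print('plate',m.sum(),q.max(0),cv2.minAreaRect(q[:,:2].astype(np.float32)*1000))
    m=(abs(x-.62)<.14)&(y<.12)&(y>-.1)&(z>.2)&(z<.28)
    q=CC[m]; print('head',m.sum(),np.median(q[:,2]),cv2.minAreaRect(q[:,:2].astype(np.float32)*1000))
    m=(abs(x-.58)<.1)&(y<.3)&(y>-.3)&(z>.034)&(z<.046)
    n,l,st,ce=cv2.connectedComponentsWithStats(m.astype(np.uint8))
    for i in range(1,n):
        if st[i,4]>80:
            q=CC[l==i]; print('rail',st[i,4],np.median(q[:,2]),cv2.fitLine(q[:,:2].astype(np.float32),cv2.DIST_L1,0,.01,.01).ravel().round(4),q.min(0),q.max(0))
    m=(abs(x-.47)<.06)&(abs(y-.13)<.06)&(z>.055)&(z<.08)
    q=CC[m]; print('button',m.sum(),np.median(q[:,2]),cv2.minEnclosingCircle(q[:,:2].astype(np.float32)*1000))
```

```text
top table z 0.0014317790901735654
top table z 0.005149649181134796
floor 835 0.05144406240820265 ((585.0386962890625, -114.85665893554688), (100.87626647949219, 230.72366333007812), 2.378568410873413)
plate 135 [ 0.62734114 -0.19504167  0.1049361 ] ((589.167724609375, -200.51646423339844), (76.14351654052734, 9.513181686401367), 3.465479612350464)
head 1791 0.2604466775504562 ((613.8063354492188, 54.50599670410156), (165.78221130371094, 69.85427856445312), 2.5370280742645264)
rail 306 0.04227299164170459 [ 0.0444 -0.999   0.6322 -0.151 ] [ 0.61768816 -0.2070456   0.03409513] [0.64116053 0.01362265 0.04599271]
rail 527 0.042541666035175875 [ 0.0499 -0.9988  0.5384 -0.0607] [ 0.52468463 -0.23341383  0.03441988] [0.56473853 0.13561195 0.04596305]
rail 209 0.04055269554007099 [ 5.000e-04 -1.000e+00  5.075e-01  1.278e-01] [0.48064093 0.09072386 0.03402445] [0.52031121 0.17950266 0.04593418]
button 357 0.06501178670342095 ((474.4257507324219, 133.77020263671875), 35.320404052734375)
scene table z 0.0028032357733335463
scene table z 0.0031349524606967857
floor 1153 0.05331953808909898 ((586
[... 178 characters left out ...]
88183594), (75.51470184326172, 13.942338943481445), 3.012099504470825)
head 3236 0.2598461202999619 ((615.3890380859375, 50.300987243652344), (163.9495849609375, 69.70561218261719), 2.8308098316192627)
rail 545 0.04374978079825906 [ 0.0382 -0.9993  0.54   -0.0474] [ 0.52799534 -0.18774664  0.03408007] [0.55065127 0.06866451 0.04598931]
rail 936 0.043635926109798315 [ 0.036  -0.9994  0.6292 -0.1084] [ 0.60531237 -0.23128139  0.03406013] [0.64143681 0.06182812 0.04598826]
rail 93 0.04391576701261044 [ 0.2427 -0.9701  0.5466 -0.2202] [ 0.53761928 -0.23509114  0.03535025] [ 0.55198275 -0.20286144  0.04595549]
button 0 nan ((0.0, 0.0), 0.0)
  return _methods._mean(a, axis=axis, dtype=dtype,
  ret = ret.dtype.type(ret / rcount)
```

```bash
cat >> h.py <<'E'
from scipy.spatial.transform import Rotation as Ro
def down(jaw_deg):  # tool down, tool y at jaw_deg in world
    a=np.radians(jaw_deg); y=np.array([np.cos(a),np.sin(a),0]); z=np.array([0,0,-1.]); return np.column_stack([np.cross(y,z),y,z])
def plan(pos,Rt,n=None,start=None):
    s=sensors.sense(); p=np.array(s['eef_pos']);R=np.array(s['eef_rot'])
    rv=Ro.from_matrix(R.T@Rt).as_rotvec(degrees=True); D=R.T@(np.array(pos)-p)*1000
    if n is None: n=max(1,int(np.ceil(max(np.linalg.norm(D)/60,np.linalg.norm(rv)/10.5))))
    print('t',round(s['t'],2),'pos',(p*1000).round(1),'jaw',np.degrees(np.arctan2(R[1,1],R[0,1])).round(2),'w',round(s['gripper_width'],3),'F',np.round(s['contact_force'],1))
    print('total local',D.round(1),'rv',rv.round(2),'rows',n)
    dR=Ro.from_rotvec(rv/n,degrees=True).as_matrix(); Rk=R.copy()
    for k in range(n):
        d=Rk.T@((np.array(pos)-p)*1000/n); print(k+1,d.round(1),(rv/n).round(2)); Rk=Rk@dR
E
python3 - <<'E'
from h import *
plan([.431,-.2245,.14],down(-87.4))
E
```

```text
t 0.1 pos [ 159.9 -603.9  241.7] jaw -75.17 w 1.0 F [-0.1 -1.   0.5]
total local [ 359.1 -297.2  102.1] rv [-0.07 -0.   12.23] rows 8
1 [ 44.9 -37.2  12.8] [-0.01 -0.    1.53]
2 [ 43.9 -38.3  12.8] [-0.01 -0.    1.53]
3 [ 42.8 -39.5  12.8] [-0.01 -0.    1.53]
4 [ 41.8 -40.6  12.7] [-0.01 -0.    1.53]
5 [ 40.7 -41.7  12.7] [-0.01 -0.    1.53]
6 [ 39.6 -42.8  12.7] [-0.01 -0.    1.53]
7 [ 38.4 -43.8  12.7] [-0.01 -0.    1.53]
8 [ 37.2 -44.9  12.7] [-0.01 -0.    1.53]
```

>>> {"op": "carry_out", "data": {"increments": [{"x":44,"y":-38,"z":8,"rz":2,"fingers":-0.4},{"x":44,"y":-38,"z":8,"rz":2},{"x":43,"y":-39,"z":8,"rz":2},{"x":42,"y":-40,"z":8,"rz":2},{"x":41,"y":-41,"z":8,"rz":2}]}}

```text
invalid input
```

Run:
```python
from h import *
p,d=snap('top','top1'); snap('scene','scene1')
plan([.431,-.2245,.14],down(-87.4))
```

```text
t 0.2 pos [ 159.9 -604.   241.9] jaw -75.17 w 1.001 F [ 0.3 -0.2  0.1]
total local [ 359.2 -297.4  102.2] rv [-0.04  0.   12.23] rows 8
1 [ 44.9 -37.2  12.8] [-0.    0.    1.53]
2 [ 43.9 -38.4  12.8] [-0.    0.    1.53]
3 [ 42.8 -39.5  12.8] [-0.    0.    1.53]
4 [ 41.8 -40.7  12.8] [-0.    0.    1.53]
5 [ 40.7 -41.8  12.8] [-0.    0.    1.53]
6 [ 39.6 -42.8  12.8] [-0.    0.    1.53]
7 [ 38.4 -43.9  12.7] [-0.    0.    1.53]
8 [ 37.2 -44.9  12.7] [-0.    0.    1.53]
```

View pics/top1.png

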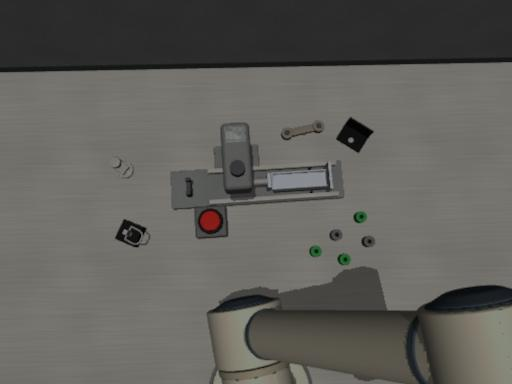

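View pics/scene1.png

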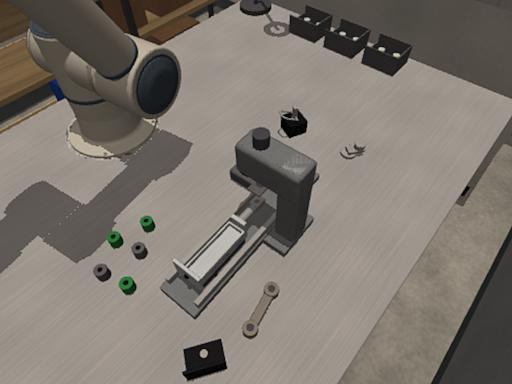

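>>> {"op": "carry_out", "data": {"increments": [{"x":44,"y":-38,"z":8,"rx":0,"ry":0,"rz":2,"fingers":-0.4},{"x":44,"y":-38,"z":8,"rx":0,"ry":0,"rz":2,"fingers":-0.4},{"x":43,"y":-39,"z":8,"rx":0,"ry":0,"rz":2,"fingers":-0.4},{"x":42,"y":-40,"z":8,"rx":0,"ry":0,"rz":2,"fingers":-0.4},{"x":41,"y":-41,"z":8,"rx":0,"ry":0,"rz":2,"fingers":-0.4}], "squeeze": 40}}

```text
t: 0.82
eef_pos: [0.3363, -0.3685, 0.2005]
eef_rot: [[0.997, 0.073, 0.001], [0.073, -0.997, -0.002], [0.001, 0.002, -1.0]]
contact_force: [1.0, 0.1, 0.2]
gripper_width: 0.702
```

Run:
```python
from h import *
p,d=snap('top','top1'); snap('scene','scene1')
plan([.431,-.2245,.14],down(-87.4))
```

```text
t 0.93 pos [ 337.5 -365.4  199.9] jaw -85.56 w 0.704 F [-0.9  0.2  0.1]
total local [ 104.2 -133.2   60. ] rv [-0.07  0.02  1.84] rows 3
1 [ 34.7 -44.4  20. ] [-0.02  0.01  0.61]
2 [ 34.3 -44.8  20. ] [-0.02  0.01  0.61]
3 [ 33.8 -45.1  20. ] [-0.02  0.01  0.61]
```

View pics/top1.png

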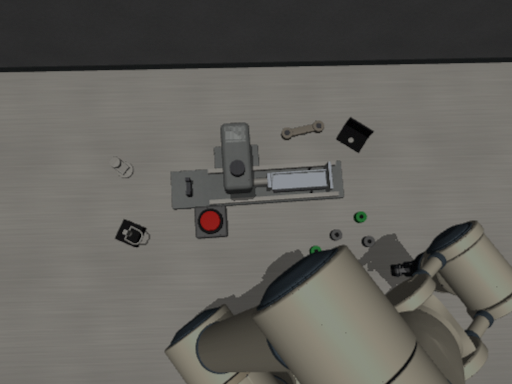

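View pics/scene1.png

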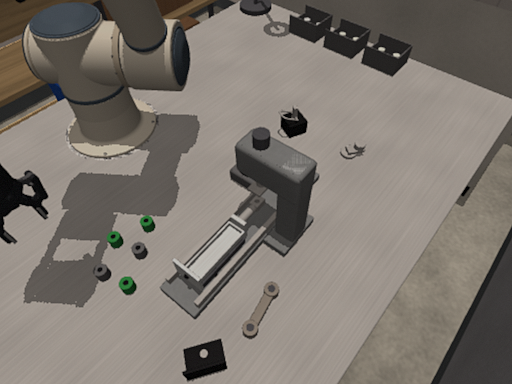

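>>> {"op": "carry_out", "data": {"increments": [{"x":36,"y":-46,"z":20,"rx":0,"ry":0,"rz":0.6,"fingers":-0.4},{"x":35,"y":-46,"z":20,"rx":0,"ry":0,"rz":0.6,"fingers":-0.4},{"x":34,"y":-45,"z":20,"rx":0,"ry":0,"rz":0.6,"fingers":-0.4}]}}

```text
t: 1.3
eef_pos: [0.4335, -0.2256, 0.1412]
eef_rot: [[0.999, 0.041, 0.003], [0.041, -0.999, -0.003], [0.003, 0.003, -1.0]]
contact_force: [0.0, -0.5, 0.0]
gripper_width: 0.699
```

Run:
```python
from h import *
p,d=snap('scene','scene2')
im=cv2.resize(p[120:320,20:220],None,fx=3,fy=3,interpolation=cv2.INTER_CUBIC); cv2.imwrite('pics/scene2c.png',im[:,:,::-1])
C=cloud('scene',d)
m=((C[...,2]>0.024)&(C[...,2]<0.038)).astype(np.uint8)
n,l,st,ce=cv2.connectedComponentsWithStats(m)
for i in range(1,n):
    q=C[l==i]; M=np.median(q,0)
    if 60<st[i,4]<400 and M[1]<-.1 and M[0]<.52: print(ce[i].round(1),st[i,4],M.round(4),((q.min(0)+q.max(0))/2).round(4),p[l==i].mean(0).round())
plan([.431,-.2245,.06],down(-87.4))
```

```text
[146.6 220.8] 135 [ 0.3868 -0.1652  0.0342] [ 0.3842 -0.1643  0.031 ] [35. 78. 41.]
[114.7 238.1] 92 [ 0.3672 -0.2475  0.0335] [ 0.3603 -0.2447  0.0308] [39. 89. 46.]
[138.6 248. ] 151 [ 0.4322 -0.2257  0.034 ] [ 0.4294 -0.2255  0.031 ] [51. 49. 48.]
[100.9 269.8] 170 [ 0.412  -0.3171  0.0338] [ 0.4077 -0.3168  0.0307] [57. 54. 53.]
[126.5 282.9] 180 [ 0.4816 -0.298   0.0338] [ 0.4794 -0.2985  0.0308] [41. 96. 49.]
t 1.35 pos [ 435.2 -220.1  139.1] jaw -87.54 w 0.703 F [-1.2  6.5 -2.7]
total local [-4.5  4.2 79.1] rv [ 0.01 -0.09 -0.14] rows 2
1 [-2.2  2.1 39.5] [ 0.01 -0.05 -0.07]
2 [-2.2  2.1 39.5] [ 0.01 -0.05 -0.07]
```

View pics/scene2c.png

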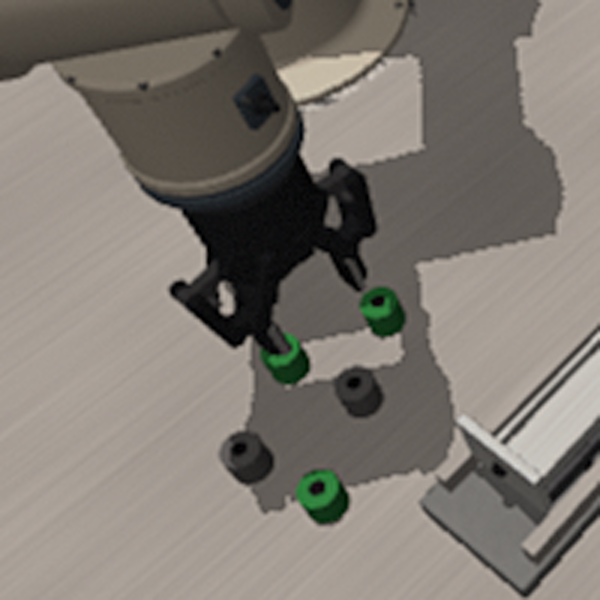

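>>> {"op": "carry_out", "data": {"increments": [{"x":-3,"y":2,"z":20,"rx":0,"ry":0,"rz":0,"fingers":-0.4},{"x":0,"y":0,"z":20,"rx":0,"ry":0,"rz":0,"fingers":-0.4}]}}

```text
t: 1.6
eef_pos: [0.4339, -0.2211, 0.0985]
eef_rot: [[0.999, 0.047, 0.003], [0.047, -0.999, -0.001], [0.003, 0.001, -1.0]]
contact_force: [-0.2, -1.2, -0.0]
gripper_width: 0.702
```

Run:
```python
from h import *
plan([.429,-.2245,.016],down(-87.4))
```

```text
t 1.6 pos [ 433.9 -221.1   98.5] jaw -87.28 w 0.702 F [-0.2 -1.2 -0. ]
total local [-5.3  3.  82.5] rv [ 0.07 -0.17  0.12] rows 2
1 [-2.6  1.5 41.3] [ 0.04 -0.08  0.06]
2 [-2.6  1.6 41.3] [ 0.04 -0.08  0.06]
```

>>> {"op": "carry_out", "data": {"increments": [{"x":-5,"y":3,"z":20,"rx":0,"ry":0,"rz":0,"fingers":-0.4},{"x":0,"y":0,"z":20,"rx":0,"ry":0,"rz":0,"fingers":-0.4},{"x":0,"y":0,"z":20,"rx":0,"ry":0,"rz":0,"fingers":-0.4},{"x":0,"y":0,"z":15,"rx":0,"ry":0,"rz":0,"fingers":-0.4},{"x":0,"y":0,"z":3,"rx":0,"ry":0,"rz":0,"fingers":-0.4}]}}

```text
t: 2.22
eef_pos: [0.429, -0.2265, 0.0172]
eef_rot: [[0.999, 0.048, 0.003], [0.048, -0.999, -0.001], [0.002, 0.001, -1.0]]
contact_force: [-0.5, -0.8, 0.1]
gripper_width: 0.697
```

Run:
```python
from h import *
plan([.429,-.2245,.016],down(-87.4))
```

```text
t 2.23 pos [ 429.  -226.5   17.2] jaw -87.25 w 0.697 F [-0.5 -0.8  0.1]
total local [ 0.1 -2.   1.2] rv [ 0.07 -0.14  0.15] rows 1
1 [ 0.1 -2.   1.2] [ 0.07 -0.14  0.15]
```

>>> {"op": "carry_out", "data": {"increments": [{"x":0,"y":-2,"z":0,"rx":0,"ry":0,"rz":0,"fingers":1},{"x":0,"y":0,"z":0,"rx":0,"ry":0,"rz":0,"fingers":1},{"x":0,"y":0,"z":0,"rx":0,"ry":0,"rz":0,"fingers":1},{"x":0,"y":0,"z":0,"rx":0,"ry":0,"rz":0,"fingers":1},{"x":0,"y":0,"z":0,"rx":0,"ry":0,"rz":0,"fingers":1}], "squeeze": 40}}

```text
t: 2.85
eef_pos: [0.4296, -0.2251, 0.019]
eef_rot: [[0.999, 0.048, 0.005], [0.048, -0.999, -0.003], [0.004, 0.003, -1.0]]
contact_force: [-0.9, -0.2, -1.3]
gripper_width: 0.356
```

Run:
```python
from h import *
plan([.429,-.2245,.12],down(-87.4))
```

```text
t 2.85 pos [ 429.6 -225.1   19. ] jaw -87.25 w 0.356 F [-0.9 -0.2 -1.3]
total local [-1.00e-01 -4.00e-01 -1.01e+02] rv [ 0.16 -0.25  0.15] rows 2
1 [ -0.1  -0.2 -50.5] [ 0.08 -0.13  0.07]
2 [ -0.2  -0.3 -50.5] [ 0.08 -0.13  0.07]
```

>>> {"op": "carry_out", "data": {"increments": [{"x":0,"y":0,"z":-30,"rx":0,"ry":0,"rz":0,"fingers":1},{"x":0,"y":0,"z":-45,"rx":0,"ry":0,"rz":0,"fingers":1},{"x":0,"y":0,"z":-45,"rx":0,"ry":0,"rz":0,"fingers":1},{"x":40,"y":-12,"z":-10,"rx":0,"ry":0,"rz":0,"fingers":1},{"x":45,"y":-15,"z":0,"rx":0,"ry":0,"rz":0,"fingers":1}]}}

```text
t: 3.48
eef_pos: [0.5123, -0.1939, 0.1539]
eef_rot: [[0.999, 0.045, 0.003], [0.045, -0.999, -0.002], [0.003, 0.002, -1.0]]
contact_force: [-0.0, -0.9, 0.5]
gripper_width: 0.361
```

Run:
```python
from h import *
plan([.5887,-.163,.14],down(-87.4))
```

```text
t 3.48 pos [ 512.3 -193.9  153.9] jaw -87.45 w 0.361 F [-0.  -0.9  0.5]
total local [ 77.7 -27.4  14.1] rv [ 0.11 -0.19 -0.05] rows 2
1 [ 38.8 -13.7   7.1] [ 0.06 -0.1  -0.02]
2 [ 38.9 -13.7   7. ] [ 0.06 -0.1  -0.02]
```

>>> {"op": "carry_out", "data": {"increments": [{"x":37,"y":-13,"z":7,"rx":0,"ry":0,"rz":0,"fingers":1},{"x":37,"y":-13,"z":7,"rx":0,"ry":0,"rz":0,"fingers":1},{"x":0,"y":0,"z":0,"rx":0,"ry":0,"rz":0,"fingers":1},{"x":0,"y":0,"z":0,"rx":0,"ry":0,"rz":0,"fingers":1}]}}

```text
t: 3.98
eef_pos: [0.5894, -0.1622, 0.1401]
eef_rot: [[0.999, 0.047, 0.005], [0.047, -0.999, -0.002], [0.005, 0.003, -1.0]]
contact_force: [-1.2, -1.0, -0.3]
gripper_width: 0.361
```

Run:
```python
from h import *
p,d=snap('scene','scene3');p2,d2=snap('top','top3')
im=cv2.resize(p[160:310,130:330],None,fx=3,fy=3,interpolation=cv2.INTER_CUBIC); 
im2=cv2.resize(p2[120:270,230:430],None,fx=3,fy=3,interpolation=cv2.INTER_CUBIC); cv2.imwrite('pics/c3.png',np.vstack([im])[:,:,::-1]); cv2.imwrite('pics/c3t.png',im2[:,:,::-1])
plan([.5887,-.163,.14],down(-87.4))
# predicted roller pixel
q=sensors.sense()['eef_pos']
print(proj('scene',np.array([q+[0,0,-.003],q+[0,0,.013],q+[0,0,-.019]])))
```

```text
t 4.08 pos [ 589.3 -162.5  140.4] jaw -87.35 w 0.358 F [-0.2  0.4 -0.6]
total local [-0.6  0.5  0.4] rv [ 0.16 -0.31  0.05] rows 1
1 [-0.6  0.5  0.4] [ 0.16 -0.31  0.05]
[[197.76155891 246.9972087 ]
 [196.60983533 243.18255967]
 [198.87327848 250.67935957]]
```

View pics/c3.png

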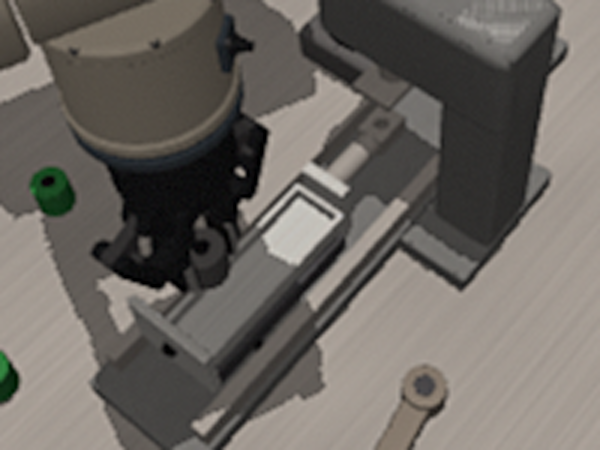

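View pics/c3t.png

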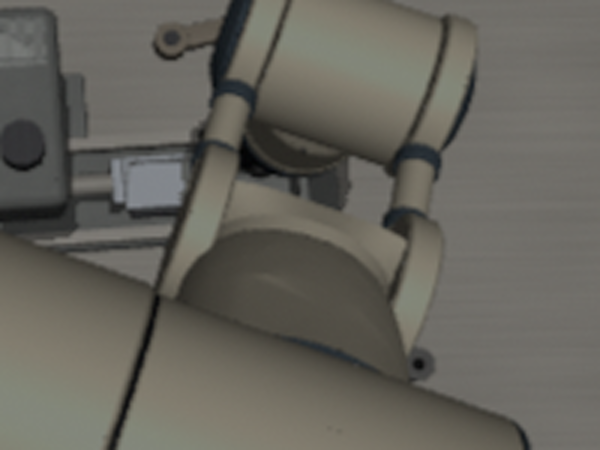

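```bash
cat >> h.py <<'E'
from scipy.optimize import least_squares
def cyl(q,r=.016):
    # fit vertical cylinder side points
    f=lambda c:np.hypot(q[:,0]-c[0],q[:,1]-c[1])-r
    s=least_squares(f,q[:,:2].mean(0),loss='soft_l1',f_scale=.002); return s.x,np.median(abs(s.fun))
E
python3 - <<'E'
from h import *
a=np.load('/tmp/scene3.npz');C=cloud('scene',a['d']);p=a['p']
q=np.array(sensors.sense()['eef_pos'])
m=np.zeros(C.shape[:2],bool); m[236:260,190:212]=1
m&=(np.linalg.norm(C[...,:2]-q[:2],axis=-1)<.025)&(C[...,2]>.112)&(C[...,2]<.17)
v,u=np.nonzero(m)
for i in range(0,len(v),2): print(u[i],v[i],(C[v[i],u[i]]*1000).round(1),p[v[i],u[i]])
E
```

```text
196 236 [ 578.  -152.7  156.5] [66 63 61]
198 236 [ 581.5 -150.4  157.3] [62 59 58]
200 236 [ 583.2 -147.   154.7] [43 41 40]
202 236 [ 587.6 -145.1  157.3] [14 13 13]
204 236 [ 593.6 -144.3  162.8] [9 9 8]
206 236 [ 598.6 -142.9  166.6] [61 58 57]
196 237 [ 580.  -154.5  157.2] [56 53 52]
198 237 [ 582.5 -151.6  156.1] [56 53 51]
200 237 [ 586.1 -149.3  157. ] [59 56 55]
202 237 [ 589.9 -147.1  158.5] [40 38 37]
204 237 [ 593.5 -144.8  159.4] [5 5 6]
206 237 [ 598.6 -143.5  163.4] [51 50 48]
196 238 [ 581.8 -156.2  157.4] [60 58 57]
198 238 [ 585.3 -153.9  158.3] [60 56 54]
200 238 [ 588.7 -151.4  158.8] [57 54 53]
202 238 [ 589.9 -147.7  155.1] [55 52 51]
204 238 [ 593.1 -145.2  155.4] [13 14 13]
206 238 [ 598.6 -144.1  160.2] [40 38 37]
208 238 [ 598.6 -139.5  154. ] [47 45 45]
197 239 [ 584.2 -156.1  155.9] [47 44 43]
199 239 [ 587.9 -153.8  157. ] [57 54 53]
201 239 [ 591.  -151.2  157. ] [57 55 54]
203 239 [ 593.3 -148.1  155.5] [56 54 53]
205 239 [ 594.3 -144.3  151.5] [3 1 0]
207 239 [ 599.4 -142.9  155.5] [55 54 53]
196 240 [ 585.  -159.3  157.2] [23 22 22]
198 240 [ 587.9 -
[... 4007 characters left out ...]
602.6 -169.   137.3] [40 38 37]
202 253 [ 603.5 -165.1  132.8] [36 36 36]
204 253 [ 603.7 -160.8  126.6] [53 52 50]
192 254 [ 596.8 -183.5  147.3] [38 36 35]
194 254 [ 599.7 -180.8  146.9] [64 62 59]
196 254 [ 599.7 -176.6  140.7] [35 35 34]
198 254 [ 598.9 -171.9  132.7] [37 36 35]
200 254 [ 602.  -169.3  132.8] [36 33 35]
202 254 [ 603.2 -165.6  128.7] [27 25 25]
191 255 [ 596.8 -186.3  147.1] [4 5 4]
193 255 [ 596.8 -182.1  140.9] [53 51 50]
195 255 [ 600.  -179.6  141.2] [58 56 54]
197 255 [ 597.  -173.7  128.5] [25 22 24]
199 255 [ 599.5 -170.8  127.4] [32 30 29]
201 255 [ 601.8 -167.7  125.6] [45 43 42]
193 256 [ 594.4 -181.6  132.8] [54 52 51]
195 256 [ 600.  -180.3  138. ] [65 62 61]
```

Run:
```python
from h import *
a=np.load('/tmp/scene3.npz');C=cloud('scene',a['d'])
q=np.array(sensors.sense()['eef_pos'])
r=C[...,:2]-q[:2]
m=np.zeros(C.shape[:2],bool); m[236:260,197:212]=1
m&=(np.linalg.norm(r,axis=-1)<.020)&(C[...,2]>.128)&(C[...,2]<.152)&(r[...,0]>.004)&(r[...,1]<.012)
print(m.sum(),cyl(C[m]),q)
# tray walls from scene0/top0: floor rectangle by brightness
for nm in('scene','top'):
    a=np.load(f'/tmp/{nm}0.npz');p=a['p'];C=cloud(nm,a['d'])
    th=np.radians(2.6);ex=np.array([np.cos(th),np.sin(th)]);ey=np.array([-np.sin(th),np.cos(th)])
    o=np.array([.5869,-.123]); X=(C[...,:2]-o)@ex;Y=(C[...,:2]-o)@ey;Z=C[...,2]
    for y0 in(-60,-30,0,30,60):
        k=(abs(Y*1000-y0)<12)&(abs(X)<.035)
        prof=[ (b,round(float(np.median(Z[k&(abs(X*1000-b)<1.5)])*1000),1)) for b in range(-30,31,3) if (k&(abs(X*1000-b)<1.5)).any()]
        print(nm,y0,prof)
```

```text
62 (array([ 0.58855773, -0.15996302]), np.float64(0.0003031301313592555)) [ 0.58926758 -0.16246645  0.14039069]
scene -60 [(-24, 65.6), (-21, 58.8), (-18, 52.7), (-15, 53.6), (-12, 52.8), (-9, 52.4), (-6, 53.0), (-3, 53.7), (0, 53.2), (3, 53.3), (6, 53.9), (9, 54.1), (12, 52.8), (15, 56.7), (18, 64.1), (21, 58.2), (24, 48.7), (27, 30.7), (30, 23.6)]
scene -30 [(-24, 65.1), (-21, 57.8), (-18, 53.5), (-15, 54.0), (-12, 53.7), (-9, 53.5), (-6, 52.5), (-3, 54.4), (0, 53.4), (3, 53.2), (6, 52.9), (9, 53.3), (12, 53.3), (18, 64.9), (21, 63.5), (24, 49.4), (27, 36.2), (30, 35.1)]
scene 0 [(-24, 65.1), (-21, 59.2), (-18, 54.3), (-15, 54.0), (-12, 53.5), (-9, 53.6), (-6, 53.7), (-3, 53.1), (0, 53.7), (3, 53.6), (6, 52.9), (9, 53.5), (12, 53.5), (15, 54.2), (18, 64.5), (21, 63.8), (24, 54.9), (27, 33.6), (30, 23.1)]
scene 30 [(-24, 65.1), (-21, 59.5), (-18, 53.8), (-15, 53.3), (-12, 53.9), (-9, 54.2), (-6, 54.1), (-3, 53.9), (0, 53.8), (3, 53.8), (6, 53.6), (9, 53.1), (12, 54.0), (15, 54.6), (18, 62.6), (21, 60.3), (24, 53.4), (27, 32.4), (30, 23.9)]
scene 60 [(-24, 65.6), (-21, 60.2), (-18, 5
[... 727 characters left out ...]
 62.4), (-18, 52.3), (-15, 51.4), (-12, 53.1), (-9, 51.1), (-6, 51.6), (-3, 49.5), (0, 53.1), (3, 49.2), (6, 52.5), (9, 51.1), (12, 53.6), (15, 52.5), (18, 54.2), (21, 64.4), (24, 60.0), (27, 41.3), (30, 24.8)]
top 30 [(-30, 23.0), (-27, 40.1), (-24, 56.4), (-21, 65.5), (-18, 51.5), (-15, 53.0), (-12, 51.8), (-9, 51.0), (-6, 51.4), (-3, 51.7), (0, 51.0), (3, 50.1), (6, 52.9), (9, 53.1), (12, 52.0), (15, 50.4), (18, 51.7), (21, 64.7), (24, 63.8), (30, 22.9)]
top 60 [(-30, 22.8), (-27, 39.3), (-24, 52.9), (-21, 63.0), (-18, 52.5), (-15, 51.6), (-12, 52.1), (-9, 51.5), (-6, 52.4), (-3, 51.7), (0, 51.5), (3, 50.6), (6, 50.5), (9, 52.5), (12, 51.9), (15, 53.7), (18, 53.6), (21, 64.2), (24, 62.3)]
```

>>> {"op": "carry_out", "data": {"increments": [{"x":-0.6,"y":0,"z":25,"rx":0,"ry":0,"rz":0,"fingers":1},{"x":0,"y":0,"z":25,"rx":0,"ry":0,"rz":0,"fingers":1},{"x":0,"y":0,"z":8,"rx":0,"ry":0,"rz":0,"fingers":1},{"x":0,"y":0,"z":3,"rx":0,"ry":0,"rz":0,"fingers":1}]}}

```text
t: 4.58
eef_pos: [0.5876, -0.1647, 0.08]
eef_rot: [[0.999, 0.043, 0.007], [0.043, -0.999, -0.003], [0.007, 0.004, -1.0]]
contact_force: [-0.6, 0.6, -0.4]
gripper_width: 0.362
```

Run:
```python
from h import *
plan([.5887,-.163,.0705],down(-87.4))
```

```text
t 4.58 pos [ 587.6 -164.7   80. ] jaw -87.51 w 0.362 F [-0.6  0.6 -0.4]
total local [ 1.1 -1.7  9.5] rv [ 0.21 -0.4  -0.11] rows 1
1 [ 1.1 -1.7  9.5] [ 0.21 -0.4  -0.11]
```

>>> {"op": "carry_out", "data": {"increments": [{"x":1,"y":-1.5,"z":4,"rx":0.2,"ry":-0.4,"rz":0,"fingers":1},{"x":0,"y":0,"z":3,"rx":0,"ry":0,"rz":0,"fingers":1},{"x":0,"y":0,"z":1.5,"rx":0,"ry":0,"rz":0,"fingers":1},{"x":0,"y":0,"z":0.5,"rx":0,"ry":0,"rz":0,"fingers":1}]}}

```text
t: 5.08
eef_pos: [0.5894, -0.1635, 0.0723]
eef_rot: [[0.999, 0.043, 0.002], [0.043, -0.999, -0.001], [0.002, 0.001, -1.0]]
contact_force: [-0.0, -0.6, -0.3]
gripper_width: 0.361
```

Run:
```python
from h import *
plan([.5887,-.163,.0705],down(-87.4))
```

```text
t 5.08 pos [ 589.4 -163.5   72.3] jaw -87.52 w 0.361 F [-0.  -0.6 -0.3]
total local [-0.6 -0.5  1.8] rv [ 0.06 -0.11 -0.12] rows 1
1 [-0.6 -0.5  1.8] [ 0.06 -0.11 -0.12]
```

>>> {"op": "carry_out", "data": {"increments": [{"x":-0.5,"y":0,"z":1.5,"rx":0,"ry":0,"rz":0,"fingers":1},{"x":0,"y":0,"z":0.8,"rx":0,"ry":0,"rz":0,"fingers":1},{"x":0,"y":0,"z":0.5,"rx":0,"ry":0,"rz":0,"fingers":1}]}}

```text
t: 5.45
eef_pos: [0.5889, -0.1635, 0.0695]
eef_rot: [[0.999, 0.043, 0.002], [0.043, -0.999, -0.001], [0.002, 0.001, -1.0]]
contact_force: [-0.1, -0.3, -1.3]
gripper_width: 0.359
```

>>> {"op": "carry_out", "data": {"increments": [{"x":0,"y":0,"z":0.5,"rx":0,"ry":0,"rz":0,"fingers":1},{"x":0,"y":0,"z":0,"rx":0,"ry":0,"rz":0,"fingers":-0.2},{"x":0,"y":0,"z":0,"rx":0,"ry":0,"rz":0,"fingers":-0.2},{"x":0,"y":0,"z":0,"rx":0,"ry":0,"rz":0,"fingers":-0.2}]}}

```text
t: 5.95
eef_pos: [0.5889, -0.1633, 0.069]
eef_rot: [[0.999, 0.043, 0.002], [0.043, -0.999, -0.001], [0.002, 0.001, -1.0]]
contact_force: [-0.5, 1.2, 0.3]
gripper_width: 0.602
```

>>> {"op": "carry_out", "data": {"increments": [{"x":0,"y":0,"z":-15,"rx":0,"ry":0,"rz":0,"fingers":-0.2},{"x":0,"y":0,"z":-40,"rx":0,"ry":0,"rz":0,"fingers":-0.3},{"x":-20,"y":10,"z":-30,"rx":0,"ry":0,"rz":0,"fingers":-0.4},{"x":-50,"y":33,"z":0,"rx":0,"ry":0,"rz":0,"fingers":-0.4},{"x":-50,"y":33,"z":0,"rx":0,"ry":0,"rz":0,"fingers":-0.4}]}}

```text
t: 6.58
eef_pos: [0.4732, -0.2456, 0.1608]
eef_rot: [[0.999, 0.048, 0.007], [0.048, -0.999, -0.004], [0.007, 0.005, -1.0]]
contact_force: [0.0, -1.2, -0.1]
gripper_width: 0.698
```

Run:
```python
from h import *
p,d=snap('scene','scene4')
im=cv2.resize(p[160:310,80:280],None,fx=3,fy=3,interpolation=cv2.INTER_CUBIC); cv2.imwrite('pics/c4.png',im[:,:,::-1])
C=cloud('scene',d)
m=((C[...,2]>0.024)&(C[...,2]<0.038)).astype(np.uint8)
n,l,st,ce=cv2.connectedComponentsWithStats(m)
for i in range(1,n):
    q=C[l==i]; M=np.median(q,0)
    if 60<st[i,4]<400 and M[1]<-.1 and M[0]<.52: print(ce[i].round(1),st[i,4],M.round(4),((q.min(0)+q.max(0))/2).round(4),p[l==i].mean(0).round())
plan([.4085,-.317,.1],down(-87.4))
```

```text
[148.  220.7] 105 [ 0.39   -0.1619  0.0341] [ 0.3839 -0.1636  0.031 ] [30. 64. 35.]
[116.3 236.6] 91 [ 0.3667 -0.2414  0.034 ] [ 0.3625 -0.2413  0.0307] [31. 70. 37.]
[100.6 269.7] 166 [ 0.411  -0.3172  0.0339] [ 0.4082 -0.3168  0.0308] [66. 63. 62.]
[126.5 282.8] 177 [ 0.4811 -0.298   0.0338] [ 0.4791 -0.2984  0.0307] [27. 64. 33.]
t 6.62 pos [ 468.  -248.5  160.7] jaw -87.34 w 0.697 F [-2.6 -5.5 -0.2]
total local [-62.9  65.4  60.8] rv [ 0.27 -0.24  0.06] rows 2
1 [-31.5  32.7  30.4] [ 0.14 -0.12  0.03]
2 [-31.4  32.8  30.4] [ 0.14 -0.12  0.03]
```

View pics/c4.png

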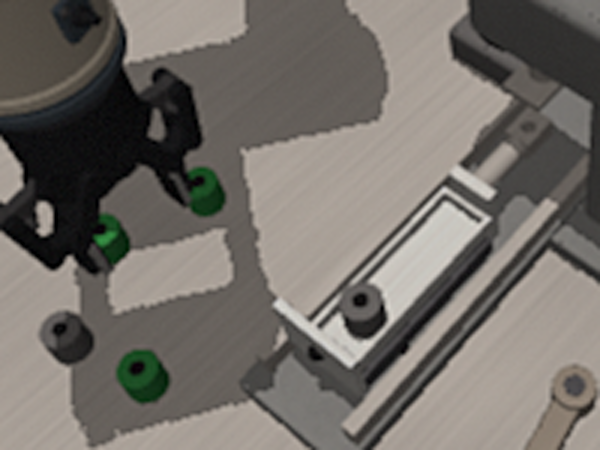

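>>> {"op": "carry_out", "data": {"increments": [{"x":-33,"y":33,"z":20,"rx":0,"ry":0,"rz":0,"fingers":-0.4},{"x":-30,"y":33,"z":20,"rx":0,"ry":0,"rz":0,"fingers":-0.4},{"x":0,"y":0,"z":10,"rx":0,"ry":0,"rz":0,"fingers":-0.4}]}}

```text
t: 7.0
eef_pos: [0.4067, -0.322, 0.1138]
eef_rot: [[0.999, 0.044, 0.009], [0.044, -0.999, -0.009], [0.009, 0.01, -1.0]]
contact_force: [1.5, 0.0, 0.3]
gripper_width: 0.7
```

Run:
```python
from h import *
plan([.4083,-.3165,.016],down(-87.4))
```

```text
t 7.0 pos [ 406.7 -322.   113.8] jaw -87.46 w 0.7 F [1.5 0.  0.3]
total local [ 0.9 -6.4 97.8] rv [ 0.56 -0.51 -0.06] rows 2
1 [ 0.5 -3.2 48.9] [ 0.28 -0.25 -0.03]
2 [ 0.7 -2.9 48.9] [ 0.28 -0.25 -0.03]
```

>>> {"op": "carry_out", "data": {"increments": [{"x":1,"y":-5,"z":20,"rx":0.5,"ry":-0.5,"rz":0,"fingers":-0.4},{"x":0,"y":0,"z":25,"rx":0,"ry":0,"rz":0,"fingers":-0.4},{"x":0,"y":0,"z":20,"rx":0,"ry":0,"rz":0,"fingers":-0.4}]}}

```text
t: 7.38
eef_pos: [0.41, -0.3161, 0.0475]
eef_rot: [[0.999, 0.045, 0.002], [0.045, -0.999, -0.002], [0.002, 0.002, -1.0]]
contact_force: [0.1, -0.4, 0.3]
gripper_width: 0.699
```

Run:
```python
from h import *
plan([.4083,-.3165,.016],down(-87.4))
```

```text
t 7.38 pos [ 410.  -316.1   47.5] jaw -87.4 w 0.699 F [ 0.1 -0.4  0.3]
total local [-1.8  0.3 31.5] rv [ 0.13 -0.09 -0.  ] rows 1
1 [-1.8  0.3 31.5] [ 0.13 -0.09 -0.  ]
```

>>> {"op": "carry_out", "data": {"increments": [{"x":-1.5,"y":0,"z":17,"rx":0,"ry":0,"rz":0,"fingers":-0.4},{"x":0,"y":0,"z":9,"rx":0,"ry":0,"rz":0,"fingers":-0.4},{"x":0,"y":0,"z":1,"rx":0,"ry":0,"rz":0,"fingers":-0.4}]}}

```text
t: 7.75
eef_pos: [0.4102, -0.3131, 0.0177]
eef_rot: [[0.999, 0.049, -0.0], [0.049, -0.999, 0.0], [-0.0, -0.0, -1.0]]
contact_force: [0.3, -0.3, 0.5]
gripper_width: 0.699
```

>>> {"op": "carry_out", "data": {"increments": [{"x":0,"y":0,"z":0,"rx":0,"ry":0,"rz":0,"fingers":1},{"x":0,"y":0,"z":0,"rx":0,"ry":0,"rz":0,"fingers":1},{"x":0,"y":0,"z":0,"rx":0,"ry":0,"rz":0,"fingers":1},{"x":0,"y":0,"z":0,"rx":0,"ry":0,"rz":0,"fingers":1},{"x":0,"y":0,"z":0,"rx":0,"ry":0,"rz":0,"fingers":1}]}}

```text
t: 8.38
eef_pos: [0.4112, -0.3135, 0.0194]
eef_rot: [[0.999, 0.049, 0.001], [0.049, -0.999, -0.002], [0.001, 0.002, -1.0]]
contact_force: [-0.8, 0.0, -0.6]
gripper_width: 0.359
```

>>> {"op": "carry_out", "data": {"increments": [{"x":0,"y":0,"z":-30,"rx":0,"ry":0,"rz":0,"fingers":1},{"x":0,"y":0,"z":-45,"rx":0,"ry":0,"rz":0,"fingers":1},{"x":0,"y":0,"z":-50,"rx":0,"ry":0,"rz":0,"fingers":1},{"x":40,"y":-40,"z":-10,"rx":0,"ry":0,"rz":0,"fingers":1},{"x":40,"y":-48,"z":0,"rx":0,"ry":0,"rz":0,"fingers":1}]}}

```text
t: 9.0
eef_pos: [0.487, -0.2228, 0.1591]
eef_rot: [[0.999, 0.042, 0.002], [0.042, -0.999, -0.002], [0.002, 0.002, -1.0]]
contact_force: [1.5, -0.2, -0.4]
gripper_width: 0.362
```

Run:
```python
from h import *
plan([.587,-.093,.14],down(-87.4))
```

```text
t 9.0 pos [ 487.  -222.8  159.1] jaw -87.58 w 0.362 F [ 1.5 -0.2 -0.4]
total local [ 105.4 -125.5   19.1] rv [ 0.11 -0.13 -0.18] rows 3
1 [ 35.1 -41.8   6.4] [ 0.04 -0.04 -0.06]
2 [ 35.2 -41.8   6.4] [ 0.04 -0.04 -0.06]
3 [ 35.2 -41.7   6.4] [ 0.04 -0.04 -0.06]
```

>>> {"op": "carry_out", "data": {"increments": [{"x":34,"y":-40,"z":5,"rx":0,"ry":0,"rz":0,"fingers":1},{"x":34,"y":-40,"z":5,"rx":0,"ry":0,"rz":0,"fingers":1},{"x":33,"y":-40,"z":5,"rx":0,"ry":0,"rz":0,"fingers":1},{"x":0,"y":0,"z":3,"rx":0,"ry":0,"rz":0,"fingers":1},{"x":0,"y":0,"z":0,"rx":0,"ry":0,"rz":0,"fingers":1}]}}

```text
t: 9.62
eef_pos: [0.5873, -0.0913, 0.1412]
eef_rot: [[0.999, 0.046, 0.004], [0.046, -0.999, -0.003], [0.004, 0.003, -1.0]]
contact_force: [-0.6, 0.0, 0.2]
gripper_width: 0.361
```

Run:
```python
from h import *
p,d=snap('scene','scene5')
plan([.587,-.093,.14],down(-87.4))
C=cloud('scene',d)
q=np.array(sensors.sense()['eef_pos'])
r=C[...,:2]-q[:2]
m=(np.linalg.norm(r,axis=-1)<.020)&(C[...,2]>q[2]-.012)&(C[...,2]<q[2]+.012)&(r[...,0]>.004)&(r[...,1]<.012)
print(m.sum(),cyl(C[m]),q)
```

```text
t 9.68 pos [587.4 -91.5 141.4] jaw -87.4 w 0.361 F [-0.  -0.5 -0.4]
total local [-0.4  1.5  1.4] rv [ 0.15 -0.27  0.  ] rows 1
1 [-0.4  1.5  1.4] [ 0.15 -0.27  0.  ]
60 (array([ 0.58349033, -0.09036754]), np.float64(0.000594885195403635)) [ 0.58735254 -0.09148588  0.14143942]
```

>>> {"op": "carry_out", "data": {"increments": [{"x":1.5,"y":1.5,"z":25,"rx":0.1,"ry":-0.3,"rz":0,"fingers":1},{"x":0,"y":0,"z":25,"rx":0,"ry":0,"rz":0,"fingers":1},{"x":0,"y":0,"z":8,"rx":0,"ry":0,"rz":0,"fingers":1},{"x":0,"y":0,"z":1,"rx":0,"ry":0,"rz":0,"fingers":1}]}}

```text
t: 10.18
eef_pos: [0.588, -0.097, 0.0829]
eef_rot: [[0.999, 0.04, 0.001], [0.04, -0.999, -0.002], [0.001, 0.002, -1.0]]
contact_force: [0.1, -0.5, 0.0]
gripper_width: 0.363
```

Run:
```python
from h import *
plan([.5887,-.093,.07],down(-87.4))
```

```text
t 10.18 pos [588.  -97.   82.9] jaw -87.68 w 0.363 F [ 0.1 -0.5  0. ]
total local [ 0.8 -4.  12.9] rv [ 0.1  -0.05 -0.28] rows 1
1 [ 0.8 -4.  12.9] [ 0.1  -0.05 -0.28]
```

>>> {"op": "carry_out", "data": {"increments": [{"x":1,"y":-3,"z":5,"rx":0,"ry":0,"rz":0,"fingers":1},{"x":0,"y":0,"z":4,"rx":0,"ry":0,"rz":0,"fingers":1},{"x":0,"y":0,"z":2.5,"rx":0,"ry":0,"rz":0,"fingers":1},{"x":0,"y":0,"z":1,"rx":0,"ry":0,"rz":0,"fingers":1}]}}

```text
t: 10.68
eef_pos: [0.5898, -0.0943, 0.0715]
eef_rot: [[0.999, 0.04, 0.004], [0.04, -0.999, -0.002], [0.004, 0.002, -1.0]]
contact_force: [-0.6, 0.1, 0.0]
gripper_width: 0.363
```

Run:
```python
from h import *
plan([.5887,-.093,.07],down(-87.4))
```

```text
t 10.68 pos [589.8 -94.3  71.5] jaw -87.71 w 0.363 F [-0.6  0.1  0. ]
total local [-1.1 -1.3  1.5] rv [ 0.14 -0.2  -0.31] rows 1
1 [-1.1 -1.3  1.5] [ 0.14 -0.2  -0.31]
```

>>> {"op": "carry_out", "data": {"increments": [{"x":-1,"y":0,"z":1.5,"rx":0,"ry":0,"rz":0,"fingers":1},{"x":0,"y":0,"z":0.5,"rx":0,"ry":0,"rz":0,"fingers":1},{"x":0,"y":0,"z":0,"rx":0,"ry":0,"rz":0,"fingers":-0.2},{"x":0,"y":0,"z":0,"rx":0,"ry":0,"rz":0,"fingers":-0.2},{"x":0,"y":0,"z":0,"rx":0,"ry":0,"rz":0,"fingers":-0.2}]}}

```text
t: 11.3
eef_pos: [0.5889, -0.0943, 0.0697]
eef_rot: [[0.999, 0.04, 0.004], [0.04, -0.999, -0.002], [0.004, 0.003, -1.0]]
contact_force: [0.7, -0.5, 0.5]
gripper_width: 0.595
```

>>> {"op": "carry_out", "data": {"increments": [{"x":0,"y":0,"z":-20,"rx":0,"ry":0,"rz":0,"fingers":-0.2},{"x":0,"y":0,"z":-45,"rx":0,"ry":0,"rz":0,"fingers":0},{"x":0,"y":20,"z":-45,"rx":0,"ry":0,"rz":0,"fingers":1},{"x":0,"y":45,"z":-10,"rx":0,"ry":0,"rz":0,"fingers":1},{"x":0,"y":50,"z":0,"rx":0,"ry":0,"rz":0,"fingers":1}]}}

```text
t: 11.92
eef_pos: [0.5932, -0.2087, 0.194]
eef_rot: [[0.999, 0.045, 0.003], [0.045, -0.999, -0.002], [0.003, 0.003, -1.0]]
contact_force: [0.2, 0.6, -0.7]
gripper_width: 0.0
```

```bash
cat >> h.py <<'E'
TH=np.radians(2.6); EX=np.array([np.cos(TH),np.sin(TH),0]); EY=np.array([-np.sin(TH),np.cos(TH),0]); EZ=np.array([0,0,1.])
def tilt(t):
    t=np.radians(t); z=EY*np.sin(t)-EZ*np.cos(t); x=EX; y=np.cross(z,x); return np.column_stack([x,y,z])
E
python3 - <<'E'
from h import *
plan([.5929,-.255,.16],tilt(45))
E
```

```text
t 11.93 pos [ 593.2 -208.7  194. ] jaw -87.43 w 0.0 F [ 0.2  0.6 -0.7]
total local [-2.5 46.1 34.1] rv [45.15 -0.19  0.05] rows 5
1 [-0.5  9.2  6.8] [ 9.03 -0.04  0.01]
2 [-0.5 10.2  5.3] [ 9.03 -0.04  0.01]
3 [-0.5 10.9  3.6] [ 9.03 -0.04  0.01]
4 [-0.5 11.3  1.9] [ 9.03 -0.04  0.01]
5 [-0.5 11.5  0.1] [ 9.03 -0.04  0.01]
```

>>> {"op": "carry_out", "data": {"increments": [{"x":-0.5,"y":10,"z":-2,"rx":9,"ry":0,"rz":0,"fingers":1},{"x":-0.5,"y":10,"z":-2,"rx":9,"ry":0,"rz":0,"fingers":1},{"x":-0.5,"y":11,"z":0,"rx":9,"ry":0,"rz":0,"fingers":1},{"x":-0.5,"y":11,"z":0,"rx":9,"ry":0,"rz":0,"fingers":1},{"x":-0.5,"y":12,"z":0,"rx":9,"ry":0,"rz":0,"fingers":1}]}}

```text
t: 12.55
eef_pos: [0.5944, -0.2627, 0.1851]
eef_rot: [[0.999, 0.042, -0.024], [0.046, -0.695, 0.718], [0.014, -0.718, -0.696]]
contact_force: [0.9, 0.2, -0.4]
gripper_width: -0.002
```

Run:
```python
from h import *
plan([.5929,-.255,.073],tilt(45))
p,d=snap('scene','scene6'); cv2.imwrite('pics/c6.png',cv2.resize(p[140:340,50:300],None,fx=3,fy=3,interpolation=cv2.INTER_CUBIC)[:,:,::-1])
print(sensors.sense()['joint_positions'].round(1))
C=cloud('scene',d)
k=(C[...,2]>.05)&(C[...,2]<.1)&(abs(C[...,0]-.59)<.05)&(C[...,1]<-.19)&(C[...,1]>-.23)
for zz in (55,60,65,70,75,80,85,90): 
  for xx in (-30,-15,0,15,30):
    mm=k&(abs(C[...,2]*1000-zz)<2.5)&(abs(C[...,0]*1000-590-xx)<4)
    print(zz,xx,mm.sum(),(C[mm][:,1].min()*1000).round(1) if mm.any() else None, (np.median(C[mm][:,1])*1000).round(1) if mm.any() else None)
```

```text
t 12.55 pos [ 594.4 -262.7  185.1] jaw -86.53 w -0.002 F [ 0.9  0.2 -0.4]
total local [-2.7 75.  83.6] rv [-0.89 -0.51  0.6 ] rows 2
1 [-1.3 37.5 41.8] [-0.45 -0.25  0.3 ]
2 [-1.  37.2 42.1] [-0.45 -0.25  0.3 ]
[-44.1  49.8  59.5  31.5 105.5  42. ]
55 -30 2 -212.2 -212.0
55 -15 2 -211.3 -201.2
55 0 4 -210.6 -200.6
55 15 2 -210.0 -209.9
55 30 1 -209.3 -209.3
60 -30 2 -211.7 -211.5
60 -15 0 None None
60 0 1 -210.2 -210.2
60 15 2 -210.3 -209.7
60 30 2 -209.6 -209.6
65 -30 1 -212.0 -212.0
65 -15 2 -211.3 -211.2
65 0 0 None None
65 15 1 -209.9 -209.9
65 30 3 -209.4 -209.4
70 -30 1 -211.7 -211.7
70 -15 1 -211.2 -211.2
70 0 0 None None
70 15 1 -209.8 -209.8
70 30 0 None None
75 -30 2 -212.0 -212.0
75 -15 2 -211.2 -211.1
75 0 1 -215.4 -215.4
75 15 2 -209.7 -209.7
75 30 3 -209.2 -209.2
80 -30 3 -211.9 -211.7
80 -15 2 -211.1 -211.0
80 0 10 -216.0 -213.6
80 15 2 -209.9 -209.9
80 30 1 -209.0 -209.0
85 -30 0 None None
85 -15 0 None None
85 0 4 -213.6 -211.4
85 15 1 -209.9 -209.9
85 30 2 -209.5 -209.4
90 -30 2 -211.6 -211.5
90 -15 3 -211.5 -211.1
90 0 2 -210.8 -210.5
90 15 3 -210.1 -209.7
90 30 2 -209.5 -209.4
```

View pics/c6.png

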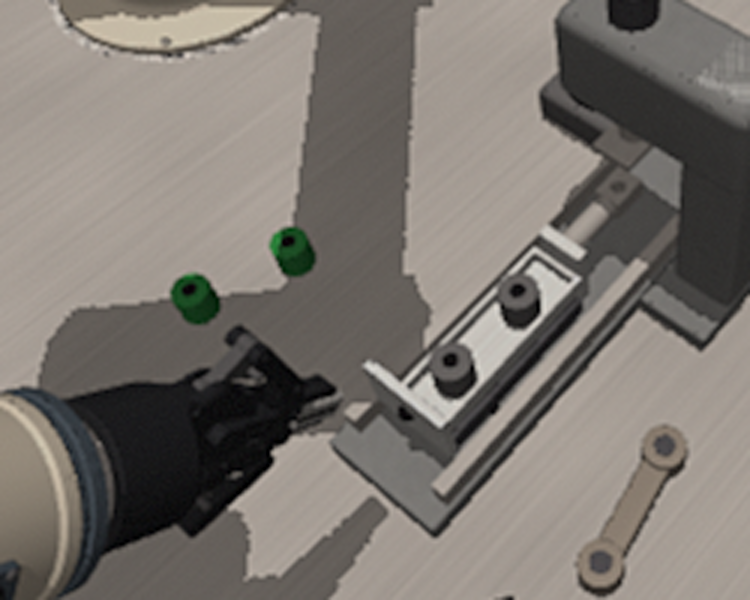

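>>> {"op": "carry_out", "data": {"increments": [{"x":-1,"y":36,"z":32,"rx":-0.5,"ry":-0.3,"rz":0.3,"fingers":1},{"x":-1,"y":36,"z":32,"rx":-0.4,"ry":-0.2,"rz":0.3,"fingers":1},{"x":0,"y":0,"z":6,"rx":0,"ry":0,"rz":0,"fingers":1}]}}

```text
t: 12.98
eef_pos: [0.5906, -0.2658, 0.0764]
eef_rot: [[0.999, 0.023, -0.032], [0.04, -0.698, 0.715], [-0.006, -0.715, -0.699]]
contact_force: [0.6, 0.3, 0.7]
gripper_width: -0.002
```

Run:
```python
from h import *
plan([.5925,-.247,.075],tilt(45))
p,d=snap('scene','scene7'); cv2.imwrite('pics/c7.png',cv2.resize(p[200:320,120:270],None,fx=5,fy=5,interpolation=cv2.INTER_CUBIC)[:,:,::-1])
```

```text
t 12.97 pos [ 590.6 -265.8   76.4] jaw -88.08 w -0.002 F [0.6 0.3 0.7]
total local [  2.6 -12.1  14.3] rv [-0.67  0.   -0.48] rows 1
1 [  2.6 -12.1  14.3] [-0.67  0.   -0.48]
```

View pics/c7.png

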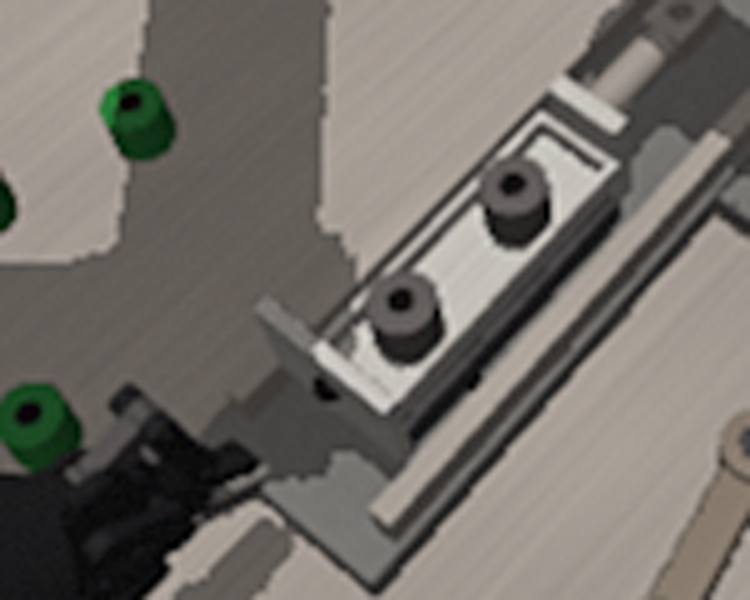

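>>> {"op": "carry_out", "data": {"increments": [{"x":2.5,"y":-7,"z":7,"rx":-0.5,"ry":0,"rz":-0.5,"fingers":1},{"x":0,"y":-7,"z":7,"rx":0,"ry":0,"rz":0,"fingers":1},{"x":0,"y":-3,"z":3,"rx":0,"ry":0,"rz":0,"fingers":1}]}}

```text
t: 13.4
eef_pos: [0.5946, -0.2399, 0.0831]
eef_rot: [[0.999, 0.039, -0.028], [0.048, -0.708, 0.705], [0.007, -0.705, -0.709]]
contact_force: [0.1, -0.7, -0.4]
gripper_width: -0.001
```

Run:
```python
from h import *
plan([.5920,-.237,.076],tilt(45))
p,d=snap('scene','scene8'); cv2.imwrite('pics/c8.png',cv2.resize(p[220:300,150:250],None,fx=7,fy=7,interpolation=cv2.INTER_CUBIC)[:,:,::-1])
```

```text
t 13.4 pos [ 594.6 -239.9   83.1] jaw -86.83 w -0.001 F [ 0.1 -0.7 -0.4]
total local [-2.5  2.9  7.1] rv [ 0.15 -0.2   0.4 ] rows 1
1 [-2.5  2.9  7.1] [ 0.15 -0.2   0.4 ]
```

View pics/c8.png

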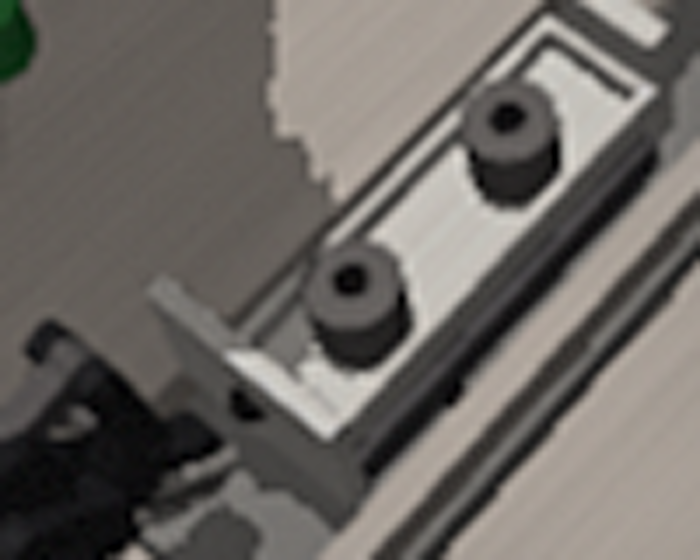

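Run:
```python
from h import *
a=np.load('/tmp/scene8.npz');C=cloud('scene',a['d'])
for v in range(278,290,1): print(v,[(tuple((C[v,u]*1000).round(0).astype(int))) for u in range(176,186)])
print('boss',[(v,u,(C[v,u]*1000).round(1)) for v,u in ((277,184),(278,185),(278,184),(277,185),(276,184))])
```

```text
278 [(np.int64(585), np.int64(-229), np.int64(94)), (np.int64(586), np.int64(-228), np.int64(92)), (np.int64(555), np.int64(-215), np.int64(23)), (np.int64(557), np.int64(-213), np.int64(22)), (np.int64(558), np.int64(-211), np.int64(21)), (np.int64(560), np.int64(-210), np.int64(23)), (np.int64(562), np.int64(-208), np.int64(22)), (np.int64(562), np.int64(-207), np.int64(19)), (np.int64(592), np.int64(-216), np.int64(81)), (np.int64(592), np.int64(-214), np.int64(77))]
279 [(np.int64(588), np.int64(-231), np.int64(97)), (np.int64(590), np.int64(-230), np.int64(97)), (np.int64(589), np.int64(-228), np.int64(91)), (np.int64(559), np.int64(-215), np.int64(23)), (np.int64(562), np.int64(-214), np.int64(25)), (np.int64(563), np.int64(-212), np.int64(24)), (np.int64(563), np.int64(-210), np.int64(22)), (np.int64(564), np.int64(-208), np.int64(20)), (np.int64(567), np.int64(-207), np.int64(22)), (np.int64(593), np.int64(-215), np.int64(75))]
280 [(np.int64(592), np.int64(-233), np.int64(101)), (np.int64(591), np.int64(-231), np.int64(96)), (np.int64(592), np.int64(-230), np.int64(95)), (np
[... 4145 characters left out ...]
(np.int64(605), np.int64(-246), np.int64(98)), (np.int64(604), np.int64(-244), np.int64(93)), (np.int64(604), np.int64(-242), np.int64(90)), (np.int64(605), np.int64(-240), np.int64(88)), (np.int64(604), np.int64(-238), np.int64(83)), (np.int64(604), np.int64(-236), np.int64(79)), (np.int64(581), np.int64(-226), np.int64(21)), (np.int64(582), np.int64(-225), np.int64(21)), (np.int64(585), np.int64(-223), np.int64(23)), (np.int64(586), np.int64(-222), np.int64(22))]
boss [(277, 184, array([ 589.4, -214.3,   79. ])), (278, 185, array([ 591.8, -214.1,   76.9])), (278, 184, array([ 591.9, -216.2,   80.7])), (277, 185, array([ 591.6, -213.2,   80.1])), (276, 184, array([ 588.7, -213.2,   80.9]))]
```

>>> {"op": "carry_out", "data": {"increments": [{"x":-3,"y":8,"z":6,"rx":0.2,"ry":-0.2,"rz":0.4,"fingers":1},{"x":0,"y":0,"z":0,"rx":0,"ry":0,"rz":0,"fingers":1},{"x":0,"y":0,"z":0,"rx":0,"ry":0,"rz":0,"fingers":1}]}}

```text
t: 13.82
eef_pos: [0.5916, -0.2417, 0.0729]
eef_rot: [[0.999, 0.032, -0.032], [0.045, -0.706, 0.707], [0.0, -0.708, -0.707]]
contact_force: [-0.2, 0.0, 0.0]
gripper_width: 0.004
```

Run:
```python
from h import *
plan([.5912,-.237,.073],tilt(45))
```

```text
t 13.82 pos [ 591.6 -241.7   72.9] jaw -87.41 w 0.004 F [-0.2  0.   0. ]
total local [-0.2 -3.4  3.2] rv [-0.04 -0.01 -0.01] rows 1
1 [-0.2 -3.4  3.2] [-0.04 -0.01 -0.01]
```

>>> {"op": "carry_out", "data": {"increments": [{"x":0,"y":-4,"z":4,"rx":0,"ry":0,"rz":0,"fingers":1},{"x":0,"y":-4,"z":4,"rx":0,"ry":0,"rz":0,"fingers":1},{"x":0,"y":-4,"z":4,"rx":0,"ry":0,"rz":0,"fingers":1},{"x":0,"y":-4,"z":4,"rx":0,"ry":0,"rz":0,"fingers":1},{"x":0,"y":-4,"z":4,"rx":0,"ry":0,"rz":0,"fingers":1}]}}

```text
t: 14.45
eef_pos: [0.5903, -0.2125, 0.0728]
eef_rot: [[0.999, 0.032, -0.031], [0.044, -0.707, 0.706], [0.0, -0.707, -0.708]]
contact_force: [0.6, -2.9, 0.2]
gripper_width: -0.004
```

Run:
```python
from h import *
plan([.5912-.0454*.03,-.207,.073],tilt(45))
p,d=snap('scene','scene9'); cv2.imwrite('pics/c9.png',cv2.resize(p[180:300,150:270],None,fx=5,fy=5,interpolation=cv2.INTER_CUBIC)[:,:,::-1])
```

```text
t 14.45 pos [ 590.3 -212.5   72.8] jaw -87.43 w -0.004 F [ 0.6 -2.9  0.2]
total local [-0.3 -4.   3.7] rv [ 0.03 -0.06 -0.02] rows 1
1 [-0.3 -4.   3.7] [ 0.03 -0.06 -0.02]
```

View pics/c9.png

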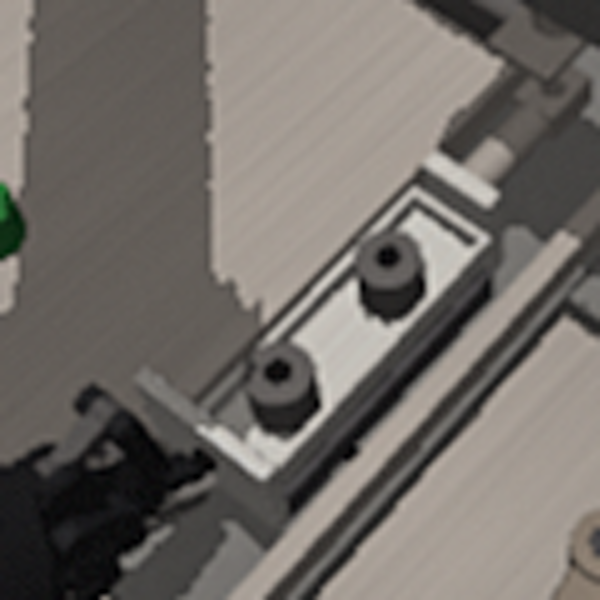

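>>> {"op": "carry_out", "data": {"increments": [{"x":0,"y":-5,"z":5,"rx":0,"ry":0,"rz":0,"fingers":1},{"x":0,"y":-6,"z":6,"rx":0,"ry":0,"rz":0,"fingers":1},{"x":0,"y":-6,"z":6,"rx":0,"ry":0,"rz":0,"fingers":1},{"x":0,"y":-6,"z":6,"rx":0,"ry":0,"rz":0,"fingers":1},{"x":0,"y":-6,"z":6,"rx":0,"ry":0,"rz":0,"fingers":1}]}}

```text
t: 15.12
eef_pos: [0.5884, -0.1683, 0.0728]
eef_rot: [[0.999, 0.032, -0.031], [0.045, -0.707, 0.706], [0.0, -0.707, -0.708]]
contact_force: [0.1, -3.6, -0.2]
gripper_width: 0.0
```

Run:
```python
from h import *
y=-.04; plan([.5916-.0454*(y+.2417),y,.073],tilt(45))
```

```text
t 15.12 pos [ 588.4 -168.3   72.8] jaw -87.42 w 0.0 F [ 0.1 -3.6 -0.2]
total local [ -0.2 -91.   90.6] rv [ 0.03 -0.05 -0.01] rows 3
1 [ -0.1 -30.3  30.2] [ 0.01 -0.02 -0.  ]
2 [ -0.1 -30.3  30.2] [ 0.01 -0.02 -0.  ]
3 [ -0.1 -30.3  30.2] [ 0.01 -0.02 -0.  ]
```

Running smoothly at 3.6 N.

>>> {"op": "carry_out", "data": {"increments": [{"x":0,"y":-7,"z":7,"rx":0,"ry":0,"rz":0,"fingers":1},{"x":0,"y":-7,"z":7,"rx":0,"ry":0,"rz":0,"fingers":1},{"x":0,"y":-7,"z":7,"rx":0,"ry":0,"rz":0,"fingers":1},{"x":0,"y":-7,"z":7,"rx":0,"ry":0,"rz":0,"fingers":1},{"x":0,"y":-7,"z":7,"rx":0,"ry":0,"rz":0,"fingers":1}]}}

```text
t: 15.75
eef_pos: [0.586, -0.1152, 0.0728]
eef_rot: [[0.999, 0.032, -0.031], [0.045, -0.707, 0.706], [0.001, -0.707, -0.708]]
contact_force: [-0.2, -3.4, -0.3]
gripper_width: 0.006
```

>>> {"op": "carry_out", "data": {"increments": [{"x":0,"y":-6,"z":6,"rx":0,"ry":0,"rz":0,"fingers":1},{"x":0,"y":-6,"z":6,"rx":0,"ry":0,"rz":0,"fingers":1},{"x":0,"y":-6,"z":6,"rx":0,"ry":0,"rz":0,"fingers":1},{"x":0,"y":-5,"z":5,"rx":0,"ry":0,"rz":0,"fingers":1},{"x":0,"y":-3,"z":3,"rx":0,"ry":0,"rz":0,"fingers":1}]}}

```text
t: 16.38
eef_pos: [0.5843, -0.0755, 0.0728]
eef_rot: [[0.999, 0.032, -0.031], [0.045, -0.707, 0.706], [0.001, -0.707, -0.708]]
contact_force: [-0.1, -3.3, -0.7]
gripper_width: 0.003
```

Run:
```python
from h import *
y=-.04; plan([.5916-.0454*(y+.2417),y,.073],tilt(45))
p,d=snap('scene','scene10'); cv2.imwrite('pics/c10.png',cv2.resize(p[140:280,180:340],None,fx=4,fy=4,interpolation=cv2.INTER_CUBIC)[:,:,::-1])
```

```text
t 16.38 pos [584.3 -75.5  72.8] jaw -87.39 w 0.003 F [-0.1 -3.3 -0.7]
total local [ -0.3 -25.3  25. ] rv [ 0.03 -0.04  0.01] rows 1
1 [ -0.3 -25.3  25. ] [ 0.03 -0.04  0.01]
```

View pics/c10.png

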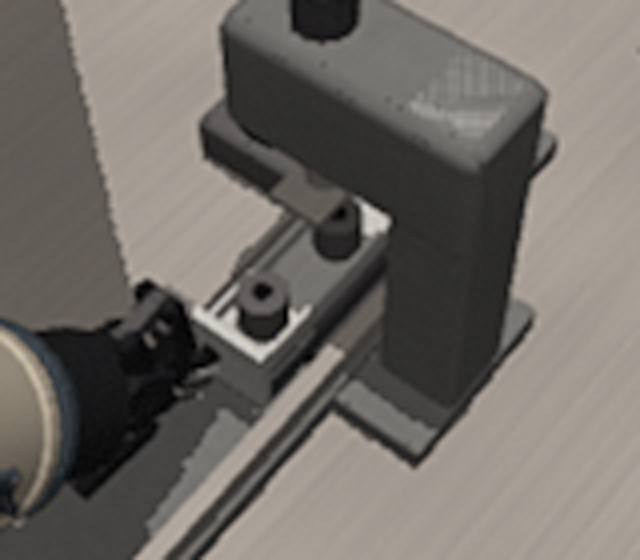

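>>> {"op": "carry_out", "data": {"increments": [{"x":0,"y":-4,"z":4,"rx":0,"ry":0,"rz":0,"fingers":1},{"x":0,"y":-5,"z":5,"rx":0,"ry":0,"rz":0,"fingers":1},{"x":0,"y":-5,"z":5,"rx":0,"ry":0,"rz":0,"fingers":1},{"x":0,"y":-3,"z":3,"rx":0,"ry":0,"rz":0,"fingers":1},{"x":0,"y":-2,"z":2,"rx":0,"ry":0,"rz":0,"fingers":1}]}}

```text
t: 17.05
eef_pos: [0.5841, -0.0494, 0.0724]
eef_rot: [[0.999, 0.033, -0.028], [0.044, -0.711, 0.702], [0.003, -0.703, -0.711]]
contact_force: [2.1, -29.5, -4.4]
gripper_width: -0.004
```

>>> {"op": "carry_out", "data": {"increments": [{"x":0,"y":-1.5,"z":1.5,"rx":0,"ry":0,"rz":0,"fingers":1},{"x":0,"y":-1.5,"z":1.5,"rx":0,"ry":0,"rz":0,"fingers":1}]}}

```text
t: 17.3
eef_pos: [0.5853, -0.0494, 0.0716]
eef_rot: [[0.999, 0.035, -0.025], [0.042, -0.716, 0.696], [0.007, -0.697, -0.717]]
contact_force: [-4.9, -22.4, 3.8]
gripper_width: 0.001
```

>>> {"op": "carry_out", "data": {"increments": [{"x":0,"y":-1.5,"z":1.5,"rx":0,"ry":0,"rz":0,"fingers":1},{"x":0,"y":-1.5,"z":1.5,"rx":0,"ry":0,"rz":0,"fingers":1}]}}

```text
t: 17.55
eef_pos: [0.5855, -0.0492, 0.0714]
eef_rot: [[0.999, 0.036, -0.022], [0.041, -0.721, 0.692], [0.009, -0.692, -0.722]]
contact_force: [-2.0, -24.0, 3.9]
gripper_width: -0.002
```

>>> {"op": "carry_out", "data": {"increments": [{"x":0,"y":10,"z":-10,"rx":0.5,"ry":0,"rz":0,"fingers":1},{"x":0,"y":20,"z":-20,"rx":1,"ry":0,"rz":0,"fingers":1},{"x":0,"y":25,"z":-25,"rx":0,"ry":0,"rz":0,"fingers":1}]}}

```text
t: 17.92
eef_pos: [0.5881, -0.1264, 0.0725]
eef_rot: [[0.999, 0.036, -0.026], [0.044, -0.7, 0.713], [0.008, -0.713, -0.701]]
contact_force: [-0.2, -0.2, -0.4]
gripper_width: -0.003
```

Run:
```python
from h import *
p,d=snap('scene','scene11'); cv2.imwrite('pics/c11.png',cv2.resize(p[140:280,180:340],None,fx=4,fy=4,interpolation=cv2.INTER_CUBIC)[:,:,::-1])
pt,dt=snap('top','top11'); cv2.imwrite('pics/t11.png',cv2.resize(pt[140:240,150:350],None,fx=4,fy=4,interpolation=cv2.INTER_CUBIC)[:,:,::-1])
def plate(C,y0):
    o=np.array([.579,.051]);X=(C[...,:2]-o)@EX[:2];Y=(C[...,:2]-o)@EY[:2];Z=C[...,2]
    k=(abs(Y*1000-y0)<14)&(Z>.085)&(Z<.112)&(abs(X)<.045)
    kf=(abs(Y*1000-y0)<14)&(Z>.06)&(Z<.09)&(abs(abs(X)-.022)<.01)
    return k.sum(),np.percentile(Y[k]*1000,[2,50,98]).round(1),kf.sum(),np.percentile(Y[kf]*1000,[5,25,50]).round(1)
print(plate(cloud('scene',np.load('/tmp/scene0.npz')['d']),-255))
for y in (-75,-65,-70): print(y,plate(cloud('scene',d),y))
print(plate(cloud('top',np.load('/tmp/top0.npz')['d']),-255))
for y in (-75,-65,-70): print(y,plate(cloud('top',dt),y))
plan([.58,-.1,.15],tilt(45))
```

```text
(np.int64(198), array([-258.2, -255.7, -250.3]), np.int64(52), array([-258.3, -258. , -257.8]))
-75 (np.int64(195), array([-84.1, -82.4, -75.5]), np.int64(83), array([-83.9, -83.3, -83.1]))
-65 (np.int64(47), array([-78.9, -77. , -52.2]), np.int64(14), array([-58.8, -56.1, -54.9]))
-70 (np.int64(186), array([-83.8, -82.4, -75.5]), np.int64(84), array([-83.7, -83.3, -83. ]))
(np.int64(110), array([-255.8, -250.4, -247.6]), np.int64(37), array([-249. , -248.4, -248. ]))
-75 (np.int64(92), array([-81.4, -77. , -73.5]), np.int64(32), array([-73.8, -73.6, -73.1]))
-65 (np.int64(65), array([-78.9, -75.8, -73.4]), np.int64(43), array([-73.8, -73.3, -68.8]))
-70 (np.int64(92), array([-81.4, -77. , -73.5]), np.int64(37), array([-73.8, -73.5, -71.3]))
t 18.02 pos [ 588.8 -129.3   72.2] jaw -87.13 w 0.003 F [ 0.2  1.5 -0.7]
total local [ -6.9 -76.2 -33.6] rv [-0.35 -0.55  0.19] rows 2
1 [ -3.5 -38.1 -16.8] [-0.17 -0.27  0.1 ]
2 [ -3.6 -38.  -16.9] [-0.17 -0.27  0.1 ]
```

View pics/c11.png

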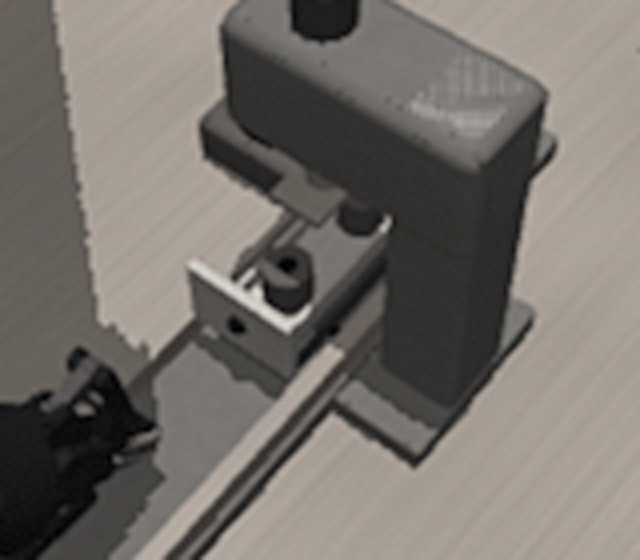

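View pics/t11.png

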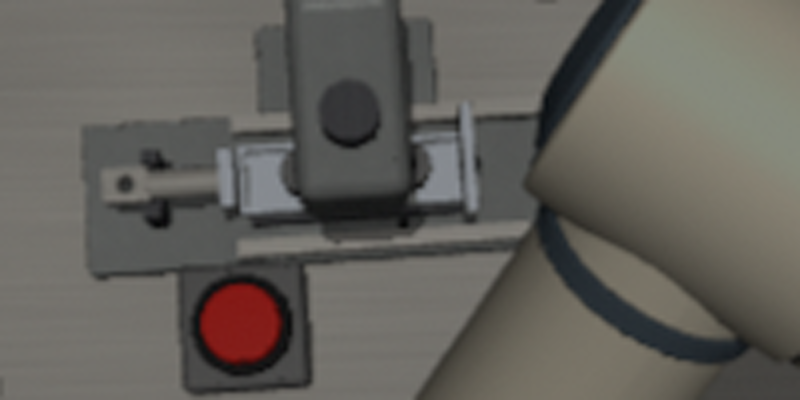

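Run:
```python
from h import *
o=np.array([.579,.051])
for f,y0 in(('scene0',-255),('scene11',-80)):
    C=cloud('scene',np.load(f'/tmp/{f}.npz')['d'])
    X=((C[...,:2]-o)@EX[:2])*1000;Y=((C[...,:2]-o)@EY[:2])*1000;Z=C[...,2]*1000
    k=(abs(Y-y0)<8)&(Z>55)&(Z<98)&(abs(abs(X)-24)<13)
    A=np.c_[X[k],np.ones(k.sum())]
    r=least_squares(lambda c:A@c-Y[k],[0,y0],loss='soft_l1',f_scale=.5).x
    print(f,k.sum(),np.degrees(np.arctan(r[0])),r[1])
    b=(Y<r[1]-3)&(Y>r[1]-9)&(abs(X)<12)&(Z>60)&(Z<95); print('boss',b.sum(),X[b].mean(),Y[b].min(),Z[b].mean(), C[b].mean(0))
```

```text
scene0 123 0.3354274577632413 -257.647376363135
boss 9 0.26641311712380705 -263.9405838042804 77.66051154072345 [ 0.59115557 -0.21081353  0.07766051]
scene11 167 0.028749928132554656 -83.06539081959964
boss 11 0.23626062424424446 -88.69749729727579 78.31011091144383 [ 0.58319612 -0.0361976   0.07831011]
```

Run:
```python
from h import *
plan([.5846,-.062,.072],tilt(45))
```

```text
t 18.02 pos [ 588.8 -129.3   72.2] jaw -87.13 w 0.003 F [ 0.2  1.5 -0.7]
total local [ -1.5 -47.2  48.1] rv [-0.35 -0.55  0.19] rows 2
1 [ -0.7 -23.6  24. ] [-0.17 -0.27  0.1 ]
2 [ -0.7 -23.7  24. ] [-0.17 -0.27  0.1 ]
```

>>> {"op": "carry_out", "data": {"increments": [{"x":-1.5,"y":-20,"z":20,"rx":-0.3,"ry":-0.5,"rz":0.2,"fingers":1},{"x":0,"y":-20,"z":20,"rx":0,"ry":0,"rz":0,"fingers":1},{"x":0,"y":-5,"z":5,"rx":0,"ry":0,"rz":0,"fingers":1},{"x":0,"y":-2,"z":2,"rx":0,"ry":0,"rz":0,"fingers":1}]}}

```text
t: 18.52
eef_pos: [0.5841, -0.0614, 0.0723]
eef_rot: [[0.999, 0.03, -0.031], [0.043, -0.704, 0.709], [-0.001, -0.709, -0.705]]
contact_force: [-0.4, -0.2, -0.3]
gripper_width: -0.002
```

>>> {"op": "carry_out", "data": {"increments": [{"x":0,"y":-2,"z":2,"rx":0,"ry":0,"rz":0,"fingers":1},{"x":0,"y":-2,"z":2,"rx":0,"ry":0,"rz":0,"fingers":1},{"x":0,"y":-1.5,"z":1.5,"rx":0,"ry":0,"rz":0,"fingers":1}]}}

```text
t: 18.9
eef_pos: [0.5841, -0.0545, 0.0722]
eef_rot: [[0.999, 0.03, -0.03], [0.042, -0.705, 0.708], [-0.0, -0.709, -0.705]]
contact_force: [-0.3, 0.8, 0.5]
gripper_width: -0.003
```

>>> {"op": "carry_out", "data": {"increments": [{"x":0,"y":-2,"z":2,"rx":0,"ry":0,"rz":0,"fingers":1},{"x":0,"y":-1.5,"z":1.5,"rx":0,"ry":0,"rz":0,"fingers":1}]}}

```text
t: 19.15
eef_pos: [0.5843, -0.0504, 0.072]
eef_rot: [[0.999, 0.03, -0.029], [0.042, -0.706, 0.707], [0.001, -0.708, -0.706]]
contact_force: [-0.7, -13.1, 1.5]
gripper_width: 0.0
```

>>> {"op": "carry_out", "data": {"increments": [{"x":0,"y":-1.5,"z":1.5,"rx":0,"ry":0,"rz":0,"fingers":1},{"x":0,"y":-1,"z":1,"rx":0,"ry":0,"rz":0,"fingers":1}]}}

```text
t: 19.4
eef_pos: [0.5852, -0.0499, 0.0714]
eef_rot: [[0.999, 0.031, -0.026], [0.04, -0.71, 0.703], [0.003, -0.704, -0.711]]
contact_force: [-0.9, -12.5, -0.1]
gripper_width: 0.0
```

>>> {"op": "carry_out", "data": {"increments": [{"x":0,"y":10,"z":-10,"rx":0,"ry":0,"rz":0,"fingers":1},{"x":0,"y":20,"z":-35,"rx":0,"ry":0,"rz":0,"fingers":1},{"x":-10,"y":10,"z":-50,"rx":0,"ry":0,"rz":0,"fingers":1},{"x":-20,"y":0,"z":-50,"rx":0,"ry":0,"rz":0,"fingers":1},{"x":-30,"y":-10,"z":-50,"rx":0,"ry":0,"rz":0,"fingers":1}]}}

```text
t: 20.02
eef_pos: [0.5296, -0.2153, 0.1892]
eef_rot: [[0.999, 0.029, -0.031], [0.043, -0.707, 0.706], [-0.002, -0.706, -0.708]]
contact_force: [0.8, 0.2, -0.3]
gripper_width: 0.0
```

Run:
```python
from h import *
for f in('top','scene'):
    C=cloud(f,np.load(f'/tmp/{f}0.npz')['d'])*1000
    for lo in (80,86,90):
        k=(abs(C[...,0]-448)<16)&(abs(C[...,1]-362)<14)&(C[...,2]>lo); print(f,lo,k.sum(),C[k].mean(0).round(1))
    k=(abs(C[...,0]-447)<60)&(abs(C[...,1]-362)<60)&(C[...,2]>40)&(C[...,2]<51); print('block',np.median(C[k],0).round(1))
plan([.42,-.15,.25],down(-60))
```

```text
top 80 29 [447.3 362.3  89.2]
top 86 23 [447.2 362.3  90.6]
top 90 16 [447.8 361.3  91.9]
block [447.9 363.7  46.7]
scene 80 28 [449.5 359.8  88.6]
scene 86 20 [449.5 360.3  90.8]
scene 90 14 [448.9 361.   91.9]
block [458.5 355.5  48.1]
t 20.02 pos [ 529.6 -215.3  189.2] jaw -87.62 w 0.0 F [ 0.8  0.2 -0.3]
total local [-106.8  -92.4    6.5] rv [-44.07 -10.71 -26.13] rows 5
1 [-21.4 -18.5   1.3] [-8.81 -2.14 -5.23]
2 [-19.6 -20.4  -0.9] [-8.81 -2.14 -5.23]
3 [-17.7 -21.7  -3.5] [-8.81 -2.14 -5.23]
4 [-15.9 -22.5  -6.3] [-8.81 -2.14 -5.23]
5 [-14.1 -22.7  -9.2] [-8.81 -2.14 -5.23]
```

>>> {"op": "carry_out", "data": {"increments": [{"x":-22,"y":-19,"z":0,"rx":-8.8,"ry":-2.1,"rz":-5.2,"fingers":0},{"x":-20,"y":-20,"z":-2,"rx":-8.8,"ry":-2.1,"rz":-5.2,"fingers":0},{"x":-18,"y":-22,"z":-4,"rx":-8.8,"ry":-2.1,"rz":-5.2,"fingers":0},{"x":-16,"y":-23,"z":-6,"rx":-8.8,"ry":-2.1,"rz":-5.2,"fingers":0},{"x":-14,"y":-23,"z":-9,"rx":-8.8,"ry":-2.1,"rz":-5.2,"fingers":0}]}}

```text
t: 20.65
eef_pos: [0.4155, -0.1582, 0.2551]
eef_rot: [[0.866, 0.5, 0.012], [0.5, -0.866, -0.021], [0.0, 0.024, -1.0]]
contact_force: [0.7, -0.8, -0.5]
gripper_width: 0.499
```

Run:
```python
from h import *
plan([.40,.12,.26],down(-40))
```

```text
t 20.65 pos [ 415.5 -158.2  255.1] jaw -60.02 w 0.499 F [ 0.7 -0.8 -0.5]
total local [ 125.6 -248.5  -10.9] rv [  1.37   0.23 -20.02] rows 5
1 [ 25.1 -49.7  -2.2] [ 0.27  0.05 -4.  ]
2 [ 28.5 -47.8  -1.9] [ 0.27  0.05 -4.  ]
3 [ 31.8 -45.7  -1.7] [ 0.27  0.05 -4.  ]
4 [ 34.9 -43.4  -1.4] [ 0.27  0.05 -4.  ]
5 [ 37.9 -40.9  -1.2] [ 0.27  0.05 -4.  ]
```

>>> {"op": "carry_out", "data": {"increments": [{"x":25,"y":-50,"z":-2,"rx":0.3,"ry":0,"rz":-4,"fingers":0},{"x":29,"y":-48,"z":-2,"rx":0.3,"ry":0,"rz":-4,"fingers":0},{"x":32,"y":-46,"z":-2,"rx":0.3,"ry":0,"rz":-4,"fingers":0},{"x":35,"y":-43,"z":-2,"rx":0.3,"ry":0,"rz":-4,"fingers":0},{"x":38,"y":-41,"z":-1,"rx":0.2,"ry":0,"rz":-4,"fingers":0}]}}

```text
t: 21.28
eef_pos: [0.3972, 0.1263, 0.263]
eef_rot: [[0.638, 0.77, 0.001], [0.77, -0.638, -0.006], [-0.004, 0.005, -1.0]]
contact_force: [1.6, -0.9, -0.4]
gripper_width: 0.497
```

Run:
```python
from h import *
plan([.448,.3615,.15],down(-22))
```

```text
t 21.27 pos [397.2 126.3 263. ] jaw -39.65 w 0.497 F [ 1.6 -0.9 -0.4]
total local [ 214.  -111.6  111.6] rv [  0.25   0.27 -17.65] rows 5
1 [ 42.8 -22.3  22.3] [ 0.05  0.05 -3.53]
2 [ 44.1 -19.6  22.4] [ 0.05  0.05 -3.53]
3 [ 45.2 -16.8  22.4] [ 0.05  0.05 -3.53]
4 [ 46.1 -14.   22.5] [ 0.05  0.05 -3.53]
5 [ 46.8 -11.1  22.5] [ 0.05  0.05 -3.53]
```

>>> {"op": "carry_out", "data": {"increments": [{"x":43,"y":-22,"z":15,"rx":0,"ry":0,"rz":-3.5,"fingers":0},{"x":44,"y":-20,"z":20,"rx":0,"ry":0,"rz":-3.5,"fingers":0},{"x":45,"y":-17,"z":20,"rx":0,"ry":0,"rz":-3.5,"fingers":0},{"x":46,"y":-14,"z":20,"rx":0,"ry":0,"rz":-3.5,"fingers":0},{"x":44,"y":-11,"z":20,"rx":0,"ry":0,"rz":-3.5,"fingers":0}]}}

```text
t: 21.9
eef_pos: [0.4481, 0.3668, 0.1663]
eef_rot: [[0.368, 0.93, 0.005], [0.93, -0.368, -0.006], [-0.004, 0.007, -1.0]]
contact_force: [0.8, -0.3, 0.9]
gripper_width: 0.503
```

>>> {"op": "carry_out", "data": {"increments": [{"x":0,"y":0,"z":0,"rx":0,"ry":0,"rz":0,"fingers":0},{"x":0,"y":0,"z":0,"rx":0,"ry":0,"rz":0,"fingers":0}]}}

```text
t: 22.15
eef_pos: [0.4482, 0.3682, 0.1646]
eef_rot: [[0.366, 0.931, 0.002], [0.931, -0.366, -0.008], [-0.006, 0.005, -1.0]]
contact_force: [-0.2, -0.5, 0.7]
gripper_width: 0.504
```

Run:
```python
from h import *
plan([.448,.3615,.15],down(-22))
p,d=snap('scene','scene12'); a=cv2.resize(p[60:160,240:360],None,fx=5,fy=5,interpolation=cv2.INTER_CUBIC)
cv2.imwrite('pics/c12.png',a[:,:,::-1])
pt,dt=snap('top','top12'); cv2.imwrite('pics/t12.png',cv2.resize(pt[120:280,90:290],None,fx=4,fy=3.7,interpolation=cv2.INTER_CUBIC)[:,:,::-1])
```

```text
t 22.15 pos [448.2 368.2 164.6] jaw -21.47 w 0.504 F [-0.2 -0.5  0.7]
total local [-6.2  2.2 14.6] rv [0.29 0.36 0.53] rows 1
1 [-6.2  2.2 14.6] [0.29 0.36 0.53]
```

View pics/c12.png

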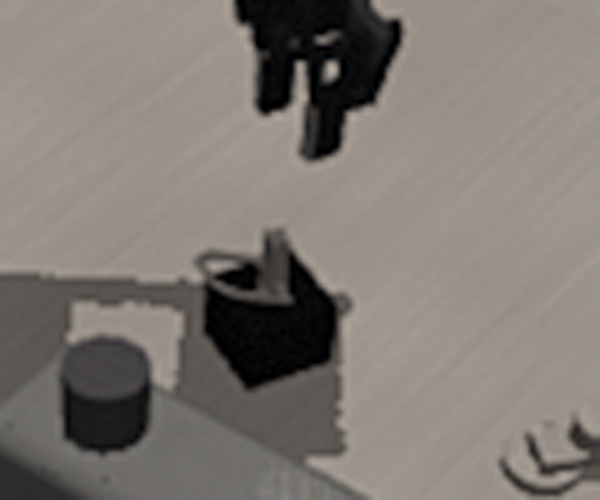

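View pics/t12.png

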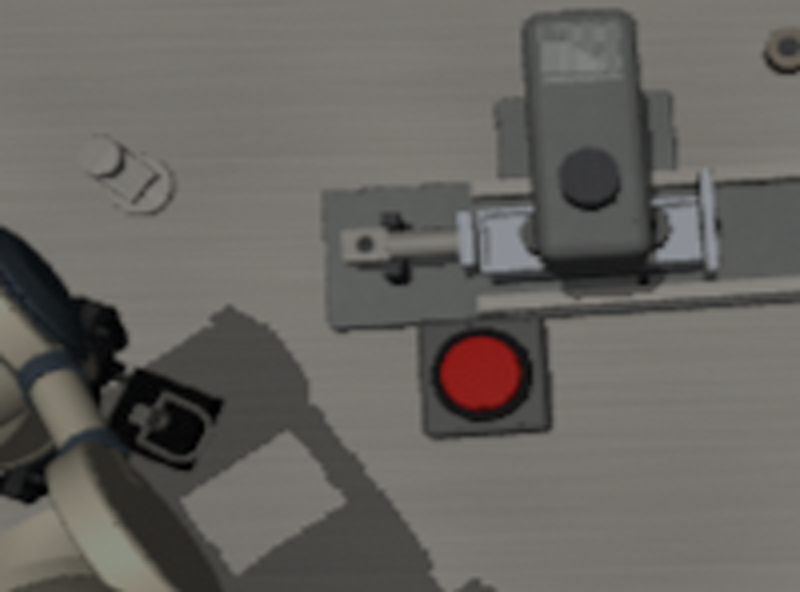

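Run:
```python
from h import *
for f in('top','scene'):
    C=cloud(f,np.load(f'/tmp/{f}0.npz')['d'])*1000
    r=C[...,:2]-[448,361.5]; R=np.hypot(r[...,0],r[...,1])
    k=(R>15)&(R<55)&(C[...,2]>62)&(C[...,2]<86)&(r[...,1]<5)
    q=r[k]; print(f,k.sum(),'mean dir',np.degrees(np.arctan2(q[:,1].mean(),q[:,0].mean())), cv2.minAreaRect(q.astype(np.float32)))
    far=k&(R>40); print('bar',(C[far].mean(0)).round(1),far.sum())
# hole in top12
a=np.load('/tmp/top12.npz'); p=a['p'];d=a['d']; g=p.mean(2)
print(g[180:193,170:200].round().astype(int))
C=cloud('top',d)*1000
k=np.zeros(d.shape,bool);k[182:190,174:192]=1
print(np.median(C[k],0), np.percentile(C[k][:,2],[10,50,90]))
```

```text
top 61 mean dir -116.68037359879358 ((-12.417984962463379, -23.387149810791016), (39.897830963134766, 43.78908157348633), 65.24948120117188)
bar [428.  324.9  77.5] 27
scene 52 mean dir -113.42619093961139 ((-12.459702491760254, -24.158649444580078), (38.77277374267578, 47.76354217529297), 61.34584426879883)
bar [432.1 322.   78.3] 20
[[105  92  92  92  92  91  92  92  92  91  91  92  93  92  87  63  46  45
   45  31  26  56  68  84  91  92  91  91  91  92]
 [104  92  92  92  91  91  95  97  96  99 102 102 102 102 104  90  68  41
   27  22  16  35  48  79  91  85  80  83  78  75]
 [102  90  91  91  92 103 112 113 112 115 115 115 116 116 118 115  93  60
   53  58  53  68  75  83  90  88  86  87  86  87]
 [101  89  91  92  93 112 122 122 122 119 108  99 109 120 122 122 112  95
   91  92  92  97  99  99 100 102 103 103 105 106]
 [100  88  90  92  92 111 121 121 119 100  73  59  76 110 121 121 115 109
  108 109 110 111 112 113 114 115 117 117 119 120]
 [113  95  90  92  93 108 119 121 113  80  47  46  55  94 117 121 119 119
  121 121 122 123 123 123 124 125 125 125 124 124]
 [118 105  93
[... 241 characters left out ...]
9 103  91  92  92 106 117 120 120 114 103  99 108 120 123 123 119 102
   92  91  90  89  86  85  84  82  80  77  76  72]
 [118 102  90  92  92 104 118 123 124 123 122 121 123 125 118 112 113  85
   59  58  56  54  57  58  60  61  61  59  57  54]
 [119 100  90  92  93  95  97  93  89  89  85  83  83  84  76  73  74  57
   42  47  41  28  43  50  52  54  54  54  53  54]
 [118 101  91  92  92  91  83  69  62  57  49  45  47  49  49  52  54  54
   54  53  38  23  45  54  54  53  54  54  54  54]
 [118 102  91  92  93  93  89  86  84  68  54  51  54  55  55  56  57  57
   58  52  32  21  43  71  80  81  81  80  79  77]]
[572.16551246 204.69120624  80.21001272] [33.20816602 80.21001272 84.22058494]
```

Run:
```python
from h import *
plan([.448,.3615,.11],down(-24.5))
f,cx,cy,R,t=K('top')
def ray(u,v,z):
    d=R.T@np.array([(u-cx)/f,(v-cy)/f,1]); c=-R.T@t; return c+d*(z-c[2])/d[2]
g=np.load('/tmp/top12.npz')['p'].mean(2)[182:190,177:186]; w=np.clip(112-g,0,None); v,u=np.mgrid[182:190,177:186]
u0,v0=(w*u).sum()/w.sum(),(w*v).sum()/w.sum(); print(u0,v0,ray(u0,v0,.078),ray(u0,v0,.08), -R.T@t)
# pin head top in top0 at z=.088 by brightness
g=np.load('/tmp/top0.npz')['p'].mean(2); print(g[226:238,118:132].round().astype(int)); print(ray(125,232,.088))
```

```text
t 22.25 pos [448.3 367.9 165. ] jaw -21.5 w 0.498 F [ 0.1 -0.4  0.6]
total local [-5.8  1.8 55. ] rv [0.32 0.32 3.  ] rows 1
1 [-5.8  1.8 55. ] [0.32 0.32 3.  ]
180.82246376811594 185.56360708534623 [0.57166096 0.21079511 0.078     ] [0.57133476 0.21053009 0.08      ] [0.36391071 0.04201353 1.35174361]
[[115 106  69  23  16  16  15  17  17  18  19  18  76  93]
 [113  88  43  17  17  15  18  18  17  18  19  49  98  92]
 [106  68  22  17  18  16  22  19  17  18  22  87  95  57]
 [ 90  43  16  17  19  39  86  79  42  24  60 102  81  25]
 [ 68  23  18  18  17  84 115 112 105  80  60  70  53  23]
 [ 43  18  17  18  39  98 118 119 124  91  43  35  36  30]
 [ 22  18  17  15  85 113 119 120 112  74  35  35  42  45]
 [ 15  16  17  15  76 113 121 124  95  49  34  34  63  61]
 [ 17  17  16  18  38  68  86 103  76  36  34  42  70  58]
 [ 18  18  16  16  17  16  33  71  82  57  40  58  58  35]
 [ 17  17  17  17  17  17  25  86  88  49  29  41  33  19]
 [ 17  15  15  17  16  18  57 100  77  22  18  18  16  18]]
[0.44583602 0.36155389 0.088     ]
```

>>> {"op": "carry_out", "data": {"increments": [{"x":-5,"y":2,"z":20,"rx":0.3,"ry":0.3,"rz":3,"fingers":0},{"x":0,"y":0,"z":25,"rx":0,"ry":0,"rz":0,"fingers":0},{"x":0,"y":0,"z":8,"rx":0,"ry":0,"rz":0,"fingers":0},{"x":0,"y":0,"z":0,"rx":0,"ry":0,"rz":0,"fingers":0}]}}

```text
t: 22.75
eef_pos: [0.45, 0.3596, 0.1142]
eef_rot: [[0.421, 0.907, 0.004], [0.907, -0.421, 0.002], [0.003, 0.002, -1.0]]
contact_force: [-0.2, 0.3, 1.0]
gripper_width: 0.503
```

Run:
```python
from h import *
plan([.4476,.3623,.076],down(-24.5))
p,d=snap('scene','scene13'); a=cv2.resize(p[60:160,250:350],None,fx=6,fy=6,interpolation=cv2.INTER_CUBIC)
cv2.imwrite('pics/c13.png',np.clip(a.astype(float)*1.5,0,255).astype(np.uint8)[:,:,::-1])
```

```text
t 22.75 pos [450.  359.6 114.2] jaw -24.88 w 0.503 F [-0.2  0.3  1. ]
total local [ 1.3 -3.4 38.2] rv [ 0.14 -0.17 -0.38] rows 1
1 [ 1.3 -3.4 38.2] [ 0.14 -0.17 -0.38]
```

View pics/c13.png

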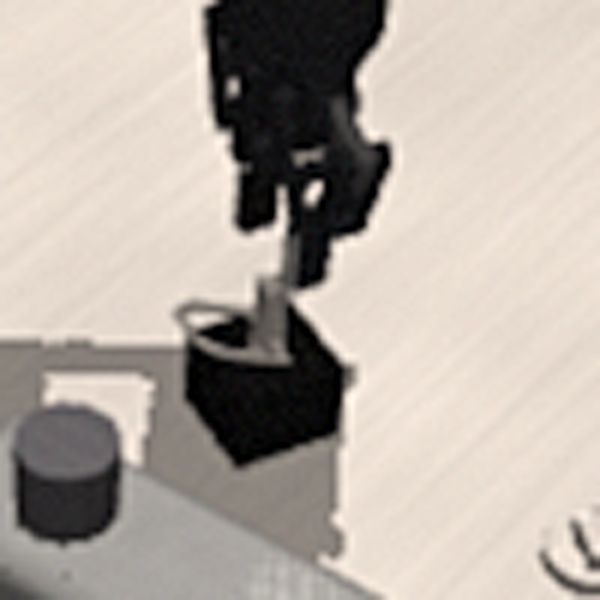

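>>> {"op": "carry_out", "data": {"increments": [{"x":1,"y":-3,"z":10,"rx":0.1,"ry":-0.2,"rz":-0.4,"fingers":0},{"x":0,"y":0,"z":12,"rx":0,"ry":0,"rz":0,"fingers":0},{"x":0,"y":0,"z":8,"rx":0,"ry":0,"rz":0,"fingers":0},{"x":0,"y":0,"z":0,"rx":0,"ry":0,"rz":0,"fingers":0}]}}

```text
t: 23.3
eef_pos: [0.4482, 0.3625, 0.0837]
eef_rot: [[0.414, 0.91, 0.002], [0.91, -0.414, 0.0], [0.001, 0.002, -1.0]]
contact_force: [0.7, -0.1, 0.7]
gripper_width: 0.496
```

Run:
```python
from h import *
plan([.4476,.3623,.076],down(-24.5))
p,d=snap('scene','scene14'); a=cv2.resize(p[60:160,250:350],None,fx=6,fy=6,interpolation=cv2.INTER_CUBIC)
cv2.imwrite('pics/c14.png',np.clip(a.astype(float)*1.5,0,255).astype(np.uint8)[:,:,::-1])
```

```text
t 23.3 pos [448.2 362.5  83.7] jaw -24.43 w 0.496 F [ 0.7 -0.1  0.7]
total local [-0.4 -0.5  7.7] rv [ 0.11 -0.07  0.07] rows 1
1 [-0.4 -0.5  7.7] [ 0.11 -0.07  0.07]
```

View pics/c14.png

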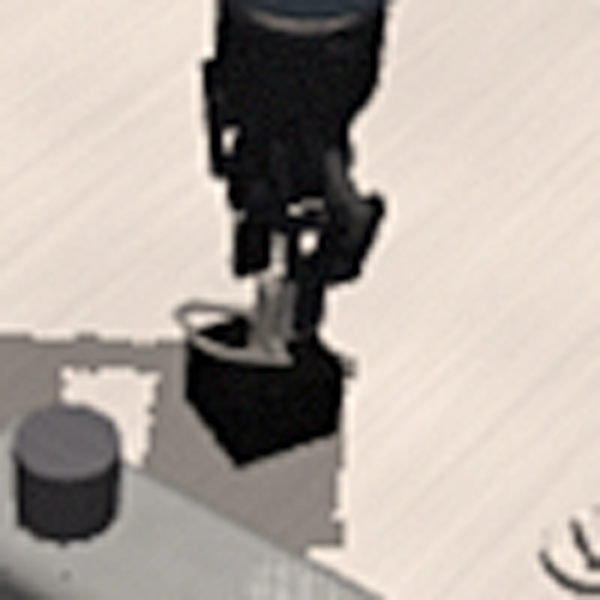

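>>> {"op": "carry_out", "data": {"increments": [{"x":0,"y":0,"z":4,"rx":0,"ry":0,"rz":0,"fingers":0},{"x":0,"y":0,"z":3,"rx":0,"ry":0,"rz":0,"fingers":0.3},{"x":0,"y":0,"z":0.5,"rx":0,"ry":0,"rz":0,"fingers":0.5},{"x":0,"y":0,"z":0,"rx":0,"ry":0,"rz":0,"fingers":0.5}], "squeeze": 30}}

```text
t: 23.85
eef_pos: [0.4486, 0.3628, 0.0765]
eef_rot: [[0.414, 0.91, 0.003], [0.91, -0.414, 0.001], [0.002, 0.003, -1.0]]
contact_force: [-0.3, -0.0, 0.0]
gripper_width: 0.251
```

Run:
```python
from h import *
plan([.4476,.3623,.076],down(-24.5))
```

```text
t 23.85 pos [448.6 362.8  76.5] jaw -24.43 w 0.251 F [-0.3 -0.   0. ]
total local [-0.9 -0.8  0.5] rv [ 0.15 -0.13  0.07] rows 1
1 [-0.9 -0.8  0.5] [ 0.15 -0.13  0.07]
```

>>> {"op": "carry_out", "data": {"increments": [{"x":0,"y":0,"z":0,"rx":0.15,"ry":-0.13,"rz":0,"fingers":1},{"x":0,"y":0,"z":0,"rx":0,"ry":0,"rz":0,"fingers":1},{"x":0,"y":0,"z":0,"rx":0,"ry":0,"rz":0,"fingers":1},{"x":0,"y":0,"z":0,"rx":0,"ry":0,"rz":0,"fingers":1}], "squeeze": 60}}

```text
t: 24.35
eef_pos: [0.4487, 0.3628, 0.0767]
eef_rot: [[0.414, 0.91, -0.0], [0.91, -0.414, 0.0], [0.0, -0.0, -1.0]]
contact_force: [-0.4, -0.5, -0.3]
gripper_width: 0.149
```

Run:
```python
from h import *
plan([.4476,.3623,.076],down(-24.5))
s=sensors.sense(); print(s['wrist_torque'])
p,d=snap('scene','scene15'); a=cv2.resize(p[80:150,260:330],None,fx=8,fy=8,interpolation=cv2.INTER_CUBIC)
cv2.imwrite('pics/c15.png',np.clip(a.astype(float)*1.5,0,255).astype(np.uint8)[:,:,::-1])
```

```text
t 24.35 pos [448.7 362.8  76.7] jaw -24.43 w 0.149 F [-0.4 -0.5 -0.3]
total local [-0.9 -0.8  0.7] rv [-0.01 -0.    0.07] rows 1
1 [-0.9 -0.8  0.7] [-0.01 -0.    0.07]
[ 0.00184099 -0.02203146  0.02133151]
```

View pics/c15.png

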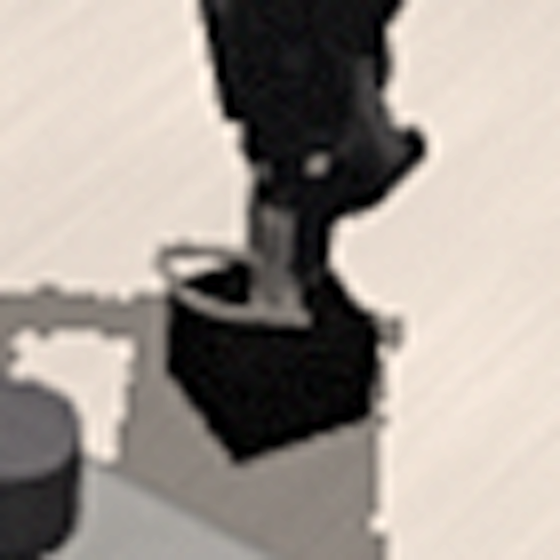

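>>> {"op": "carry_out", "data": {"increments": [{"x":0,"y":0,"z":-8,"rx":0,"ry":0,"rz":0,"fingers":1},{"x":0,"y":0,"z":-15,"rx":0,"ry":0,"rz":0,"fingers":1},{"x":0,"y":0,"z":-25,"rx":0,"ry":0,"rz":0,"fingers":1},{"x":0,"y":0,"z":-30,"rx":0,"ry":0,"rz":0,"fingers":1},{"x":0,"y":0,"z":-30,"rx":0,"ry":0,"rz":0,"fingers":1}]}}

```text
t: 25.02
eef_pos: [0.448, 0.3623, 0.1898]
eef_rot: [[0.414, 0.91, -0.002], [0.91, -0.414, -0.001], [-0.002, -0.001, -1.0]]
contact_force: [1.0, 0.6, -0.1]
gripper_width: 0.149
```

Run:
```python
from h import *
plan([.4487+.1238,.3628-.1526,.185],down(2.6))
p,d=snap('scene','scene16'); a=cv2.resize(p[50:150,260:340],None,fx=6,fy=6,interpolation=cv2.INTER_CUBIC)
cv2.imwrite('pics/c16.png',np.clip(a.astype(float)*1.5,0,255).astype(np.uint8)[:,:,::-1])
```

```text
t 25.02 pos [448.  362.3 189.8] jaw -24.43 w 0.149 F [ 1.   0.6 -0.1]
total local [-87.  176.3   4.8] rv [ -0.09   0.08 -27.03] rows 4
1 [-21.8  44.1   1.2] [-0.02  0.02 -6.76]
2 [-26.8  41.2   1.2] [-0.02  0.02 -6.76]
3 [-31.4  37.8   1.2] [-0.02  0.02 -6.76]
4 [-35.7  33.8   1.2] [-0.02  0.02 -6.76]
```

View pics/c16.png

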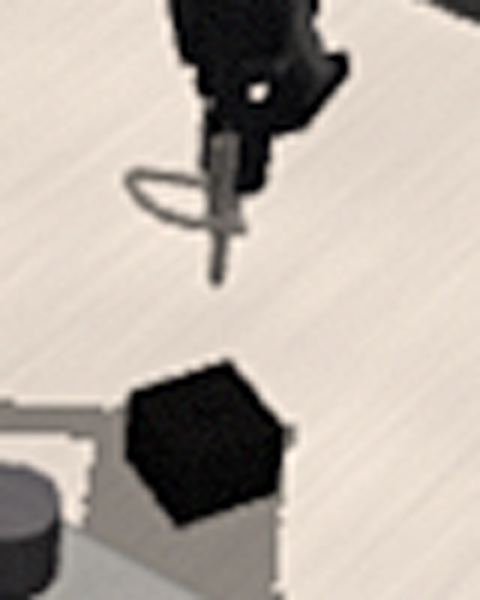

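Run:
```python
from h import *
s=sensors.sense(); q=np.array(s['eef_pos']); R=np.array(s['eef_rot'])
for b in ([0,0,0],[-.0007,.0025,.003]):
    b=np.array(b); print('tip',proj('scene',q+R@[0,0,.0687]+b),'head top',proj('scene',q+R@[0,0,-.0113]+b))
print('d/dtoolx +3mm',proj('scene',q+R@[.003,0,.0687])-proj('scene',q+R@[0,0,.0687]))
a=np.load('/tmp/scene16.npz');g=a['p'].mean(2);print(g[84:100,288:304].round().astype(int))
```

```text
tip [297.09221242  96.99659196] head top [299.35797541  72.77979703]
tip [297.50212604  95.61663516] head top [299.7977481   71.28158179]
d/dtoolx +3mm [ 0.91623682 -0.29261965]
[[134 148 155 156 158 150 102  42  55  63  59  66 125 158 152 148]
 [ 89 119 130 138 149 135  91  49  51  66  75  78 125 156 149 146]
 [ 64  73  78  94 108  99  83  71  67  70  76  81 112 146 150 148]
 [125 112  86  69  61  69  72  68  72  70  72  75  91 133 151 150]
 [158 150 136 126 124 129 108  66  54  65  69  66  78 128 154 152]
 [153 151 154 157 159 161 142  88  47  61 103 126 126 143 153 150]
 [149 149 151 152 150 153 144  99  51  72 132 160 154 153 150 149]
 [150 151 150 149 149 154 145  99  50  76 133 158 152 150 150 149]
 [150 150 147 149 150 153 136  87  49  89 138 154 151 148 148 149]
 [148 147 149 149 148 152 131  78  50  98 145 154 149 148 147 148]
 [147 149 150 148 147 155 130  70  49  92 141 150 149 148 146 145]
 [148 147 146 146 148 155 123  60  47 106 148 151 147 146 145 145]
 [147 144 146 148 150 155 127  64  47 116 154 148 146 145 146 146]
 [145 146 146 148 150 151 142 103  96 137 150 146 143 145 145 145]
 [146 147 147 147 147 147 150 138 140 149 146 144 145 146 145 145]
 [145 148 146 146 146 145 147 148 145 144 144 146 146 144 145 143]]
```

Run:
```python
from h import *
print(proj('scene',np.array([[.4487,.3628,.088],[.4487,.3628,.062]])))
g=np.load('/tmp/scene0.npz')['p'].mean(2);print(g[102:118,288:304].round().astype(int))
print('px per mm x,y,z',[ (proj('scene',np.array([.4487,.3628,.088])+e)-proj('scene',np.array([.4487,.3628,.088]))).round(2) for e in np.eye(3)*.001])
for X in ([.4478,.3634,.045],[.4487,.3628,.045],[.4476,.3614,.045]):
  c=[np.array(X)+.03*np.array([np.cos(a)*np.sqrt(2),np.sin(a)*np.sqrt(2),0]) for a in np.radians(np.array([45,135,225,315])-24.4)]
  print(proj('scene',np.array(c)).round(1).tolist(), proj('top',np.array(c)).round(1).tolist())
for f in('scene','top'):
    p=np.load(f'/tmp/{f}0.npz')['p']; y0,x0=(95,270) if f=='scene' else (212,105)
    cv2.imwrite(f'pics/st_{f}.png',np.clip(cv2.resize(p[y0:y0+50,x0:x0+50],None,fx=12,fy=12,interpolation=cv2.INTER_CUBIC)*1.6,0,255)[:,:,::-1])
```

```text
[[295.71480344 107.20515488]
 [295.05595331 114.03460063]]
[[146 145 145 147 145 144 144 145 145 145 144 143 145 145 145 147]
 [145 146 145 143 143 144 145 144 145 144 144 144 145 145 147 149]
 [145 145 145 144 144 146 146 145 144 143 143 145 144 146 146 148]
 [146 143 143 144 138 139 151 152 137 136 145 144 145 146 149 149]
 [142 143 144 147 128 129 156 152 143 141 145 145 147 149 148 147]
 [142 145 145 151 116 110 151 153 161 161 151 148 149 148 146 148]
 [144 145 146 152 109  63 123 135 120 126 145 153 149 148 147 147]
 [146 147 149 154 115  32  77  87  50  64 116 147 150 145 147 148]
 [149 148 149 146 105  41  51  60  58  49  67 129 154 150 148 148]
 [118 122 129 128  90  44  55  63  64  45  18  91 145 156 150 147]
 [ 66  58  72 102  91  50  58  62  64  46   8  36  98 145 155 149]
 [ 45   7   6  57  69  53  59  63  64  46  13   8  36  97 143 153]
 [ 12   4   7  18  42  56  59  63  67  50  14  16  12  33 108 150]
 [ 14  15   8  39  57  55  60  60  59  44  13  14  14   7  54 130]
 [ 11  16  11  44  59  54  60  75  82  51  11  21  19  14   0  91]
 [ 20   9   0  59  77  55  51 106 122  68   8  17  17  17  13  37]]
px per mm x,y,z [array([0.27, 0.14]), array([ 0.2 , -0.17]), array([ 0.03, -0.27])]
[[308.0, 121.3], [298.4, 109.5], [281.3, 115.1], [290.5, 127.2]] [[123.1, 218.2], [114.0, 237.9], [133.4, 246.3], [142.4, 226.6]]
[[308.1, 121.5], [298.5, 109.7], [281.4, 115.3], [290.6, 127.4]] [[123.3, 217.9], [114.2, 237.6], [133.6, 246.0], [142.6, 226.2]]
[[307.5, 121.6], [297.9, 109.8], [280.8, 115.4], [290.0, 127.5]] [[123.8, 218.3], [114.7, 237.9], [134.1, 246.4], [143.1, 226.6]][ WARN:0@0.831] global loadsave.cpp:1063 imwrite_ Unsupported depth image for selected encoder is fallbacked to CV_8U.
```

View pics/st_scene.png

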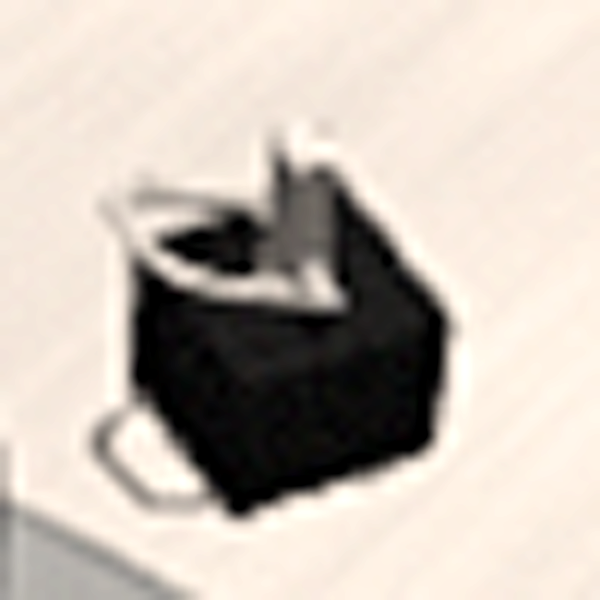

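View pics/st_top.png

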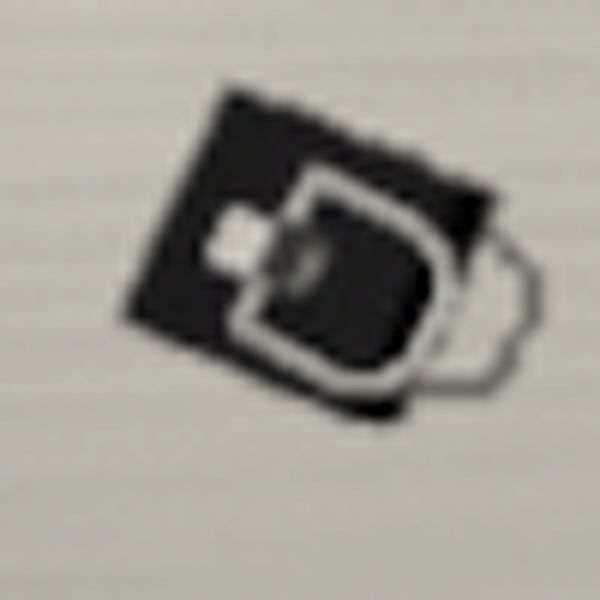

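Run:
```python
from h import *
s=sensors.sense(); q=np.array(s['eef_pos']); R=np.array(s['eef_rot'])
C=cloud('scene',np.load('/tmp/scene16.npz')['d'])
L=(C-q)@R*1000
m=np.zeros(L.shape[:2],bool); m[86:98,293:300]=1
m&=(L[...,2]>36)&(L[...,2]<70)&(np.hypot(L[...,0],L[...,1])<14)
v,u=np.nonzero(m)
print(m.sum(), L[m].mean(0)); 
for a,b in zip(v,u): print(a,b,L[a,b].round(1),end=';')
c=-(K('scene')[3].T@K('scene')[4]); print('view dir in tool',(R.T@(c-q)/np.linalg.norm(c-q)).round(2))
print('fit',cyl(L[m]/1000,.004))
```

```text
22 [-3.76225391  0.20686062 52.16841486]
89 296 [-7.2  1.9 37.5];89 297 [-3.7  1.5 38.8];89 298 [-0.1  1.  40.4];90 296 [-3.7 -3.4 45.6];90 297 [-3.5  1.6 42.3];90 298 [ 0.4  0.7 44.2];91 296 [-5.8  0.5 45.6];91 297 [-4.7  4.  43.6];92 296 [-5.  -0.4 49.9];92 297 [-3.4  2.5 48.5];93 295 [-5.8 -3.8 55.5];93 296 [-5.6  1.2 52.1];93 297 [-2.5  1.5 52.9];94 295 [-6.7 -2.  57.3];94 296 [-3.5 -1.7 58.2];94 297 [-1.6  0.6 57.3];95 295 [-5.4 -3.5 62.3];95 296 [-4.6  0.5 59.8];95 297 [-1.4  0.8 60.6];96 296 [-4.5  0.8 63.1];96 297 [-1.   0.6 64.4];97 296 [-3.4 -0.4 67.8];view dir in tool [-0.44  0.69 -0.57]
fit (array([-0.00211861, -0.00223543]), np.float64(0.0006091087434958659))
```

Run:
```python
from h import *
f,cx,cy,R,t=K('scene'); d=np.load('/tmp/scene0.npz')['d']
for z in(.08,.10,.12,.15,.18,.2,.22):
    X=np.array([.5715,.2105,z]); u=proj('scene',X); dd=(R@X+t)[2]; print(z,u.round(1),dd.round(3),d[int(round(u[1])),int(round(u[0]))])
plan([.5715,.2128,.185],down(2.6))
```

```text
0.08 [298.  158.1] 0.948 0.7050236
0.1 [298.6 152.9] 0.932 0.70930415
0.12 [299.3 147.5] 0.916 1.0754626
0.15 [300.3 139. ] 0.892 1.0972272
0.18 [301.4 130.1] 0.867 1.1007855
0.2 [302.1 123.9] 0.851 1.0813134
0.22 [302.9 117.5] 0.835 1.0908152
t 25.07 pos [449.4 363.3 193.8] jaw -24.43 w 0.148 F [1.7 1.2 5.1]
total local [-86.6 173.4   8.9] rv [  0.13  -0.13 -27.03] rows 4
1 [-21.6  43.3   2.2] [ 0.03 -0.03 -6.76]
2 [-26.6  40.5   2.2] [ 0.03 -0.03 -6.76]
3 [-31.2  37.1   2.2] [ 0.03 -0.03 -6.76]
4 [-35.3  33.2   2.2] [ 0.03 -0.03 -6.76]
```

>>> {"op": "carry_out", "data": {"increments": [{"x":-22,"y":43,"z":0,"rx":0,"ry":0,"rz":-6.8,"fingers":1},{"x":-27,"y":40,"z":0,"rx":0,"ry":0,"rz":-6.8,"fingers":1},{"x":-31,"y":37,"z":0,"rx":0,"ry":0,"rz":-6.8,"fingers":1},{"x":-34,"y":33,"z":2,"rx":0,"ry":0,"rz":-6.6,"fingers":1},{"x":0,"y":0,"z":0,"rx":0,"ry":0,"rz":0,"fingers":1}]}}

```text
t: 25.7
eef_pos: [0.5758, 0.2112, 0.1991]
eef_rot: [[-0.063, 0.998, 0.011], [0.998, 0.063, 0.005], [0.005, 0.011, -1.0]]
contact_force: [-0.1, 0.1, -0.2]
gripper_width: 0.142
```

>>> {"op": "carry_out", "data": {"increments": [{"x":0,"y":0,"z":0,"rx":0,"ry":0,"rz":0,"fingers":1},{"x":0,"y":0,"z":0,"rx":0,"ry":0,"rz":0,"fingers":1}]}}

```text
t: 25.95
eef_pos: [0.5752, 0.2118, 0.2003]
eef_rot: [[-0.061, 0.998, 0.011], [0.998, 0.061, 0.006], [0.005, 0.012, -1.0]]
contact_force: [-0.0, 0.0, -0.4]
gripper_width: 0.147
```

Run:
```python
from h import *
plan([.5715,.2118,.16],down(2.6))
p,d=snap('scene','scene17'); a=cv2.resize(p[90:180,260:350],None,fx=6,fy=6,interpolation=cv2.INTER_CUBIC)
cv2.imwrite('pics/c17.png',np.clip(a.astype(float)*1.5,0,255).astype(np.uint8)[:,:,::-1])
pt,dt=snap('top','top17'); cv2.imwrite('pics/t17.png',cv2.resize(pt[120:280,90:290],None,fx=4,fy=3.7,interpolation=cv2.INTER_CUBIC)[:,:,::-1])
```

```text
t 25.95 pos [575.2 211.8 200.3] jaw 3.51 w 0.147 F [-0.   0.  -0.4]
total local [ 0.1 -4.1 40.2] rv [ 0.67 -0.29  0.92] rows 1
1 [ 0.1 -4.1 40.2] [ 0.67 -0.29  0.92]
```

View pics/c17.png

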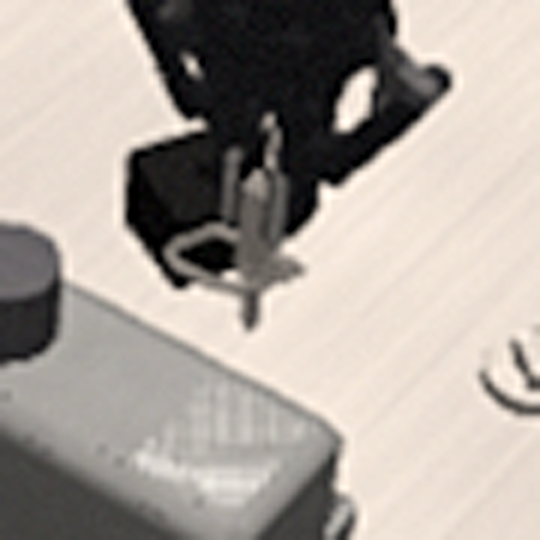

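View pics/t17.png

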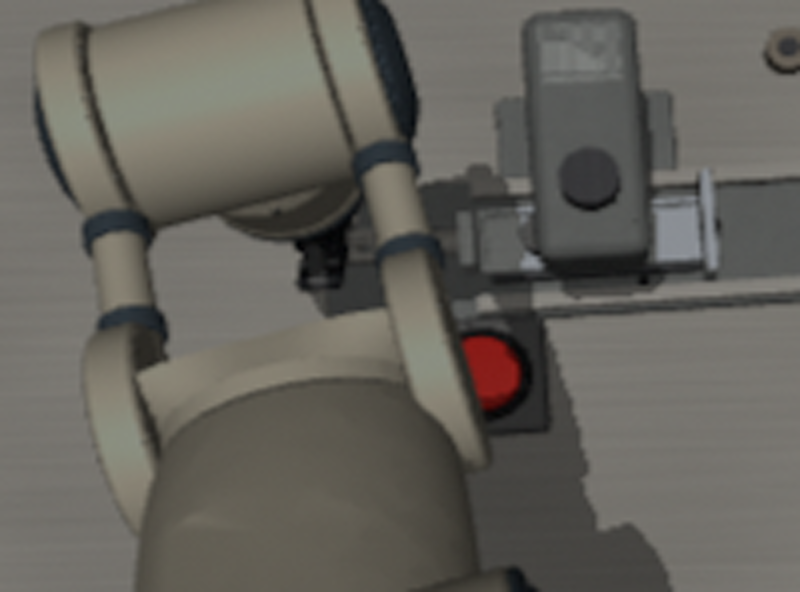

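Run:
```python
from h import *
s=sensors.sense(); q=np.array(s['eef_pos']); R=np.array(s['eef_rot']); print(q)
print('tip',proj('scene',q+R@[0,0,.0687]),'collar',proj('scene',q+R@[0,0,.0317]),'headtop',proj('scene',q+R@[0,0,-.0113]))
print('px/mm tool x,y',[(proj('scene',q+R@(np.array([0,0,.0687])+e))-proj('scene',q+R@[0,0,.0687])).round(2) for e in np.eye(3)*.001])
g=np.load('/tmp/scene17.npz')['p'].mean(2);print(g[116:148,294:314].round().astype(int))
C=cloud('scene',np.load('/tmp/scene17.npz')['d'])
L=(C-q)@R*1000
m=np.zeros(L.shape[:2],bool); m[135:147,296:306]=1
m&=(L[...,2]>40)&(L[...,2]<72)&(np.hypot(L[...,0],L[...,1])<14)
print(m.sum(),L[m].mean(0),'fit',cyl(L[m]/1000,.004))
```

```text
[0.57510125 0.21193787 0.20010042]
tip [301.49179504 144.7276064 ] collar [302.65491264 134.00790453] headtop [304.10986819 120.59852129]
px/mm tool x,y [array([ 0.21, -0.23]), array([0.33, 0.17]), array([-0.03,  0.28])]
[[ 21  15   9  40  70  64  30   2   6   0  86  94  32  10  12  13  10  11
   15  15]
 [ 14  13   8  34  62  48   5   3   1   0  82  93  34   9  14  13  12  12
   15  12]
 [  6  10   9  41  66  47   1   1  68  69  40  62  41   7   9  12  10  10
    8  11]
 [ 14   9   8  47  70  45   0  53 101  98  48  44  62  39  16  10  13  16
   14   7]
 [ 15  14   9  48  65  37  50  92 100  96  70  48  69  54  23  13  11  11
    6  71]
 [ 24  17  14  49  59  31  58  89  93  96  70  45  63  52  24  12   9   8
   19 121]
 [ 20  17  17  51  59  36  42  69  75  86  66  44  64  51  19  11   9   9
   25 131]
 [ 19  15  19  51  57  34  50  65  59  64  52  47  66  47  13   9  14   3
   20 124]
 [ 21  16  24  52  52  36  54  64  63  54  40  52  65  45  12  15   9   1
   36 125]
 [ 15  10  25  55  50  36  59  64  64  56  45  56  65  44  10  11   8   0
   94 150]
 [  1   4   8  40  38  34  58
[... 1257 characters left out ...]
52 152 154 144  99  53  52 120 160 153 152 154 156 155 152 153
  151 151]
 [153 151 151 149 153 136  87  54  58 122 158 152 154 155 154 154 153 151
  150 150]
 [150 151 150 151 155 148 102  45  71 128 158 155 155 154 153 153 151 151
  149 149]
 [150 149 149 152 155 160 127  70 108 148 157 156 154 154 153 152 151 151
  151 150]
 [151 151 152 154 153 157 144 129 148 160 157 154 153 153 151 152 150 150
  151 152]
 [152 152 153 153 154 154 153 156 159 156 155 154 153 153 152 152 151 152
  152 152]
 [156 155 154 154 152 151 153 155 155 155 154 152 153 151 151 151 152 153
  153 153]]
17 [-3.76857646  2.1787908  51.49909668] fit (array([-0.00083258,  0.00056236]), np.float64(0.0005339354814344064))
```

>>> {"op": "carry_out", "data": {"increments": [{"x":0,"y":-3.5,"z":15,"rx":0.7,"ry":-0.3,"rz":0.9,"fingers":1},{"x":0,"y":0,"z":15,"rx":0,"ry":0,"rz":0,"fingers":1},{"x":0,"y":0,"z":8,"rx":0,"ry":0,"rz":0,"fingers":1},{"x":0,"y":0,"z":0,"rx":0,"ry":0,"rz":0,"fingers":1},{"x":0,"y":0,"z":0,"rx":0,"ry":0,"rz":0,"fingers":1}]}}

```text
t: 26.68
eef_pos: [0.5702, 0.2128, 0.1583]
eef_rot: [[-0.046, 0.999, -0.004], [0.999, 0.046, -0.001], [-0.001, -0.004, -1.0]]
contact_force: [0.4, -0.3, -0.8]
gripper_width: 0.143
```

Run:
```python
from h import *
plan([.5715,.2114,.15],down(2.6))
```

```text
t 26.68 pos [570.2 212.8 158.3] jaw 2.66 w 0.143 F [ 0.4 -0.3 -0.8]
total local [-1.4  1.3  8.3] rv [-0.21  0.06  0.06] rows 1
1 [-1.4  1.3  8.3] [-0.21  0.06  0.06]
```

>>> {"op": "carry_out", "data": {"increments": [{"x":-1.5,"y":1.3,"z":5,"rx":-0.2,"ry":0,"rz":0,"fingers":1},{"x":0,"y":0,"z":2,"rx":0,"ry":0,"rz":0,"fingers":1},{"x":0,"y":0,"z":0,"rx":0,"ry":0,"rz":0,"fingers":1}]}}

```text
t: 27.05
eef_pos: [0.5721, 0.2112, 0.1515]
eef_rot: [[-0.046, 0.999, 0.001], [0.999, 0.046, -0.001], [-0.001, 0.001, -1.0]]
contact_force: [0.0, -0.8, -0.7]
gripper_width: 0.148
```

Run:
```python
from h import *
plan([.5715,.2114,.145],down(2.6))
```

```text
t 27.05 pos [572.1 211.2 151.5] jaw 2.65 w 0.148 F [ 0.  -0.8 -0.7]
total local [ 0.3 -0.6  6.5] rv [0.08 0.04 0.05] rows 1
1 [ 0.3 -0.6  6.5] [0.08 0.04 0.05]
```

>>> {"op": "carry_out", "data": {"increments": [{"x":0,"y":-0.5,"z":2.5,"rx":0,"ry":0,"rz":0,"fingers":1},{"x":0,"y":0,"z":2.5,"rx":0,"ry":0,"rz":0,"fingers":1},{"x":0,"y":0,"z":1,"rx":0,"ry":0,"rz":0,"fingers":1}]}}

```text
t: 27.42
eef_pos: [0.5717, 0.2112, 0.1454]
eef_rot: [[-0.046, 0.999, 0.002], [0.999, 0.046, -0.001], [-0.001, 0.002, -1.0]]
contact_force: [1.0, 0.6, 0.3]
gripper_width: 0.145
```

>>> {"op": "carry_out", "data": {"increments": [{"x":0,"y":0,"z":2,"rx":0,"ry":0,"rz":0,"fingers":1},{"x":0,"y":0,"z":2,"rx":0,"ry":0,"rz":0,"fingers":1}]}}

```text
t: 27.68
eef_pos: [0.5717, 0.2112, 0.1412]
eef_rot: [[-0.046, 0.999, 0.002], [0.999, 0.046, -0.001], [-0.001, 0.002, -1.0]]
contact_force: [-0.2, -0.3, -0.2]
gripper_width: 0.145
```

>>> {"op": "carry_out", "data": {"increments": [{"x":0,"y":0,"z":4,"rx":0,"ry":0,"rz":0,"fingers":1},{"x":0,"y":0,"z":4,"rx":0,"ry":0,"rz":0,"fingers":1},{"x":0,"y":0,"z":4,"rx":0,"ry":0,"rz":0,"fingers":1}]}}

```text
t: 28.05
eef_pos: [0.5718, 0.2112, 0.1284]
eef_rot: [[-0.046, 0.999, 0.002], [0.999, 0.046, -0.001], [-0.001, 0.002, -1.0]]
contact_force: [-0.7, 0.5, -0.8]
gripper_width: 0.151
```

>>> {"op": "carry_out", "data": {"increments": [{"x":0,"y":0,"z":4,"rx":0,"ry":0,"rz":0,"fingers":1},{"x":0,"y":0,"z":4,"rx":0,"ry":0,"rz":0,"fingers":1},{"x":0,"y":0,"z":3,"rx":0,"ry":0,"rz":0,"fingers":1}]}}

```text
t: 28.42
eef_pos: [0.5717, 0.2112, 0.1164]
eef_rot: [[-0.046, 0.999, 0.002], [0.999, 0.046, -0.001], [-0.001, 0.002, -1.0]]
contact_force: [-0.7, 0.9, -0.6]
gripper_width: 0.151
```

Run:
```python
from h import *
plan([.5715,.2114,.1117],down(2.6))
```

```text
t 28.43 pos [571.7 211.2 116.4] jaw 2.66 w 0.151 F [-0.7  0.9 -0.6]
total local [ 0.2 -0.2  4.7] rv [0.1  0.04 0.06] rows 1
1 [ 0.2 -0.2  4.7] [0.1  0.04 0.06]
```

>>> {"op": "carry_out", "data": {"increments": [{"x":0,"y":0,"z":2.5,"rx":0,"ry":0,"rz":0,"fingers":1},{"x":0,"y":0,"z":1.5,"rx":0,"ry":0,"rz":0,"fingers":1},{"x":0,"y":0,"z":1,"rx":0,"ry":0,"rz":0,"fingers":1}]}}

```text
t: 28.8
eef_pos: [0.5719, 0.2112, 0.1114]
eef_rot: [[-0.046, 0.999, 0.002], [0.999, 0.046, -0.0], [-0.001, 0.002, -1.0]]
contact_force: [-4.9, -1.0, 18.6]
gripper_width: 0.147
```

>>> {"op": "carry_out", "data": {"increments": [{"x":0,"y":0,"z":1,"rx":0,"ry":0,"rz":0,"fingers":1},{"x":0,"y":0,"z":1,"rx":0,"ry":0,"rz":0,"fingers":1}]}}

```text
t: 29.05
eef_pos: [0.5719, 0.2113, 0.1114]
eef_rot: [[-0.046, 0.999, 0.003], [0.999, 0.046, -0.0], [-0.0, 0.003, -1.0]]
contact_force: [-6.4, -1.1, 16.6]
gripper_width: 0.149
```

>>> {"op": "carry_out", "data": {"increments": [{"x":0,"y":0,"z":-0.5,"rx":0,"ry":0,"rz":0,"fingers":0.6},{"x":0,"y":0,"z":0,"rx":0,"ry":0,"rz":0,"fingers":0.4},{"x":0,"y":0,"z":0,"rx":0,"ry":0,"rz":0,"fingers":0.4}]}}

```text
t: 29.42
eef_pos: [0.5722, 0.2113, 0.1123]
eef_rot: [[-0.046, 0.999, 0.004], [0.999, 0.046, -0.0], [-0.0, 0.004, -1.0]]
contact_force: [-0.0, 0.1, 0.4]
gripper_width: 0.298
```

>>> {"op": "carry_out", "data": {"increments": [{"x":0,"y":0,"z":-10,"rx":0,"ry":0,"rz":0,"fingers":0.4},{"x":0,"y":0,"z":-20,"rx":0,"ry":0,"rz":0,"fingers":0.4},{"x":0,"y":0,"z":-40,"rx":0,"ry":0,"rz":0,"fingers":0.4},{"x":0,"y":0,"z":-40,"rx":0,"ry":0,"rz":0,"fingers":0.4},{"x":0,"y":0,"z":0,"rx":0,"ry":0,"rz":0,"fingers":0.4}]}}

```text
t: 30.05
eef_pos: [0.5718, 0.2114, 0.2277]
eef_rot: [[-0.046, 0.999, 0.004], [0.999, 0.046, 0.0], [-0.0, 0.004, -1.0]]
contact_force: [-0.1, -1.2, 0.7]
gripper_width: 0.303
```

Run:
```python
from h import *
plan([.5739,.1650,.22],down(92.6))
p,d=snap('scene','scene18'); a=cv2.resize(p[90:180,260:350],None,fx=6,fy=6,interpolation=cv2.INTER_CUBIC)
cv2.imwrite('pics/c18.png',np.clip(a.astype(float)*1.5,0,255).astype(np.uint8)[:,:,::-1])
pt,dt=snap('top','top18'); cv2.imwrite('pics/t18.png',cv2.resize(pt[130:250,130:280],None,fx=5,fy=5,interpolation=cv2.INTER_CUBIC)[:,:,::-1])
```

```text
t 30.05 pos [571.8 211.4 227.7] jaw 2.66 w 0.303 F [-0.1 -1.2  0.7]
total local [-46.4  -0.1   7.7] rv [  0.18   0.2  -89.94] rows 9
1 [-5.2 -0.   0.9] [ 0.02  0.02 -9.99]
2 [-5.1 -0.9  0.9] [ 0.02  0.02 -9.99]
3 [-4.8 -1.8  0.9] [ 0.02  0.02 -9.99]
4 [-4.5 -2.6  0.9] [ 0.02  0.02 -9.99]
5 [-3.9 -3.3  0.9] [ 0.02  0.02 -9.99]
6 [-3.3 -4.   0.9] [ 0.02  0.02 -9.99]
7 [-2.6 -4.5  0.9] [ 0.02  0.02 -9.99]
8 [-1.8 -4.9  0.9] [ 0.02  0.02 -9.99]
9 [-0.9 -5.1  0.9] [ 0.02  0.02 -9.99]
```

View pics/c18.png

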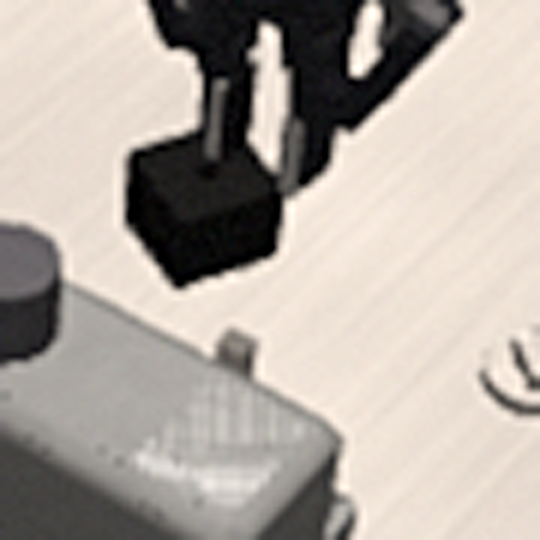

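View pics/t18.png

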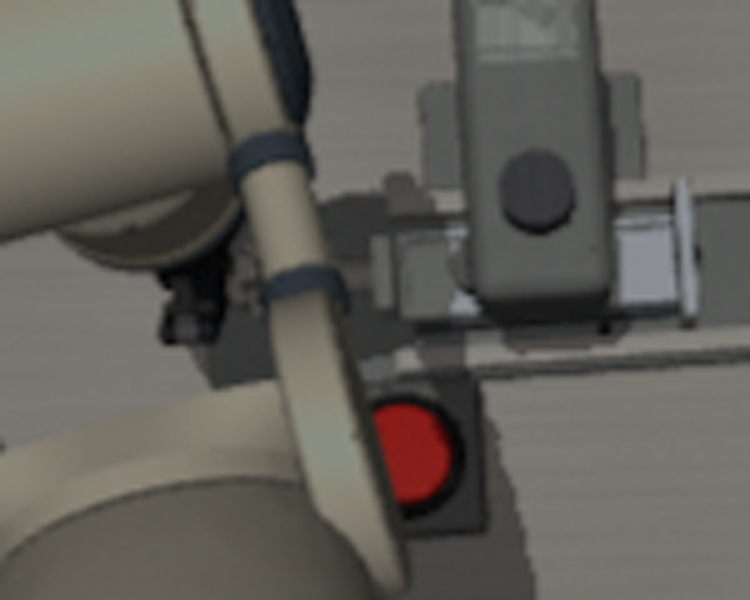

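>>> {"op": "carry_out", "data": {"increments": [{"x":40,"y":0,"z":0,"rx":0,"ry":0,"rz":-10,"fingers":0.4},{"x":39,"y":8,"z":0,"rx":0,"ry":0,"rz":-10,"fingers":0.4},{"x":36,"y":15,"z":0,"rx":0,"ry":0,"rz":-10,"fingers":0.4},{"x":30,"y":20,"z":0,"rx":0,"ry":0,"rz":-10,"fingers":0.4},{"x":10,"y":10,"z":0,"rx":0,"ry":0,"rz":-10,"fingers":0.4}]}}

```text
t: 30.78
eef_pos: [0.5652, 0.3825, 0.2175]
eef_rot: [[-0.809, 0.588, -0.01], [0.588, 0.809, -0.006], [0.005, -0.011, -1.0]]
contact_force: [0.0, -0.2, 0.0]
gripper_width: 0.302
```

Run:
```python
from h import *
plan([.5739,.1650,.22],down(92.6))
pt,dt=snap('top','top19'); cv2.imwrite('pics/t19.png',cv2.resize(pt[140:230,150:250],None,fx=7,fy=6.5,interpolation=cv2.INTER_CUBIC)[:,:,::-1])
```

```text
t 30.77 pos [565.2 382.5 217.5] jaw 54.02 w 0.302 F [ 0.  -0.2  0. ]
total local [-134.8 -170.9   -1.3] rv [ -0.5   -0.46 -38.59] rows 4
1 [-33.7 -42.7  -0.3] [-0.12 -0.12 -9.65]
2 [-26.1 -47.8  -0.4] [-0.12 -0.12 -9.65]
3 [-17.7 -51.5  -0.4] [-0.12 -0.12 -9.65]
4 [ -8.8 -53.7  -0.5] [-0.12 -0.12 -9.65]
```

View pics/t19.png

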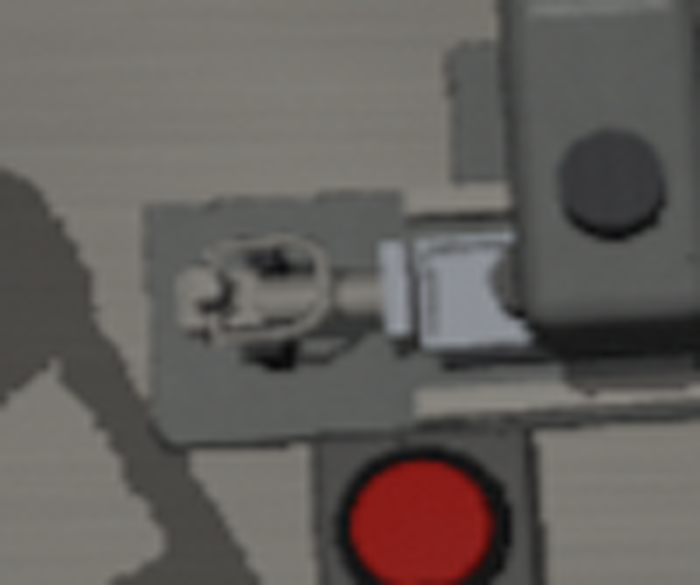

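```bash
cat >> h.py <<'E'
def ray(name,u,v,z):
    f,cx,cy,R,t=K(name); d=R.T@np.array([(u-cx)/f,(v-cy)/f,1]); c=-R.T@t; return c+d*(z-c[2])/d[2]
E
python3 - <<'E'
from h import *
g=np.load('/tmp/top19.npz')['p'].astype(int)
print(g.mean(2)[172:196,190:200].round().astype(int))
print('bar',ray('top',195,184,.110),'pred px of bar',proj('top',np.array([.5739,.165,.110])),'head',proj('top',np.array([.5718,.2103,.123])))
r=(g[...,0]>90)&(g[...,1]<60); v,u=np.nonzero(r); print('btn',u.mean(),v.mean(),len(u),u.min(),u.max(),v.min(),v.max(),ray('top',u.mean(),v.mean(),.064))
C=cloud('top',np.load('/tmp/top19.npz')['d']); print(np.median(C[r],0))
E
```

```text
[[ 94  93  92  92  92  93  92  92  92  92]
 [ 93  93  92  92  93  92  92  92  92  93]
 [ 92  93  92  91  92  92  92  92  92  92]
 [ 88  90  92  92  91  92  92  92  91  91]
 [106 106  99  89  83  88  92  91  92  92]
 [ 89  96 100 102 100  88  88  93  93  93]
 [ 71  88  95  94 105 107  96  92  93  92]
 [ 56  85  92  88  92 110 102  92  93  93]
 [ 28  56  69  71  68 105 104  92  93  92]
 [ 16  36  50  54  55 102 103  76  72  76]
 [ 54  69  76  76  79 106 109  78  67  81]
 [ 92  98 100 100 102 111 112  86  88 105]
 [110 112 113 114 115 112 109  88 104 121]
 [123 124 124 125 125 115 108  91 109 125]
 [120 119 119 119 110 111 114  91 102 115]
 [108 107 106 105  98 109 100  75  76  93]
 [ 91  89  87  87 104 102  79  61  55  66]
 [ 56  57  85 100 107  84  60  57  53  54]
 [ 92  94 101  93  79  62  53  54  54  54]
 [ 97  83  79  65  55  54  55  54  54  53]
 [ 55  39  48  72  81  82  82  81  80  65]
 [ 28  17  43  79  92  92  93  80  71  61]
 [ 21  13  43  65  70  71  71  62  72  80]
 [ 16  15  44  54  55  54  54  72  88  92]]
bar [0.56982964 0.168136   0.11      ] pred px of bar [196.14307544 182.49268664] head [178.76907076 182.85986328]
btn 209.6013289036545 220.2890365448505 301 200 219 211 230 [0.47421274 0.13316444 0.064     ]
[0.47456546 0.13225694 0.06573854]
```

>>> {"op": "carry_out", "data": {"increments": [{"x":-34,"y":-43,"z":0,"rx":-0.1,"ry":-0.1,"rz":-9.6,"fingers":0.4},{"x":-26,"y":-48,"z":0,"rx":-0.1,"ry":-0.1,"rz":-9.6,"fingers":0.4},{"x":-18,"y":-52,"z":0,"rx":-0.1,"ry":-0.1,"rz":-9.6,"fingers":0.4},{"x":-9,"y":-50,"z":0,"rx":-0.1,"ry":-0.1,"rz":-9.6,"fingers":0.4},{"x":0,"y":0,"z":0,"rx":0,"ry":0,"rz":0,"fingers":0.4}]}}

```text
t: 31.45
eef_pos: [0.5739, 0.1608, 0.2123]
eef_rot: [[-0.998, -0.061, -0.01], [-0.061, 0.998, -0.004], [0.01, -0.003, -1.0]]
contact_force: [-1.0, 0.5, 0.8]
gripper_width: 0.301
```

Run:
```python
from h import *
plan([.5737,.1660,.15],down(92.6))
```

```text
t 31.45 pos [573.9 160.8 212.3] jaw 93.49 w 0.301 F [-1.   0.5  0.8]
total local [-0.8  5.4 62.3] rv [-0.19 -0.58  0.89] rows 2
1 [-0.4  2.7 31.1] [-0.09 -0.29  0.44]
2 [-0.2  2.6 31.1] [-0.09 -0.29  0.44]
```

>>> {"op": "carry_out", "data": {"increments": [{"x":-0.5,"y":5,"z":20,"rx":-0.2,"ry":-0.6,"rz":0.9,"fingers":0.4},{"x":0,"y":0,"z":25,"rx":0,"ry":0,"rz":0,"fingers":0.4},{"x":0,"y":0,"z":14,"rx":0,"ry":0,"rz":0,"fingers":0.4},{"x":0,"y":0,"z":0,"rx":0,"ry":0,"rz":0,"fingers":0.4}]}}

```text
t: 31.95
eef_pos: [0.5724, 0.1658, 0.1499]
eef_rot: [[-1.0, -0.03, -0.003], [-0.03, 1.0, 0.0], [0.003, 0.0, -1.0]]
contact_force: [0.4, 0.2, 0.2]
gripper_width: 0.297
```

Run:
```python
from h import *
plan([.5737,.1660,.1145],down(92.6))
p,d=snap('scene','scene20'); a=cv2.resize(p[90:180,260:350],None,fx=6,fy=6,interpolation=cv2.INTER_CUBIC)
cv2.imwrite('pics/c20.png',np.clip(a.astype(float)*1.5,0,255).astype(np.uint8)[:,:,::-1])
```

```text
t 31.95 pos [572.4 165.8 149.9] jaw 91.71 w 0.297 F [0.4 0.2 0.2]
total local [-1.3  0.1 35.4] rv [ 0.02 -0.15 -0.89] rows 1
1 [-1.3  0.1 35.4] [ 0.02 -0.15 -0.89]
```

View pics/c20.png

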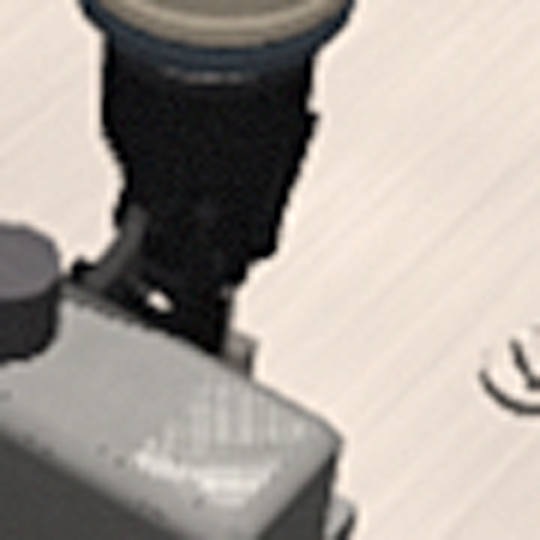

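>>> {"op": "carry_out", "data": {"increments": [{"x":-1,"y":0,"z":15,"rx":0,"ry":0,"rz":-0.9,"fingers":0.4},{"x":0,"y":0,"z":10,"rx":0,"ry":0,"rz":0,"fingers":0.4},{"x":0,"y":0,"z":6,"rx":0,"ry":0,"rz":0,"fingers":0.4},{"x":0,"y":0,"z":1,"rx":0,"ry":0,"rz":0,"fingers":0.4}]}}

```text
t: 32.5
eef_pos: [0.5745, 0.1663, 0.1175]
eef_rot: [[-0.999, -0.046, 0.0], [-0.046, 0.999, 0.001], [-0.0, 0.001, -1.0]]
contact_force: [-0.0, 0.3, 0.5]
gripper_width: 0.3
```

Run:
```python
from h import *
plan([.5737,.1660,.1145],down(92.6))
```

```text
t 32.5 pos [574.5 166.3 117.5] jaw 92.64 w 0.3 F [-0.   0.3  0.5]
total local [ 0.9 -0.3  3. ] rv [0.04 0.02 0.04] rows 1
1 [ 0.9 -0.3  3. ] [0.04 0.02 0.04]
```

>>> {"op": "carry_out", "data": {"increments": [{"x":0.5,"y":0,"z":3,"rx":0,"ry":0,"rz":0,"fingers":0.4},{"x":0,"y":0,"z":0,"rx":0,"ry":0,"rz":0,"fingers":1},{"x":0,"y":0,"z":0,"rx":0,"ry":0,"rz":0,"fingers":1},{"x":0,"y":0,"z":0,"rx":0,"ry":0,"rz":0,"fingers":1},{"x":0,"y":0,"z":0,"rx":0,"ry":0,"rz":0,"fingers":1}], "squeeze": 20}}

```text
t: 33.12
eef_pos: [0.5747, 0.1648, 0.1157]
eef_rot: [[-0.999, -0.046, 0.002], [-0.046, 0.999, -0.001], [-0.002, -0.001, -1.0]]
contact_force: [-0.7, -1.2, -1.1]
gripper_width: 0.048
```

>>> {"op": "carry_out", "data": {"increments": [{"x":0,"y":3.3,"z":-5.8,"rx":0,"ry":0,"rz":0,"fingers":1},{"x":0,"y":3.7,"z":-5.2,"rx":0,"ry":0,"rz":0,"fingers":1},{"x":0,"y":4.5,"z":-4.7,"rx":0,"ry":0,"rz":0,"fingers":1},{"x":0,"y":5.1,"z":-4.2,"rx":0,"ry":0,"rz":0,"fingers":1}]}}

```text
t: 33.62
eef_pos: [0.5738, 0.1825, 0.1371]
eef_rot: [[-0.999, -0.046, 0.002], [-0.046, 0.999, -0.001], [-0.002, -0.001, -1.0]]
contact_force: [-0.0, -1.3, 0.5]
gripper_width: 0.052
```

```bash
cat > arc.py <<'E'
from h import *
s=sensors.sense();p=np.array(s['eef_pos'])*1000
d=p-np.array([574.7,164.8,115.7]); Y=d@EY-45.3; Z=d[2]+21.1
print('pos',p.round(1),'YZ',Y.round(1),Z.round(1),'r',np.hypot(Y,Z).round(1),'ang',np.degrees(np.arctan2(Z,-Y)).round(1),'F',np.round(s['contact_force'],1),'w',s['gripper_width'])
E
python3 arc.py
```

```text
pos [573.8 182.5 137.1] YZ -27.6 42.5 r 50.6 ang 57.0 F [-0.  -1.3  0.5] w 0.052059969377659
```

>>> {"op": "carry_out", "data": {"increments": [{"x":0,"y":5.2,"z":-2.2,"rx":0,"ry":0,"rz":0,"fingers":1},{"x":0,"y":5.3,"z":-2.3,"rx":0,"ry":0,"rz":0,"fingers":1},{"x":0,"y":6.3,"z":-1.6,"rx":0,"ry":0,"rz":0,"fingers":1},{"x":0,"y":6.4,"z":-1.2,"rx":0,"ry":0,"rz":0,"fingers":1}]}}

```text
t: 34.12
eef_pos: [0.5729, 0.2075, 0.1454]
eef_rot: [[-0.999, -0.046, 0.003], [-0.046, 0.999, -0.001], [-0.003, -0.001, -1.0]]
contact_force: [-0.2, -0.6, 0.3]
gripper_width: 0.048
```

```bash
python3 arc.py
```

```text
pos [572.9 207.5 145.4] YZ -2.6 50.8 r 50.9 ang 87.1 F [-0.2 -0.6  0.3] w 0.04788778274915958
```

>>> {"op": "carry_out", "data": {"increments": [{"x":0,"y":5.6,"z":0.8,"rx":0,"ry":0,"rz":0,"fingers":1},{"x":0,"y":5.7,"z":0.8,"rx":0,"ry":0,"rz":0,"fingers":1},{"x":0,"y":6.2,"z":1.6,"rx":0,"ry":0,"rz":0,"fingers":1},{"x":0,"y":6.2,"z":2.3,"rx":0,"ry":0,"rz":0,"fingers":1}]}}

```text
t: 34.62
eef_pos: [0.5717, 0.233, 0.1393]
eef_rot: [[-0.999, -0.046, 0.003], [-0.046, 0.999, -0.001], [-0.003, -0.001, -1.0]]
contact_force: [-0.0, -2.2, -0.3]
gripper_width: 0.04
```

```bash
python3 arc.py
```

```text
pos [571.7 233.  139.3] YZ 23.0 44.7 r 50.3 ang 117.2 F [-0.  -2.2 -0.3] w 0.04021630046035985
```

>>> {"op": "carry_out", "data": {"increments": [{"x":0,"y":4.6,"z":3,"rx":0,"ry":0,"rz":0,"fingers":1},{"x":0,"y":4.5,"z":3.4,"rx":0,"ry":0,"rz":0,"fingers":1},{"x":0,"y":3.1,"z":3,"rx":0,"ry":0,"rz":0,"fingers":1}]}}

```text
t: 35.0
eef_pos: [0.5709, 0.2461, 0.1289]
eef_rot: [[-0.999, -0.047, 0.002], [-0.047, 0.999, -0.001], [-0.002, -0.001, -1.0]]
contact_force: [1.3, -2.0, 0.6]
gripper_width: 0.042
```

```bash
python3 arc.py
python3 - <<'E'
from h import *
p,d=snap('scene','scene21'); a=cv2.resize(p[90:180,260:350],None,fx=6,fy=6,interpolation=cv2.INTER_CUBIC)
cv2.imwrite('pics/c21.png',np.clip(a.astype(float)*1.5,0,255).astype(np.uint8)[:,:,::-1])
E
```

```text
pos [570.9 246.1 128.9] YZ 36.1 34.3 r 49.8 ang 136.4 F [ 1.3 -2.   0.6] w 0.04221674513279375
```

View pics/c21.png

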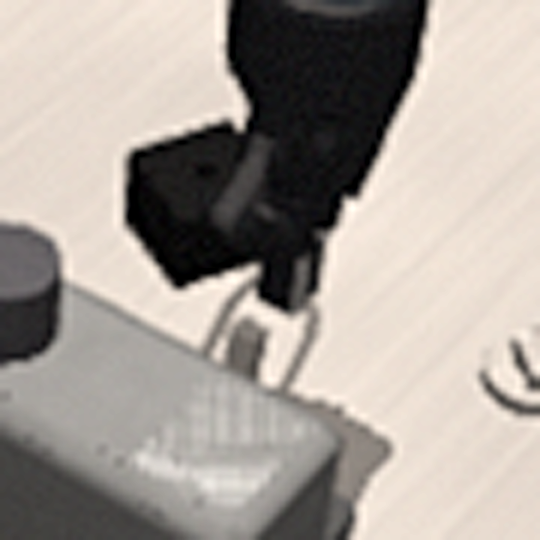

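>>> {"op": "carry_out", "data": {"increments": [{"x":0,"y":0,"z":0,"rx":0,"ry":0,"rz":0,"fingers":0.65},{"x":0,"y":0,"z":0,"rx":0,"ry":0,"rz":0,"fingers":0.65},{"x":0,"y":0,"z":-4,"rx":0,"ry":0,"rz":0,"fingers":0.65},{"x":0,"y":0,"z":-8,"rx":0,"ry":0,"rz":0,"fingers":0.65},{"x":0,"y":0,"z":-20,"rx":0,"ry":0,"rz":0,"fingers":0.65}]}}

```text
t: 35.67
eef_pos: [0.5702, 0.2462, 0.161]
eef_rot: [[-0.999, -0.046, -0.0], [-0.046, 0.999, -0.001], [0.0, -0.001, -1.0]]
contact_force: [-0.1, 0.7, 0.1]
gripper_width: 0.174
```

>>> {"op": "carry_out", "data": {"increments": [{"x":0,"y":0,"z":-30,"rx":0,"ry":0,"rz":0,"fingers":0.65},{"x":0,"y":30,"z":-30,"rx":0,"ry":0,"rz":0,"fingers":0.65},{"x":0,"y":50,"z":0,"rx":0,"ry":0,"rz":0,"fingers":0.65},{"x":0,"y":50,"z":0,"rx":0,"ry":0,"rz":0,"fingers":0.65},{"x":0,"y":20,"z":0,"rx":0,"ry":0,"rz":0,"fingers":0.65}]}}

```text
t: 36.3
eef_pos: [0.5647, 0.3989, 0.229]
eef_rot: [[-0.999, -0.043, 0.006], [-0.043, 0.999, 0.001], [-0.006, 0.001, -1.0]]
contact_force: [-1.3, -0.7, 0.3]
gripper_width: 0.172
```

Run:
```python
from h import *
plan([.57,.36,.2],down(92.6))
pt,dt=snap('top','top22'); cv2.imwrite('pics/t22.png',cv2.resize(pt[140:230,150:250],None,fx=7,fy=6.5,interpolation=cv2.INTER_CUBIC)[:,:,::-1])
p,d=snap('scene','scene22'); a=cv2.resize(p[90:190,250:350],None,fx=6,fy=6,interpolation=cv2.INTER_CUBIC)
cv2.imwrite('pics/c22.png',np.clip(a.astype(float)*1.5,0,255).astype(np.uint8)[:,:,::-1])
```

```text
t 36.3 pos [564.7 398.9 229. ] jaw 92.44 w 0.172 F [-1.3 -0.7  0.3]
total local [ -3.5 -39.2  28.9] rv [ 0.07  0.33 -0.16] rows 1
1 [ -3.5 -39.2  28.9] [ 0.07  0.33 -0.16]
```

View pics/t22.png

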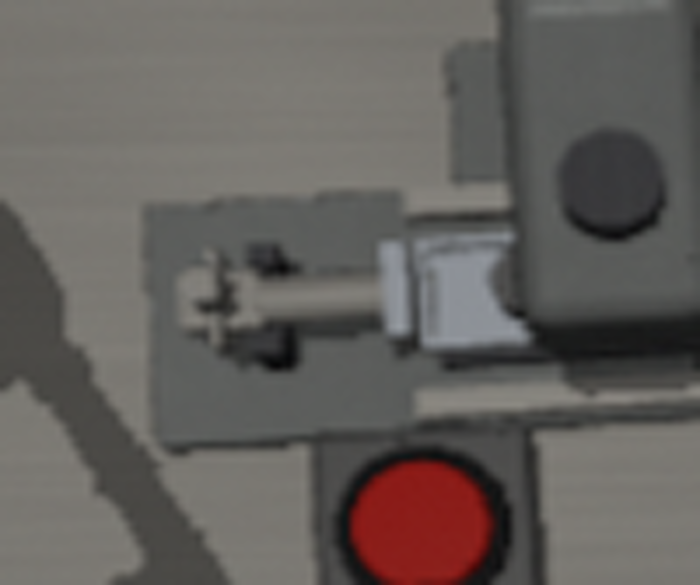

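View pics/c22.png

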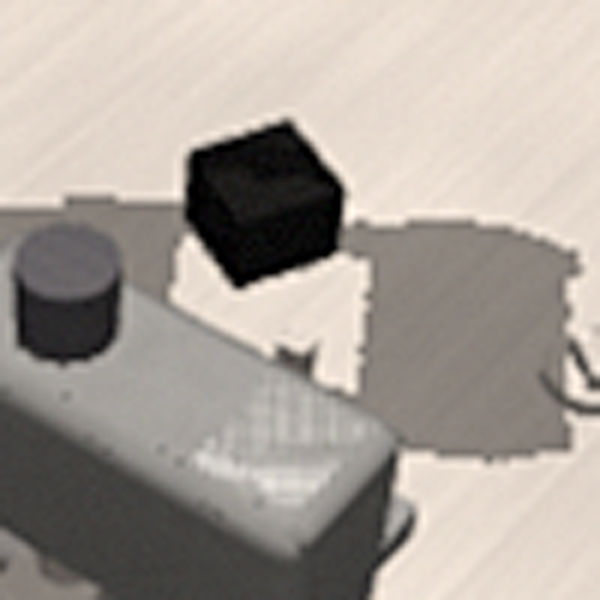

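Run:
```python
from h import *
L=[]
for f in('scene18','scene21','scene22'):
    p=np.load(f'/tmp/{f}.npz')['p']; L.append(cv2.resize(p[135:165,285:315],None,fx=8,fy=8,interpolation=cv2.INTER_NEAREST))
cv2.imwrite('pics/cmp.png',np.clip(np.hstack(L).astype(float)*1.5,0,255).astype(np.uint8)[:,:,::-1])
p,d=snap('scene','scene23'); pt,dt=snap('top','top23')
L=[]
for f in('top19','top22','top23'):
    p=np.load(f'/tmp/{f}.npz')['p']; L.append(cv2.resize(p[170:200,170:200],None,fx=8,fy=8,interpolation=cv2.INTER_NEAREST))
cv2.imwrite('pics/cmpt.png',np.clip(np.hstack(L).astype(float)*1.5,0,255).astype(np.uint8)[:,:,::-1])
for f in('scene18','scene22','scene23'):
    C=cloud('scene',np.load(f'/tmp/{f}.npz')['d'])*1000
    k=(abs(C[...,0]-571)<14)&(abs(C[...,1]-210)<14)&(C[...,2]>95); print(f,k.sum(),np.percentile(C[k][:,2],[50,90,100]).round(1))
for f in('top19','top22','top23'):
    C=cloud('top',np.load(f'/tmp/{f}.npz')['d'])*1000
    k=(abs(C[...,0]-571)<14)&(abs(C[...,1]-210)<14)&(C[...,2]>110); print(f,k.sum(),C[k].mean(0).round(1),np.percentile(C[k][:,2],[50,90,100]).round(1))
```

```text
scene18 263 [286.3 325.3 332.7]
scene22 41 [124.1 126.5 127.3]
scene23 41 [123.4 126.9 127.8]
top19 29 [570.5 211.6 123.1] [123.6 128.1 129. ]
top22 29 [570.4 212.  123.3] [124.2 126.9 128.4]
top23 31 [570.2 211.9 121.6] [122.9 127.2 127.9]
```

View pics/cmp.png

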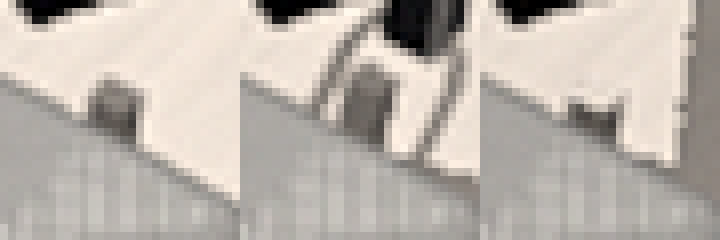

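View pics/cmpt.png

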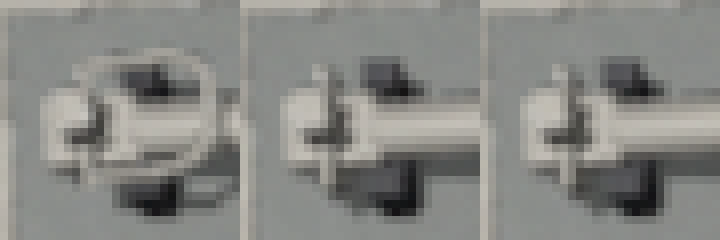

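Run:
```python
from h import *
plan([.5717,.2104,.16],down(92.6))
```

```text
t 36.5 pos [565.1 395.8 228.2] jaw 92.36 w 0.175 F [-0.9 -0.2  0. ]
total local [   1.3 -185.5   68.2] rv [-0.01  0.27 -0.24] rows 4
1 [  0.3 -46.4  17.1] [-0.    0.07 -0.06]
2 [  0.4 -46.4  17.1] [-0.    0.07 -0.06]
3 [  0.4 -46.4  17.1] [-0.    0.07 -0.06]
4 [  0.4 -46.4  17.1] [-0.    0.07 -0.06]
```

>>> {"op": "carry_out", "data": {"increments": [{"x":0,"y":-46,"z":5,"rx":0,"ry":0.2,"rz":-0.2,"fingers":1},{"x":0,"y":-46,"z":15,"rx":0,"ry":0,"rz":0,"fingers":1},{"x":0,"y":-46,"z":20,"rx":0,"ry":0,"rz":0,"fingers":1},{"x":0,"y":-44,"z":20,"rx":0,"ry":0,"rz":0,"fingers":1},{"x":0,"y":0,"z":0,"rx":0,"ry":0,"rz":0,"fingers":1}]}}

```text
t: 37.12
eef_pos: [0.5728, 0.2017, 0.1675]
eef_rot: [[-0.999, -0.039, 0.001], [-0.039, 0.999, -0.001], [-0.001, -0.001, -1.0]]
contact_force: [-0.6, 0.0, 0.5]
gripper_width: 0.003
```

Run:
```python
from h import *
plan([.5717,.2104,.138],down(92.6))
```

```text
t 37.12 pos [572.8 201.7 167.5] jaw 92.26 w 0.003 F [-0.6  0.   0.5]
total local [ 0.8  8.7 29.5] rv [-0.07  0.07 -0.34] rows 1
1 [ 0.8  8.7 29.5] [-0.07  0.07 -0.34]
```

>>> {"op": "carry_out", "data": {"increments": [{"x":0.5,"y":7,"z":14,"rx":0,"ry":0,"rz":-0.3,"fingers":1},{"x":0,"y":1,"z":10,"rx":0,"ry":0,"rz":0,"fingers":1},{"x":0,"y":0,"z":4,"rx":0,"ry":0,"rz":0,"fingers":1},{"x":0,"y":0,"z":0,"rx":0,"ry":0,"rz":0,"fingers":1}]}}

```text
t: 37.62
eef_pos: [0.572, 0.2109, 0.1382]
eef_rot: [[-0.999, -0.045, 0.002], [-0.045, 0.999, -0.001], [-0.002, -0.001, -1.0]]
contact_force: [-0.4, -0.6, -0.4]
gripper_width: -0.002
```

Run:
```python
from h import *
plan([.5717,.2104,.134],down(92.6))
```

```text
t 37.62 pos [572.  210.9 138.2] jaw 92.59 w -0.002 F [-0.4 -0.6 -0.4]
total local [ 0.3 -0.5  4.2] rv [-0.05  0.11 -0.01] rows 1
1 [ 0.3 -0.5  4.2] [-0.05  0.11 -0.01]
```

>>> {"op": "carry_out", "data": {"increments": [{"x":0,"y":0,"z":2,"rx":0,"ry":0,"rz":0,"fingers":1},{"x":0,"y":0,"z":1.5,"rx":0,"ry":0,"rz":0,"fingers":1},{"x":0,"y":0,"z":1,"rx":0,"ry":0,"rz":0,"fingers":1}]}}

```text
t: 38.0
eef_pos: [0.5723, 0.2115, 0.134]
eef_rot: [[-0.999, -0.046, 0.003], [-0.046, 0.999, -0.001], [-0.003, -0.001, -1.0]]
contact_force: [-0.2, 0.4, 3.1]
gripper_width: -0.002
```

>>> {"op": "carry_out", "data": {"increments": [{"x":0,"y":0,"z":1,"rx":0,"ry":0,"rz":0,"fingers":1},{"x":0,"y":0,"z":1,"rx":0,"ry":0,"rz":0,"fingers":1}]}}

```text
t: 38.25
eef_pos: [0.5734, 0.2118, 0.1339]
eef_rot: [[-0.999, -0.046, 0.006], [-0.046, 0.999, 0.0], [-0.006, 0.0, -1.0]]
contact_force: [-3.5, 0.1, 16.3]
gripper_width: -0.0
```

>>> {"op": "carry_out", "data": {"increments": [{"x":0,"y":0,"z":-20,"rx":0,"ry":0,"rz":0,"fingers":1},{"x":0,"y":0,"z":-40,"rx":0,"ry":0,"rz":0,"fingers":1},{"x":30,"y":-20,"z":-20,"rx":0,"ry":0,"rz":0,"fingers":1},{"x":40,"y":-30,"z":0,"rx":0,"ry":0,"rz":0,"fingers":1}]}}

```text
t: 38.75
eef_pos: [0.5062, 0.1587, 0.2159]
eef_rot: [[-0.999, -0.047, 0.009], [-0.047, 0.999, 0.001], [-0.009, 0.0, -1.0]]
contact_force: [0.2, -0.9, 0.3]
gripper_width: 0.002
```

Run:
```python
from h import *
plan([.4743,.133,.12],down(92.6))
```

```text
t 38.75 pos [506.2 158.7 215.9] jaw 92.71 w 0.002 F [ 0.2 -0.9  0.3]
total local [ 33.9 -24.2  95.6] rv [0.02 0.51 0.11] rows 2
1 [ 17.  -12.1  47.8] [0.01 0.25 0.06]
2 [ 16.7 -12.1  47.9] [0.01 0.25 0.06]
```

>>> {"op": "carry_out", "data": {"increments": [{"x":20,"y":-11,"z":30,"rx":0,"ry":0.5,"rz":0.1,"fingers":1},{"x":17,"y":-10,"z":35,"rx":0,"ry":0,"rz":0,"fingers":1},{"x":0,"y":0,"z":25,"rx":0,"ry":0,"rz":0,"fingers":1},{"x":0,"y":0,"z":5,"rx":0,"ry":0,"rz":0,"fingers":1}]}}

```text
t: 39.25
eef_pos: [0.468, 0.1338, 0.1208]
eef_rot: [[-0.999, -0.044, 0.004], [-0.044, 0.999, 0.001], [-0.004, 0.001, -1.0]]
contact_force: [0.4, 0.2, 0.6]
gripper_width: -0.001
```

Run:
```python
from h import *
plan([.472,.135,.08],down(92.6))
p,d=snap('scene','scene24'); cv2.imwrite('pics/c24.png',cv2.resize(p[80:280,160:360],None,fx=3,fy=3,interpolation=cv2.INTER_CUBIC)[:,:,::-1])
```

```text
t 39.25 pos [468.  133.8 120.8] jaw 92.51 w -0.001 F [0.4 0.2 0.6]
total local [-3.9  1.  40.8] rv [ 0.04  0.21 -0.09] rows 1
1 [-3.9  1.  40.8] [ 0.04  0.21 -0.09]
```

View pics/c24.png

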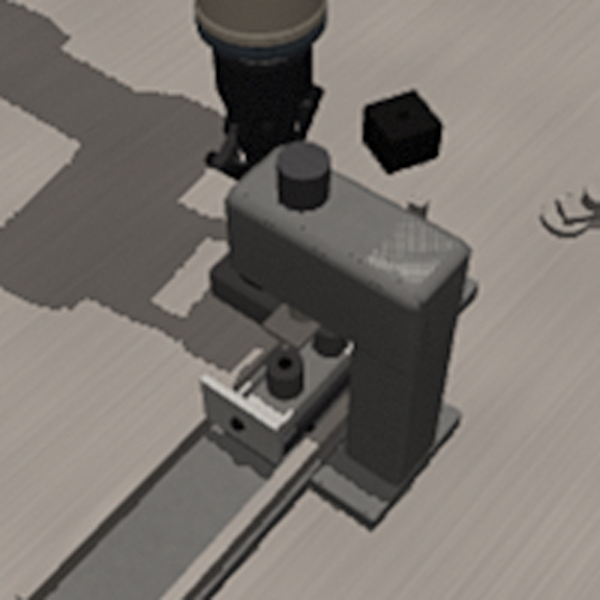

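Run:
```python
from h import *
pt,dt=snap('top','top24'); cv2.imwrite('pics/t24.png',cv2.resize(pt[140:230,150:250],None,fx=7,fy=6.5,interpolation=cv2.INTER_CUBIC)[:,:,::-1])
plan([.472,.135,.08],down(92.6))
```

```text
t 39.35 pos [468.7 134.  121.7] jaw 92.52 w 0.002 F [ 0.   0.6 -0.2]
total local [-3.2  0.9 41.7] rv [ 0.05  0.28 -0.08] rows 1
1 [-3.2  0.9 41.7] [ 0.05  0.28 -0.08]
```

View pics/t24.png

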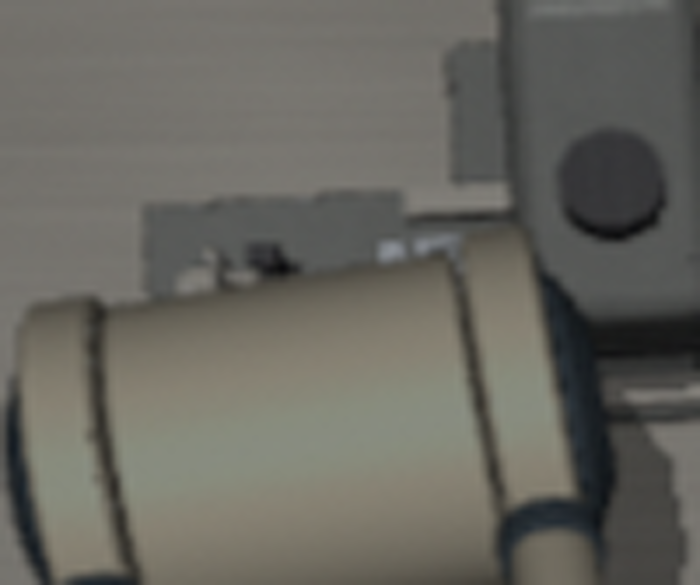

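Run:
```python
from h import *
for n in('top24',):
    C=cloud('top',np.load(f'/tmp/{n}.npz')['d'])
    P=((C[...,:2]-[.579,.051])); X=P@EX[:2]*1000; Y=P@EY[:2]*1000; Z=C[...,2]*1000
    k=(Z>300)&(Y<150)&(Y>-60)&(X>-160)
    # points nearest head footprint x>-47, |y|<35
    dx=np.clip(-47-X,0,None); dy=np.clip(abs(Y)-35,0,None); D=np.hypot(dx,dy)
    kk=k&(Z>330); i=np.argsort(D[kk])[:12]
    print(np.c_[X[kk][i],Y[kk][i],Z[kk][i],D[kk][i]].round(0))
    print('wrist z range',np.percentile(Z[kk],[1,50,99]))
```

```text
[[-47.  31. 460.   0.]
 [-48.  29. 464.   1.]
 [-50.  35. 467.   3.]
 [-51.  36. 469.   4.]
 [-51.  33. 470.   4.]
 [-51.  29. 470.   4.]
 [-52.  31. 472.   5.]
 [-50.  39. 466.   5.]
 [-52.  27. 472.   5.]
 [-50.  40. 465.   6.]
 [-53.  36. 473.   6.]
 [-54.  25. 470.   7.]]
wrist z range [452.67245442 493.16626165 505.66969336]
```

>>> {"op": "carry_out", "data": {"increments": [{"x":-3,"y":0,"z":20,"rx":0,"ry":0.3,"rz":0,"fingers":1},{"x":0,"y":0,"z":15,"rx":0,"ry":0,"rz":0,"fingers":1},{"x":0,"y":0,"z":5,"rx":0,"ry":0,"rz":0,"fingers":1},{"x":0,"y":0,"z":0,"rx":0,"ry":0,"rz":0,"fingers":1}]}}

```text
t: 39.85
eef_pos: [0.4744, 0.1349, 0.0834]
eef_rot: [[-0.999, -0.045, 0.005], [-0.045, 0.999, 0.002], [-0.005, 0.001, -1.0]]
contact_force: [-0.0, 0.3, -0.1]
gripper_width: -0.001
```

>>> {"op": "carry_out", "data": {"increments": [{"x":0,"y":0,"z":3,"rx":0,"ry":0,"rz":0,"fingers":1},{"x":0,"y":0,"z":3,"rx":0,"ry":0,"rz":0,"fingers":1}]}}

```text
t: 40.1
eef_pos: [0.4749, 0.1351, 0.078]
eef_rot: [[-0.999, -0.045, 0.006], [-0.045, 0.999, 0.002], [-0.006, 0.002, -1.0]]
contact_force: [0.5, -0.6, 1.2]
gripper_width: -0.001
```

>>> {"op": "carry_out", "data": {"increments": [{"x":0,"y":0,"z":3,"rx":0,"ry":0,"rz":0,"fingers":1},{"x":0,"y":0,"z":3,"rx":0,"ry":0,"rz":0,"fingers":1}]}}

```text
t: 40.35
eef_pos: [0.475, 0.1351, 0.0719]
eef_rot: [[-0.999, -0.045, 0.007], [-0.045, 0.999, 0.002], [-0.007, 0.002, -1.0]]
contact_force: [-0.9, 0.3, 4.8]
gripper_width: -0.001
```

>>> {"op": "carry_out", "data": {"increments": [{"x":0,"y":0,"z":3,"rx":0,"ry":0,"rz":0,"fingers":1},{"x":0,"y":0,"z":2,"rx":0,"ry":0,"rz":0,"fingers":1}]}}

```text
t: 40.6
eef_pos: [0.475, 0.1351, 0.0667]
eef_rot: [[-0.999, -0.045, 0.007], [-0.045, 0.999, 0.002], [-0.007, 0.002, -1.0]]
contact_force: [-3.7, 0.6, 26.2]
gripper_width: -0.002
```

>>> {"op": "carry_out", "data": {"increments": [{"x":0,"y":0,"z":2,"rx":0,"ry":0,"rz":0,"fingers":1}]}}

```text
t: 40.72
eef_pos: [0.4752, 0.1352, 0.0661]
eef_rot: [[-0.999, -0.045, 0.008], [-0.045, 0.999, 0.002], [-0.008, 0.002, -1.0]]
contact_force: [-15.0, -0.8, 77.2]
gripper_width: 0.004
```

>>> {"op": "carry_out", "data": {"increments": [{"x":0,"y":0,"z":-4,"rx":0,"ry":-0.4,"rz":0,"fingers":1},{"x":0,"y":0,"z":-10,"rx":0,"ry":0,"rz":0,"fingers":1},{"x":0,"y":0,"z":-30,"rx":0,"ry":0,"rz":0,"fingers":1},{"x":0,"y":0,"z":-50,"rx":0,"ry":0,"rz":0,"fingers":1},{"x":20,"y":0,"z":-50,"rx":0,"ry":0,"rz":0,"fingers":1}]}}

```text
t: 41.35
eef_pos: [0.4522, 0.1337, 0.2119]
eef_rot: [[-0.999, -0.044, 0.009], [-0.044, 0.999, 0.002], [-0.009, 0.001, -1.0]]
contact_force: [-0.9, 0.2, 0.9]
gripper_width: 0.003
```

>>> {"op": "carry_out", "data": {"increments": [{"x":40,"y":-40,"z":-20,"rx":0,"ry":0,"rz":0,"fingers":1},{"x":20,"y":-55,"z":0,"rx":0,"ry":0,"rz":0,"fingers":1},{"x":0,"y":-60,"z":0,"rx":0,"ry":0,"rz":0,"fingers":1},{"x":0,"y":-60,"z":0,"rx":0,"ry":0,"rz":0,"fingers":1},{"x":0,"y":-50,"z":0,"rx":0,"ry":0,"rz":0,"fingers":1}]}}

```text
t: 41.98
eef_pos: [0.4035, -0.1381, 0.2368]
eef_rot: [[-0.998, -0.051, 0.019], [-0.051, 0.999, 0.002], [-0.019, 0.001, -1.0]]
contact_force: [1.8, 0.1, 0.4]
gripper_width: -0.001
```

>>> {"op": "carry_out", "data": {"increments": [{"x":0,"y":-30,"z":0,"rx":0,"ry":0,"rz":0,"fingers":1},{"x":0,"y":0,"z":0,"rx":0,"ry":0,"rz":0,"fingers":1},{"x":0,"y":0,"z":0,"rx":0,"ry":0,"rz":0,"fingers":1}]}}

```text
t: 42.35
eef_pos: [0.4046, -0.172, 0.2372]
eef_rot: [[-0.999, -0.046, 0.019], [-0.046, 0.999, 0.001], [-0.019, 0.001, -1.0]]
contact_force: [-0.9, 0.7, -0.6]
gripper_width: 0.003
```

Run:
```python
from h import *
s=sensors.sense(); print(s['t'],s['eef_pos'],s['contact_force'])
p,d=snap('scene','scene25'); pt,dt=snap('top','top25')
cv2.imwrite('pics/t25.png',cv2.resize(pt[110:270,100:350],None,fx=3,fy=3,interpolation=cv2.INTER_CUBIC)[:,:,::-1])
cv2.imwrite('pics/t25b.png',cv2.resize(pt[165:205,160:215],None,fx=12,fy=12,interpolation=cv2.INTER_CUBIC)[:,:,::-1])
C=cloud('top',dt)*1000
g=pt.astype(int); r=(g[...,0]>90)&(g[...,1]<60)
print('button',r.sum(),np.median(C[r],0) if r.any() else None)
k=(abs(C[...,0]-571)<14)&(abs(C[...,1]-210)<14)&(C[...,2]>110); print(k.sum(),C[k].mean(0))
C=cloud('scene',d)*1000
k=(C[...,2]>24)&(C[...,2]<38); n,l,st,ce=cv2.connectedComponentsWithStats(k.astype(np.uint8))
for i in range(1,n):
    q=C[l==i]; M=np.median(q,0)
    if 60<st[i,4]<400 and M[1]<-100 and 300<M[0]<520: print(M.round(0))
o=np.array([579,51]);X=(C[...,:2]-o)@EX[:2];Y=(C[...,:2]-o)@EY[:2]
k=(abs(Y+80)<8)&(C[...,2]>55)&(C[...,2]<98)&(abs(abs(X)-24)<13); print('plate',np.median(Y[k]))
```

```text
42.35 [ 0.40459615 -0.17196725  0.23715575] [-0.93190391  0.74450976 -0.58482798]
button 298 [474.21348894 132.12853183  65.71342408]
31 [570.51830028 211.8500984  121.71230003]
[ 386. -165.   34.]
[ 362. -246.   34.]
[ 481. -298.   34.]
plate -83.03745272680524
```

View pics/t25.png

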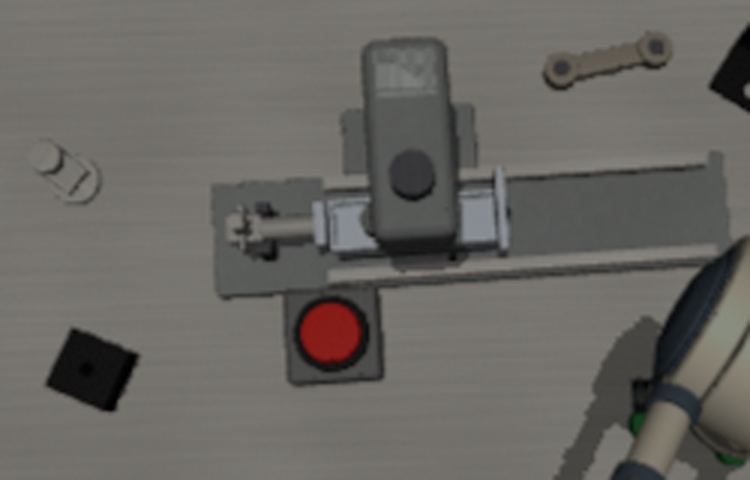

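View pics/t25b.png

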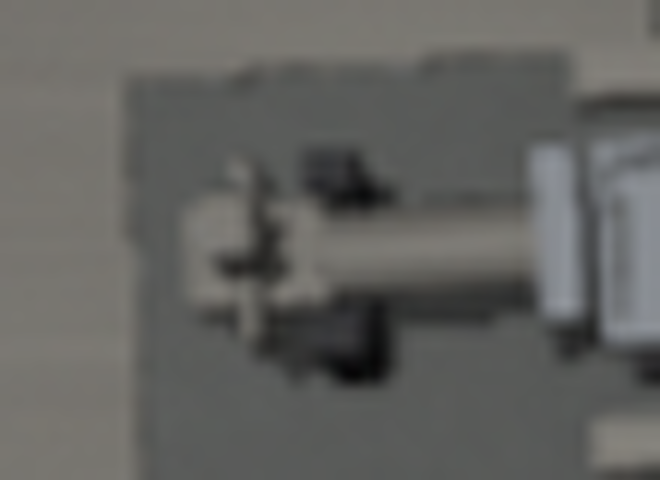

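View pics/scene25.png

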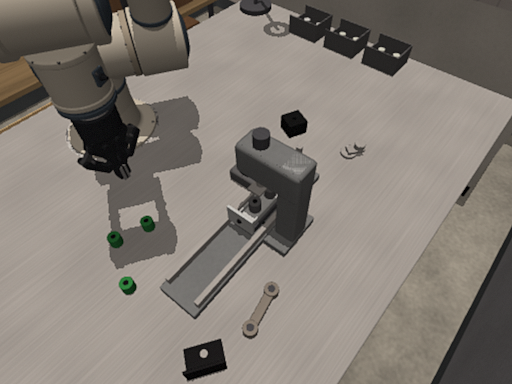

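Run:
```python
from h import *
print(job_done())
```

```text
the job is handed in; nothing more can be done
None
```

I did the whole job in the order asked and handed it in at about 42 s. No verdict is reported. I checked the ring's final position only from the camera picture.

- **Rollers:** Two grey rollers were out, and both stand upright in the tray. The three green look-alikes are still standing where they were, and I saw no grey roller left on the counter.
- **Carriage:** I pushed it on the boss, and it ran at 3 to 4 N until it stopped hard. A second push stopped at the same place. I measured 175 mm of travel, not 190. The tray ended centred under the ram and the shaft end lies just past the saddle, so I judged it had started about 15 mm in. That start point is inferred, not measured.
- **Linchpin:** The pin is seated. The collar stopped at the expected height. After swinging the ring I pressed the head down with 16 N, and it did not move.
- **Ring:** I swung it over by hand and let it drop. In the top view it hangs on both sides of the shaft end.
- **Button:** I pressed it only after locking. It bottomed after roughly 8 to 9 mm and was back at its starting height once released.
- **Force:** On the last push-down of the button the wrist force reached 77 N for one step. That is under the 120 N wrist limit but more than I meant. The fingertips made the contact, so I don't think the 40 N limit on the arm and gripper body applies.

The last pictures show the carriage still home, the pin in place and the arm clear of everything.

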